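# Pack the modelling tools into the carrying tray

## Task

Pack up the modelling tools after the pottery class: swing the tray's hold-down bar fully open, pull every tool out of the upright wooden stand and lay them all down flat inside the tray with nothing sticking out, and only then swing the bar fully closed across them. Leave the bowl, the tub and the other things on the table where they are.

Things in the scene. Friction and masses are not known exactly. Their poses are not given: they have to be found in the camera images.
- stand: fixed dark wooden tool stand, a block 280 (x) x 70 (y) x 70 (z) mm; origin at the centre of its underside. Six square sockets 22 x 22 mm, 60 mm deep (socket floor 10 mm above the table), in one row along the block's x axis at x = -110, -66, -22, 22, 66, 110 mm; some are empty
- tray: fixed open grey plastic tray, outside 200 (x) x 270 (y) x 40 (z) mm, walls and floor 6 mm thick; origin at the centre of its underside, z up. The hold-down bar is hinged on a post outside the middle of its +x wall
- holdbar (a joint): hold-down bar of the tray: 22 mm wide aluminium bar, underside 48 mm above the table, top 56 mm, turning about a vertical hinge. 0 = closed (straight across the middle of the tray, along the tray's -x), 1.571 = open (along the tray's +x wall, pointing to the tray's +y); stops at both ends. From above it opens clockwise. Stays where left
- bar_knob (a point): middle of the upright black round knob (22 mm diameter, 38 mm tall, from 56 to 94 mm above the table) on the free end of the hold-down bar, 200 mm from the hinge axis
- bar_hinge (a point): point on the hinge axis of the hold-down bar, 52 mm above the table, 107 mm from the tray's centre along the tray's +x
- spatula: wooden modelling tool (may be absent), 175 mm long, 35 g: square handle 15 x 15 mm, 130 mm long, then the head: thin flat wooden blade 22 x 6 mm, its width along the tool's y. Origin at the centre of the foot (handle's end face), z along the tool towards the head, x and y square to the handle's flats. Stands head up in a socket, its x and y along the stand's
- spatula_tip (a point): the head end of the spatula tool, on its axis, 175 mm from the foot
- ball: wooden modelling tool (may be absent), 163 mm long, 35 g: square handle 15 x 15 mm, 125 mm long, then the head: thin 10 mm neck carrying a 22 mm wooden ball, its width along the tool's y. Origin at the centre of the foot (handle's end face), z along the tool towards the head, x and y square to the handle's flats. Stands head up in a socket, its x and y along the stand's
- ball_tip (a point): the head end of the ball tool, on its axis, 163 mm from the foot
- loop: wooden modelling tool (may be absent), 182 mm long, 35 g: square handle 15 x 15 mm, 140 mm long, then the head: steel wire loop, 31 mm wide at the end, 5 mm thick wire, its width along the tool's y. Origin at the centre of the foot (handle's end face), z along the tool towards the head, x and y square to the handle's flats. Stands head up in a socket, its x and y along the stand's
- loop_tip (a point): the head end of the loop tool, on its axis, 182 mm from the foot
- paddle: wooden modelling tool (may be absent), 175 mm long, 35 g: square handle 15 x 15 mm, 130 mm long, then the head: thick wooden paddle 28 x 11 mm, its width along the tool's y. Origin at the centre of the foot (handle's end face), z along the tool towards the head, x and y square to the handle's flats. Stands head up in a socket, its x and y along the stand's
- paddle_tip (a point): the head end of the paddle tool, on its axis, 175 mm from the foot
- cone: wooden modelling tool (may be absent), 175 mm long, 35 g: square handle 15 x 15 mm, 135 mm long, then the head: wooden cone running to a point, its width along the tool's y. Origin at the centre of the foot (handle's end face), z along the tool towards the head, x and y square to the handle's flats. Stands head up in a socket, its x and y along the stand's
- cone_tip (a point): the head end of the cone tool, on its axis, 175 mm from the foot
- comb: wooden modelling tool (may be absent), 167 mm long, 35 g: square handle 15 x 15 mm, 125 mm long, then the head: wooden comb 28 mm wide, 7 mm thick, with three teeth, its width along the tool's y. Origin at the centre of the foot (handle's end face), z along the tool towards the head, x and y square to the handle's flats. Stands head up in a socket, its x and y along the stand's
- comb_tip (a point): the head end of the comb tool, on its axis, 167 mm from the foot
- bowl: glass bowl, 96 mm diameter, 50 mm high, a bystander; origin at the centre of its underside
- tub: white plastic tub, 84 mm diameter, 40 mm high, a bystander; origin at the centre of its underside

How it is judged:
By the outcome, as a careful person would: the job done as asked, in the order asked, and still so for the second after the job is handed in, with the robot touching nothing.
Of spatula, ball, loop, paddle, cone, comb only 4 to 6 are there at a start; the rules pass over those that are not, and their reading is None.
At some moment in a run one of spatula, ball, loop, paddle, cone, comb may be knocked a few centimetres aside while the robot is not near it.
Once in a run the grip may slacken for a moment while it holds something.
It also fails if it takes over 210 s, if anything falls off the work surface, if the arm or the gripper's body presses on something with over 40 N, if the wrist force passes 120 N, or if a joint passes its speed limit or range.

## Robot

A 6-joint arm with a two-finger parallel gripper is mounted at the origin on the work surface. World frame = base frame: x ahead of the robot, y to its left, z up, the work surface at z = 0. Lengths are in m, angles in rad, forces in N, time in s.
With the tool pointing down it reaches from about 0.25 to 0.775 m from the base axis. Payload 4 kg.
Tool frame: the origin (TCP) lies at the very end of the fingers, on their centre line; the grasp point (between the pads) lies tcp_to_grasp behind it (tcp_to_grasp is the distance from the TCP to the grasp point, in m); z points along the fingers, y is the direction in which the jaws open and shut (so a half turn about z gives the same grasp; the last joint's range is limited). The gripper opens to 94 mm and grips with 3 to 60 N. Pads are 16 mm wide; open, the fingers measure 119 mm over their backs; the gripper's body (75 mm by 177 mm) begins 78 mm behind the grasp point.
Start: joints at [1.228, 0.087, 1.371, -0, 1.684, -0.103], TCP at [0.131, 0.534, 0.168] pointing down, gripper open.
Joint ranges: [-3.1, 3.1], [-0.76, 2.03], [0.27, 2.55], [-1.08, 4.22], [0.17, 2.65], [-2.57, 2.57]. Speed limits (rad/s): [2.79, 2.79, 3.14, 3.14, 3.14, 3.14].

## Interface

Orientations are given as [roll, pitch, yaw] about the fixed x, y, z axes, in that order (R = Rz(yaw) Ry(pitch) Rx(roll)).
In Python, from cell import * gives the robot as it stands.
- The arm moves only by the shell command python3 -m handwheel 'ROWS' [FORCE]. ROWS is JSON, a list of rows, each an object of numbers: "tx", "ty", "tz": the shift along the tool's x, y, z in mm; "ax", "ay", "az": the turn, a rotation vector about the tool's x, y, z in rad; "gripper": the opening, from -1 (shut) to 1 (fully open), so that 0 is half open. In form: [{"tx": .., "ty": .., "tz": .., "ax": .., "ay": .., "az": .., "gripper": ..}, ...]. A call has exactly 10 rows; each row is the pose to reach, as a shift and turn from the pose measured when the call began, along the tool's axes at that moment; what a row does not reach only later rows make up. A row lasts 1/12 s, in which the tool goes at most 41.7 mm and 7.16 degrees, less where a joint would pass 70% of its speed; a pose out of reach is approached as far as the arm can. A call with a gripper value outside its range is refused whole. The fingers move at their own pace and stop on an object; FORCE is the grip in N (left out, the last holds). Time passes only in rows, so rows that repeat a pose let the fingers close, or fill a call up. It gives the time, the measured TCP pose, the force and the opening at its end, in the units of the state.
- observe(): the state, without advancing time (a new reading comes with each control period).
- get_image(name): name is "side" or "top" or "wrist"; returns a dict with "image" (400x640x3 uint8, blue, green, red), "fx", "fy", "cx", "cy" (pixels), "k1" (the pictures are not rectified: a ray, as slopes to the right and down, at radius r is drawn at 1 + k1 r^2 times it, then the intrinsics apply), "cam_to_world" (4x4, takes a point from camera to world coordinates). Camera axes: x right, y down, z forward; pixel columns grow to the right and rows downward; lengths in m; the calibration is good to about 2 mm. A picture is of the moment at which its call begins. There is no depth.
- close_job(): hands the job in, once; it reports no verdict.
The state is a dict: "time_s": time; "joint_pos": joint angles; "joint_velocities": joint speeds; "effort": joint torques, N m; "tool_pos": TCP position; "tool_rot": TCP orientation; "wrist_force": force on the tool from outside, world axes, zero at the start; "torque": the same for the moment, N m; "finger_gap": finger opening in m.
Only numpy, scipy, OpenCV 4.12 (cv2) and the standard library are available. Lean on these libraries where they do the work, as an engineer would, in place of code of your own. Each camera call takes 0.05 s, during which the arm holds its last target.

## Working session

There is one attempt and no reset: what is moved stays moved. The work goes in short steps, Python scripts to look and compute and a shell command to move; the robot and the scene stay as the last step left them, time stands still between calls to the robot, and variables do not carry over. Pictures are saved under pics/ and viewed, and the job is handed in when it is done.

```bash
ls; mkdir -p pics
python3 - <<'E'
from cell import *
import cv2
print(observe())
for n in ["side","top","wrist"]:
    d=get_image(n); cv2.imwrite(f"pics/{n}0.png",d["image"])
    print(n,d["fx"],d["fy"],d["cx"],d["cy"],d["k1"]); print(d["cam_to_world"])
E
```

```text
pics
{'time_s': 0.0, 'joint_pos': array([ 1.22788476e+00,  8.79467174e-02,  1.37223958e+00,  3.72643093e-05,
        1.68357172e+00, -1.03126060e-01]), 'joint_velocities': array([-3.04653015e-04,  4.26689287e-04,  5.23467827e-04,  4.41759902e-05,
        1.30079796e-04,  1.52155180e-03]), 'effort': array([ 1.25067862e-03, -3.40174878e+01, -3.02436054e+01,  7.18907034e-02,
        3.26660858e-02, -1.75419564e-04]), 'tool_pos': array([0.13041767, 0.53367869, 0.16681622]), 'tool_rot': array([-3.13944260e+00, -2.59750239e-04,  2.90181102e+00]), 'wrist_force': array([-0.23001023, -0.37421444, -0.43807626]), 'torque': array([-0.06038929, -0.00242653,  0.05251853]), 'finger_gap': 0.09402260493991851}
side 387.95973880146204 387.95973880146204 321.4385932766991 195.1457192311018 -0.03280093843570399
[[-0.9783233  -0.12436651  0.16557927  0.46223336]
 [-0.20540295  0.48112139 -0.85225104  0.64149053]
 [ 0.02632776 -0.86778752 -0.49623751  0.48551359]
 [ 0.          0.          0.          1.        ]]
top 461.86486495558904 461.86486495558904 319.2560919439996 204.00226164660512 -0.01094897062560856
[[-0.02578203 -0.99580249  0.08782193  0.49012903]
 [-0.99901928  0.02882909  0.03360587  0.01565361]
 [-0.03599664 -0.08686937 -0.99556916  0.92714656]
 [ 0.          0.          0.          1.        ]]
wrist 326.01213314955294 326.01213314955294 319.76237822381665 198.4953373435853 -0.013278166376671464
[[ 0.2369413   0.93104612  0.27751027  0.05021752]
 [ 0.97152108 -0.2263725  -0.07001626  0.55311615]
 [-0.00236767  0.28619682 -0.95816793  0.38296407]
 [ 0.          0.          0.          1.        ]]
```

View pics/side0.png

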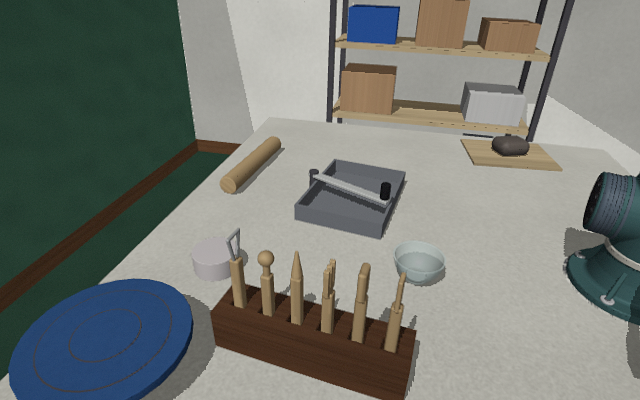

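View pics/top0.png

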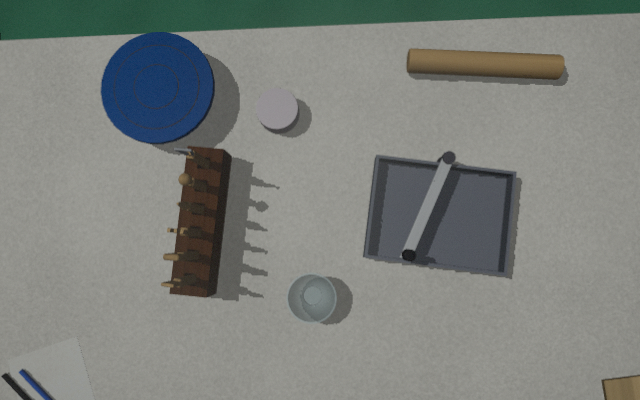

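View pics/wrist0.png

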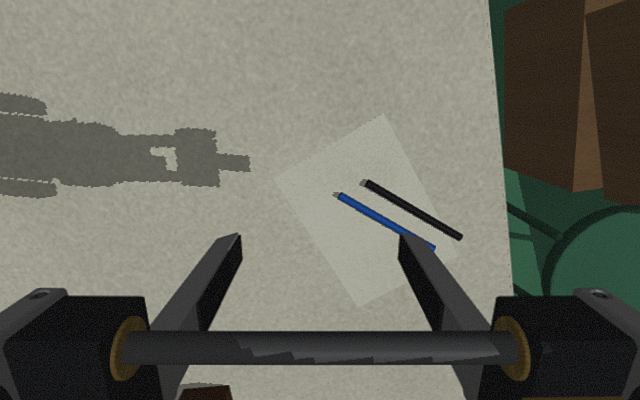

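```bash
cat > h.py <<'E'
from cell import *
import numpy as np, cv2
from scipy.spatial.transform import Rotation as R
def snap(n):
    return get_image(n)
def und(d,px):
    K=np.array([[d["fx"],0,d["cx"]],[0,d["fy"],d["cy"]],[0,0,1.]])
    return cv2.undistortPoints(np.array(px,float).reshape(-1,1,2),K,np.array([d["k1"],0,0,0.])).reshape(-1,2)
def rays(d,px):
    u=und(d,px); T=np.array(d["cam_to_world"])
    v=np.c_[u,np.ones(len(u))]@T[:3,:3].T
    return T[:3,3],v/np.linalg.norm(v,axis=1,keepdims=True)
def plane(d,px,z):
    o,v=rays(d,px); z=np.broadcast_to(z,len(v))
    return o+v*((z-o[2])/v[:,2])[:,None]
def proj(d,P):
    T=np.array(d["cam_to_world"]); P=np.atleast_2d(P)
    q=(P-T[:3,3])@T[:3,:3]; s=q[:,:2]/q[:,2:]; r2=(s**2).sum(1)[:,None]
    s=s*(1+d["k1"]*r2); return s*[d["fx"],d["fy"]]+[d["cx"],d["cy"]]
def tri(d1,p1,d2,p2):
    o1,v1=rays(d1,[p1]);o2,v2=rays(d2,[p2]);v1=v1[0];v2=v2[0]
    t=np.linalg.lstsq(np.c_[v1,-v2],o2-o1,rcond=None)[0]
    a=o1+v1*t[0];b=o2+v2*t[1]; return (a+b)/2,np.linalg.norm(a-b)
def st():
    o=observe(); print("t%.1f"%o["time_s"],"pos",np.round(o["tool_pos"],4),"rpy",np.round(o["tool_rot"],3),"F",np.round(o["wrist_force"],1),"gap %.4f"%o["finger_gap"],"q",np.round(o["joint_pos"],2)); return o
def delta(pos,rpy=None):
    """shift (mm, tool axes) and rotvec (tool axes) from the present pose to a target TCP pose"""
    o=observe(); Rc=R.from_euler("xyz",o["tool_rot"])
    t=Rc.inv().apply(np.array(pos)-o["tool_pos"])*1000
    a=np.zeros(3) if rpy is None else (Rc.inv()*R.from_euler("xyz",rpy)).as_rotvec()
    print("t",np.round(t,1),"a",np.round(a,3))
E
python3 - <<'E'
import cell; print([k for k in dir(cell) if not k.startswith('__')]); print(cell.tcp_to_grasp if hasattr(cell,'tcp_to_grasp') else '')
import cv2
im=cv2.imread('pics/top0.png')
cv2.imwrite('pics/topA.png',cv2.resize(im[140:305,350:530],None,fx=4,fy=3.6,interpolation=cv2.INTER_CUBIC))
cv2.imwrite('pics/topB.png',cv2.resize(im[135:305,150:290],None,fx=4,fy=3.5,interpolation=cv2.INTER_CUBIC))
im=cv2.imread('pics/side0.png')
cv2.imwrite('pics/sideB.png',cv2.resize(im[220:400,200:430],None,fx=3.3,fy=3.3,interpolation=cv2.INTER_CUBIC))
E
```

```text
['MotionError', 'close_job', 'get_image', 'observe', 'tcp_to_grasp']
0.0188
```

View pics/topA.png

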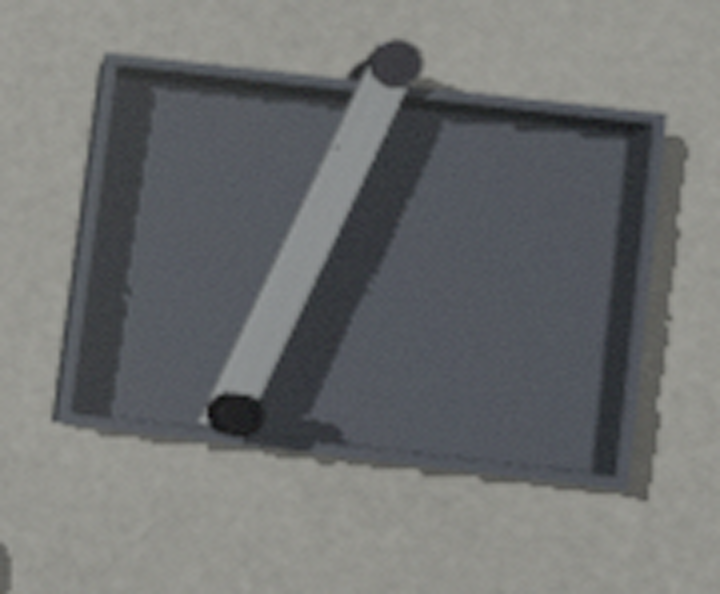

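View pics/topB.png

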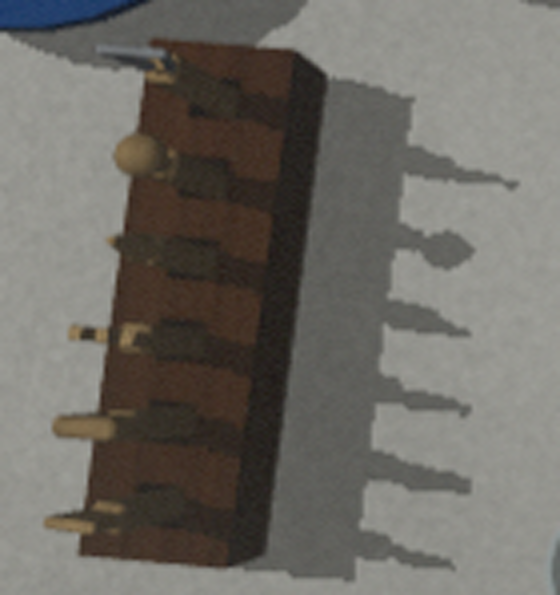

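View pics/sideB.png

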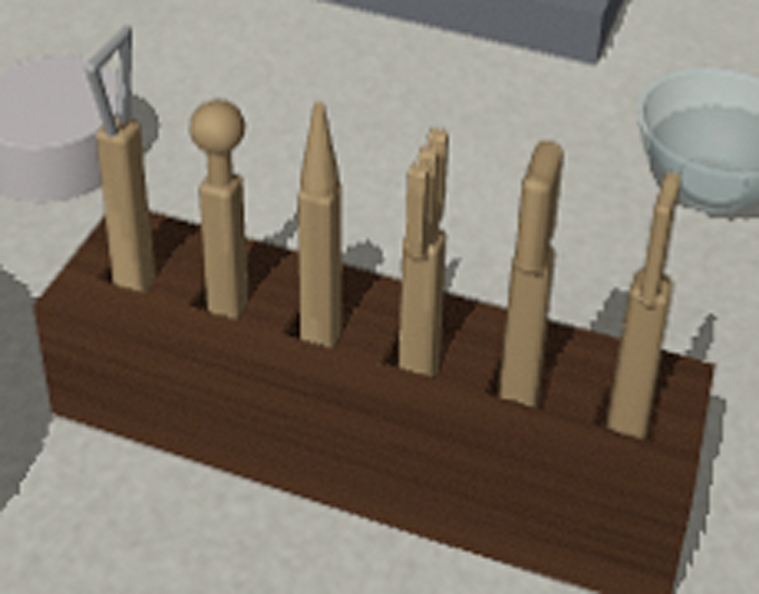

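Run:
```python
from h import *
d=snap("top"); s=snap("side")
A=np.array([(107,57),(664,115),(627,488),(60,418)])/[4,3.6]+[350,140]
P=plane(d,A,0.04); print(np.round(P,4)); c=P.mean(0); print("tray c",c)
ex=(P[0]+P[1]-P[2]-P[3]); ey=(P[0]+P[3]-P[1]-P[2]); print("size",np.linalg.norm(ex)/2,np.linalg.norm(ey)/2,"yaw",np.arctan2(ex[1],ex[0]),np.arctan2(-ey[0],ey[1]))
B=np.array([(150,40),(297,52),(228,566),(80,553)])/[4,3.5]+[150,135]
Q=plane(d,B,0.07); print(np.round(Q,4)); c=Q.mean(0); print("stand c",c)
ex=(Q[0]+Q[1]-Q[2]-Q[3]); ey=(Q[0]+Q[3]-Q[1]-Q[2]); print("size",np.linalg.norm(ex)/2,np.linalg.norm(ey)/2,"yaw",np.arctan2(ex[1],ex[0]),np.arctan2(-ey[0],ey[1]))
k=np.array([(236,413)])/[4,3.6]+[350,140]; kp=plane(d,k,0.094); print("knob top",kp)
hh=np.array([(397,62)])/[4,3.6]+[350,140]; print("hinge",plane(d,hh,0.06))
C=np.array([(40,303),(148,207),(714,368),(672,594)])/3.3+[200,220]
print("side stand corners z.07",np.round(plane(s,C[:3],0.07),4))
for n,p,z in [("bowl",(316,298),.05),("tub",(277,107),.04)]: print(n,plane(d,[p],z))
st()
```

```text
[[ 0.6589 -0.0683  0.04  ]
 [ 0.6191 -0.3329  0.04  ]
 [ 0.4232 -0.3035  0.04  ]
 [ 0.4663 -0.039   0.04  ]]
tray c [ 0.54185769 -0.18592984  0.04      ]
size 0.19645542382467646 0.26781281523822614 yaw -0.15006446530645698 -0.15539787093108154
[[0.6832 0.293  0.07  ]
 [0.6741 0.2224 0.07  ]
 [0.3996 0.2567 0.07  ]
 [0.4079 0.3262 0.07  ]]
stand c [0.54120582 0.2745707  0.07      ]
size 0.27694804129596035 0.07055873932545058 yaw -0.12226315991334383 -0.12268427105558012
knob top [[ 0.46822857 -0.11395523  0.094     ]]
hinge [[ 0.64802017 -0.20247762  0.06      ]]
side stand corners z.07 [[0.682  0.2898 0.07  ]
 [0.6594 0.2232 0.07  ]
 [0.4    0.2594 0.07  ]]
bowl [[0.39076675 0.05593638 0.05      ]]
tub [[0.76286569 0.12404066 0.04      ]]
t0.2 pos [0.1306 0.534  0.1674] rpy [-3.141 -0.     2.902] F [0.5 0.2 0.4] gap 0.0941 q [ 1.23  0.09  1.37 -0.    1.68 -0.1 ]
```

```bash
cat >> h.py <<'E'
TC=np.array([0.542,-0.186]);TY=-0.152
SC=np.array([0.541,0.2745]);SY=-0.1225
def tr(x,y): c,s=np.cos(TY),np.sin(TY); return TC+[c*x-s*y,s*x+c*y]
def sd(x,y): c,s=np.cos(SY),np.sin(SY); return SC+[c*x-s*y,s*x+c*y]
HG=tr(.107,0)
def knob(j): a=np.pi+TY-j; return HG+.2*np.array([np.cos(a),np.sin(a)])
E
python3 - <<'E'
from h import *
print(knob(.303),knob(1.571))
delta([.30,.20,.24],[np.pi,0,2.902-.85]);delta([*knob(.303),.13],[np.pi,0,2.902-.85])
E
```

```text
[ 0.46811411 -0.11430898] [ 0.67808965 -0.00451357]
t [-243.9 -284.3  -72.3] a [-0.001  0.     0.85 ]
t [-481.9 -549.5   37.9] a [-0.001  0.     0.85 ]
```

```bash
python3 -m handwheel '[{"tx":-244,"ty":-284,"tz":-72,"ax":0,"ay":0,"az":0.85,"gripper":0},{"tx":-244,"ty":-284,"tz":-72,"ax":0,"ay":0,"az":0.85,"gripper":0},{"tx":-244,"ty":-284,"tz":-72,"ax":0,"ay":0,"az":0.85,"gripper":0},{"tx":-244,"ty":-284,"tz":-72,"ax":0,"ay":0,"az":0.85,"gripper":0},{"tx":-244,"ty":-284,"tz":-72,"ax":0,"ay":0,"az":0.85,"gripper":0},{"tx":-244,"ty":-284,"tz":-72,"ax":0,"ay":0,"az":0.85,"gripper":0},{"tx":-244,"ty":-284,"tz":-72,"ax":0,"ay":0,"az":0.85,"gripper":0},{"tx":-244,"ty":-284,"tz":-72,"ax":0,"ay":0,"az":0.85,"gripper":0},{"tx":-244,"ty":-284,"tz":-72,"ax":0,"ay":0,"az":0.85,"gripper":0},{"tx":-244,"ty":-284,"tz":-72,"ax":0,"ay":0,"az":0.85,"gripper":0}]'
python3 - <<'E'
from h import *
st();delta([*knob(.303),.14],[np.pi,0,2.052])
E
```

```text
time_s: 1.08
tool_pos: [0.3028, 0.1956, 0.2413]
tool_rot: [3.139, 0.004, 2.043]
wrist_force: [-0.4, 0.2, 0.4]
finger_gap: 0.047
t1.1 pos [0.3028 0.1956 0.2413] rpy [3.139 0.004 2.043] F [-0.4  0.2  0.4] gap 0.0470 q [ 0.42 -0.34  1.61 -0.    1.87 -0.05]
t [-350.8    6.1  102.6] a [ 0.002  0.004 -0.009]
```

```bash
python3 -m handwheel '[{"tx":-351,"ty":6,"tz":60,"ax":0,"ay":0.004,"az":-0.009,"gripper":0},{"tx":-351,"ty":6,"tz":60,"ax":0,"ay":0.004,"az":-0.009,"gripper":0},{"tx":-351,"ty":6,"tz":60,"ax":0,"ay":0.004,"az":-0.009,"gripper":0},{"tx":-351,"ty":6,"tz":60,"ax":0,"ay":0.004,"az":-0.009,"gripper":0},{"tx":-351,"ty":6,"tz":60,"ax":0,"ay":0.004,"az":-0.009,"gripper":0},{"tx":-351,"ty":6,"tz":60,"ax":0,"ay":0.004,"az":-0.009,"gripper":0},{"tx":-351,"ty":6,"tz":60,"ax":0,"ay":0.004,"az":-0.009,"gripper":0},{"tx":-351,"ty":6,"tz":60,"ax":0,"ay":0.004,"az":-0.009,"gripper":0},{"tx":-351,"ty":6,"tz":102,"ax":0,"ay":0.004,"az":-0.009,"gripper":0},{"tx":-351,"ty":6,"tz":102,"ax":0,"ay":0.004,"az":-0.009,"gripper":0}]'
python3 - <<'E'
from h import *
st();delta([*knob(.303),.064],[np.pi,0,2.052])
d=snap("wrist");cv2.imwrite("pics/w1.png",d["image"])
E
```

```text
time_s: 1.92
tool_pos: [0.4672, -0.1165, 0.1357]
tool_rot: [-3.139, -0.005, 2.048]
wrist_force: [0.3, -0.5, -1.3]
finger_gap: 0.0474
t1.9 pos [ 0.4672 -0.1165  0.1357] rpy [-3.139 -0.005  2.048] F [ 0.3 -0.5 -1.3] gap 0.0474 q [-0.36 -0.05  1.58  0.    1.62 -0.84]
t [ 1.2  2.  71.7] a [-0.002 -0.005 -0.004]
```

View pics/w1.png

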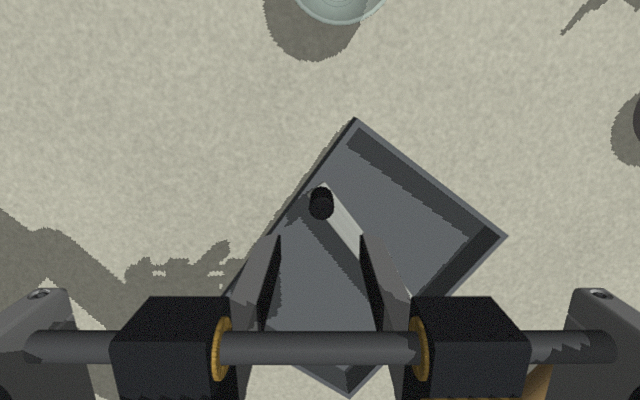

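```bash
python3 -m handwheel '[{"tx":1,"ty":2,"tz":36,"ax":0,"ay":0,"az":0,"gripper":0},{"tx":1,"ty":2,"tz":71,"ax":0,"ay":0,"az":0,"gripper":0},{"tx":1,"ty":2,"tz":71,"ax":0,"ay":0,"az":0,"gripper":0},{"tx":1,"ty":2,"tz":71,"ax":0,"ay":0,"az":0,"gripper":-0.7},{"tx":1,"ty":2,"tz":71,"ax":0,"ay":0,"az":0,"gripper":-0.7},{"tx":1,"ty":2,"tz":71,"ax":0,"ay":0,"az":0,"gripper":-0.7},{"tx":1,"ty":2,"tz":71,"ax":0,"ay":0,"az":0,"gripper":-0.7},{"tx":1,"ty":2,"tz":71,"ax":0,"ay":0,"az":0,"gripper":-0.7},{"tx":1,"ty":2,"tz":71,"ax":0,"ay":0,"az":0,"gripper":-0.7},{"tx":1,"ty":2,"tz":71,"ax":0,"ay":0,"az":0,"gripper":-0.7}]' 12
python3 - <<'E'
from h import *
o=st(); Rc=R.from_euler("xyz",o["tool_rot"])
k0=o["tool_pos"][:2]; 
for j in np.linspace(.303,1.6,20): 
    p=knob(j)-knob(.303); print("%.2f"%j,np.round(Rc.inv().apply([*p,0])*1000,0))
E
```

```text
time_s: 2.8
tool_pos: [0.4671, -0.1132, 0.0643]
tool_rot: [-3.138, -0.007, 2.049]
wrist_force: [0.5, -0.5, -0.1]
finger_gap: 0.0141
t2.8 pos [ 0.4671 -0.1132  0.0643] rpy [-3.138 -0.007  2.049] F [ 0.5 -0.5 -0.1] gap 0.0141 q [-0.36 -0.02  1.69  0.    1.48 -0.84]
0.30 [0. 0. 0.]
0.37 [ 8. 11.  0.]
0.44 [15. 23.  0.]
0.51 [21. 35.  0.]
0.58 [26. 48. -0.]
0.64 [31. 61. -0.]
0.71 [34. 74. -0.]
0.78 [37. 87. -0.]
0.85 [ 38. 101.  -0.]
0.92 [ 39. 114.  -0.]
0.99 [ 39. 128.  -0.]
1.05 [ 38. 142.  -0.]
1.12 [ 36. 155.  -0.]
1.19 [ 33. 168.  -0.]
1.26 [ 29. 182.  -0.]
1.33 [ 25. 194.  -1.]
1.40 [ 19. 207.  -1.]
1.46 [ 13. 219.  -1.]
1.53 [  5. 231.  -1.]
1.60 [ -3. 242.  -1.]
```

Run:
```python
from h import *
a=snap("wrist")["image"];b=snap("top")["image"][120:320,300:560]
b=cv2.resize(b,None,fx=2,fy=2); cv2.imwrite("pics/w2.png",a);cv2.imwrite("pics/t2.png",b)
```

```text
(no output)
```

View pics/w2.png

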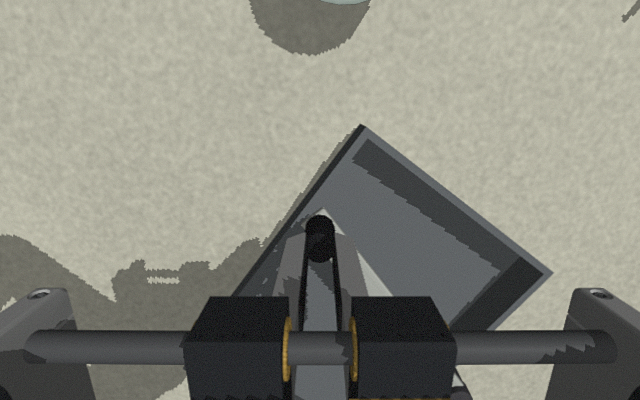

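View pics/t2.png

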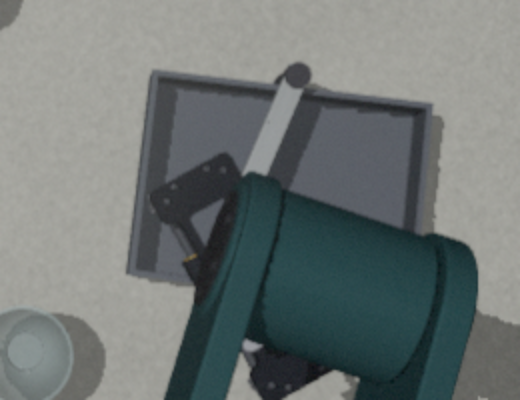

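Run:
```python
from h import *
d=snap("wrist"); o=st()
print("knob top by wrist",plane(d,[(320,228),(320,240)],.094), "knob pred proj",proj(d,[[*knob(.303),.094],[*knob(.303),.056]]), "tcp proj",proj(d,[o["tool_pos"]]))
t=snap("top"); print(proj(t,[[*knob(.303),.094],o["tool_pos"]]))
```

```text
t3.0 pos [ 0.4666 -0.1132  0.0635] rpy [-3.137 -0.008  2.049] F [-0.8 -0.7 -0.2] gap 0.0142 q [-0.36 -0.02  1.69  0.    1.48 -0.84]
knob top by wrist [[ 0.46382914 -0.10580551  0.094     ]
 [ 0.46748551 -0.11285215  0.094     ]] knob pred proj [[319.81762513 242.35991458]
 [320.06805427 221.13875614]] tcp proj [[318.89771651 222.52280401]]
[[409.20203519 254.78166331]
 [406.00322258 255.24107571]]
```

Run:
```python
import cv2
a=cv2.imread("pics/w2.png")[190:330,230:410]; a=cv2.convertScaleAbs(a,alpha=2,beta=20)
cv2.imwrite("pics/w2z.png",cv2.resize(a,None,fx=4,fy=4,interpolation=cv2.INTER_CUBIC))
```

```text
(no output)
```

View pics/w2z.png

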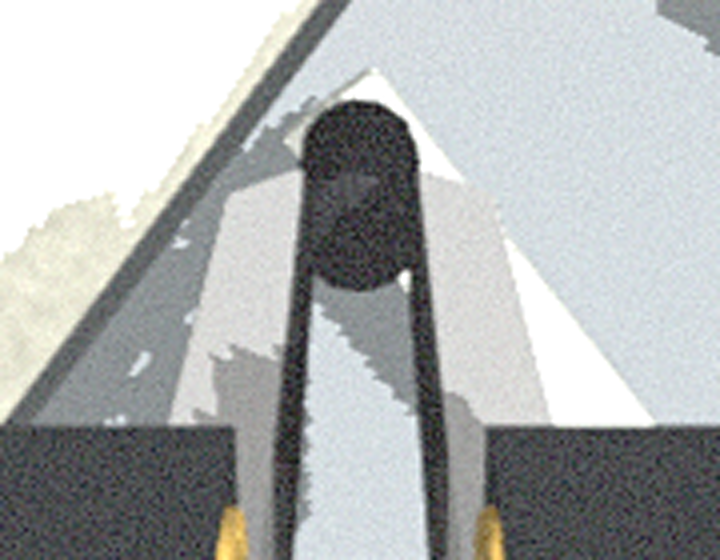

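```bash
python3 -m handwheel '[{"tx":0,"ty":0,"tz":0,"ax":0,"ay":0,"az":0,"gripper":-1},{"tx":8,"ty":11,"tz":0,"ax":0,"ay":0,"az":0,"gripper":-1},{"tx":15,"ty":23,"tz":0,"ax":0,"ay":0,"az":0,"gripper":-1},{"tx":21,"ty":35,"tz":0,"ax":0,"ay":0,"az":0,"gripper":-1},{"tx":26,"ty":48,"tz":0,"ax":0,"ay":0,"az":0,"gripper":-1},{"tx":31,"ty":61,"tz":0,"ax":0,"ay":0,"az":0,"gripper":-1},{"tx":34,"ty":74,"tz":0,"ax":0,"ay":0,"az":0,"gripper":-1},{"tx":37,"ty":87,"tz":0,"ax":0,"ay":0,"az":0,"gripper":-1},{"tx":38,"ty":101,"tz":0,"ax":0,"ay":0,"az":0,"gripper":-1},{"tx":39,"ty":114,"tz":0,"ax":0,"ay":0,"az":0,"gripper":-1}]'
python3 - <<'E'
from h import *
o=st(); Rc=R.from_euler("xyz",o["tool_rot"]); off=.0
for j in np.linspace(.99,1.571,10):
    p=knob(j)-o["tool_pos"][:2]; print("%.2f"%j,np.round(Rc.inv().apply([*p,0])*1000,0))
p=o["tool_pos"][:2]-HG; print(np.linalg.norm(p), np.pi+TY-np.arctan2(p[1],p[0]))
a=snap("wrist")["image"];cv2.imwrite("pics/w3.png",cv2.convertScaleAbs(a,alpha=1.7))
E
```

```text
time_s: 3.83
tool_pos: [0.5509, -0.0253, 0.063]
tool_rot: [-3.137, -0.008, 2.049]
wrist_force: [0.3, 0.4, -0.1]
finger_gap: 0.0007
t3.8 pos [ 0.5509 -0.0253  0.063 ] rpy [-3.137 -0.008  2.049] F [ 0.3  0.4 -0.1] gap 0.0007 q [-0.15  0.14  1.52  0.    1.49 -0.63]
0.99 [-2. 14. -0.]
1.05 [-3. 27. -0.]
1.12 [-5. 40. -0.]
1.18 [-8. 53. -0.]
1.25 [-11.  65.  -0.]
1.31 [-15.  77.  -1.]
1.38 [-20.  89.  -1.]
1.44 [-26. 101.  -1.]
1.51 [-33. 112.  -1.]
1.57 [-40. 122.  -1.]
0.201689415357655 0.9178874550576612
```

View pics/w3.png

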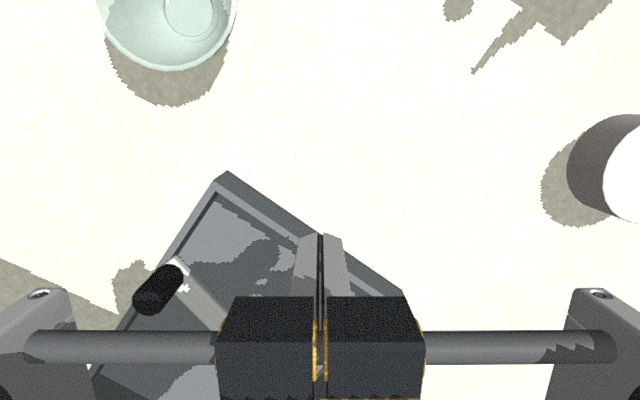

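Run:
```python
from h import *
d=snap("wrist"); o=st(); Rc=R.from_euler("xyz",o["tool_rot"]).as_matrix()
for x in (-.008,0,.008): print(x,[np.round(proj(d,o["tool_pos"]+Rc@[x,0,z])[0],0) for z in (0,-.0188,-.04,-.08)])
T=np.array(d["cam_to_world"]); print("cam in tool",Rc.T@(T[:3,3]-o["tool_pos"]))
print("knob",plane(d,[(150,297)],.094),"base",plane(d,[(172,277)],.056))
cv2.imwrite("pics/w3z.png",cv2.resize(d["image"][200:340,100:400],None,fx=2.6,fy=2.6,interpolation=cv2.INTER_CUBIC)*1)
t=snap("top"); cv2.imwrite("pics/t3.png",cv2.resize(t["image"][120:320,300:560],None,fx=3,fy=3))
```

```text
t3.9 pos [ 0.5513 -0.025   0.0629] rpy [-3.137 -0.008  2.05 ] F [-0.9  0.8  0.7] gap 0.0005 q [-0.15  0.14  1.52  0.    1.49 -0.63]
-0.008 [array([317., 233.]), array([317., 244.]), array([316., 259.]), array([316., 298.])]
0 [array([317., 223.]), array([317., 233.]), array([316., 247.]), array([315., 283.])]
0.008 [array([317., 212.]), array([316., 222.]), array([316., 235.]), array([315., 268.])]
cam in tool [ 0.0826736   0.00182603 -0.21613887]
knob [[ 0.47327806 -0.11103335  0.094     ]] base [[ 0.47378361 -0.11867123  0.056     ]]
```

View pics/w3z.png

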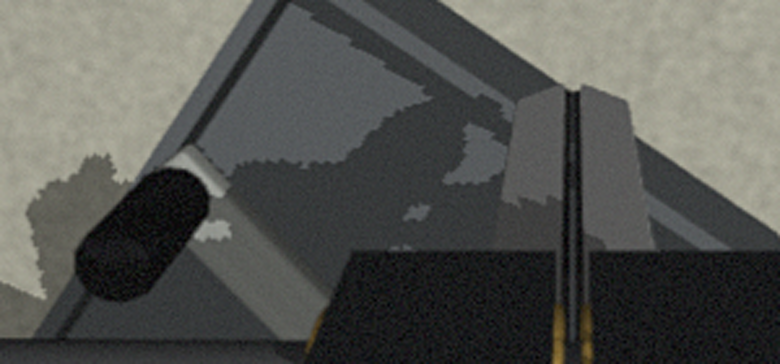

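View pics/t3.png

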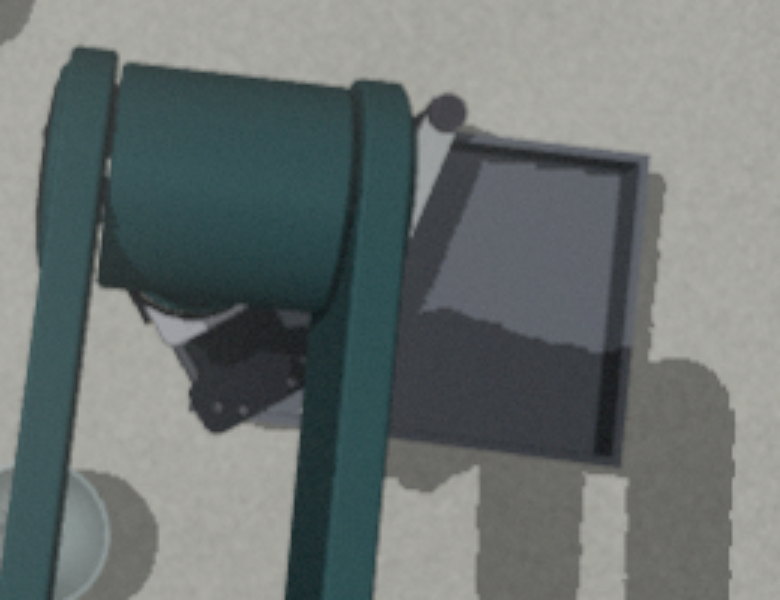

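Run:
```python
from h import *
d=snap("wrist")
for n,p in [("-x+y",tr(-.1,.135)),("+x+y",tr(.1,.135)),("-x-y",tr(-.1,-.135))]: print(n,proj(d,[[*p,.04]]))
print(proj(d,[[*knob(.303),.094],[*knob(.303),.056]]))
print(plane(d,[(150,290)],.094))
im=cv2.convertScaleAbs(d["image"],alpha=1.8)
for p in [tr(-.1,.135),tr(.1,.135)]:
    q=proj(d,[[*p,.04]])[0]; cv2.circle(im,(int(q[0]),int(q[1])),3,(0,0,255),-1)
cv2.imwrite("pics/w4.png",im)
```

```text
-x+y [[209.6892035  174.86808458]]
+x+y [[412.16324689 311.17989538]]
-x-y [[ 65.60290568 399.18441963]]
[[145.04345543 297.24476828]
 [170.68483637 269.10758205]]
[[ 0.46924509 -0.1075995   0.094     ]]
```

View pics/w4.png

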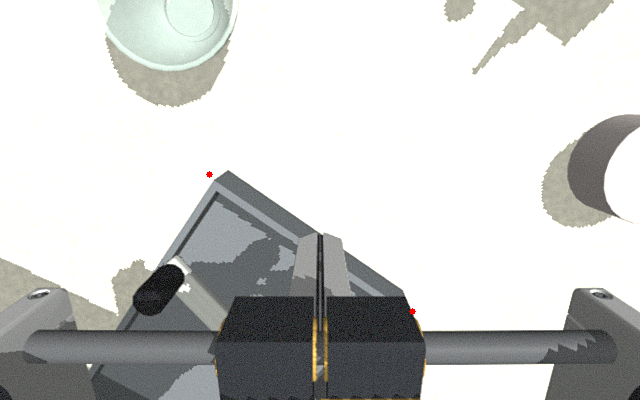

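Run:
```python
from h import *
s=snap("side");d=snap("wrist");t=snap("top")
def ov(d,im,f):
    im=cv2.resize(im,None,fx=f,fy=f,interpolation=cv2.INTER_CUBIC)
    for z in (.04,0):
        P=[[*tr(x,y),z] for x,y in [(-.1,-.135),(.1,-.135),(.1,.135),(-.1,.135)]]
        q=(proj(d,P)*f).astype(int); cv2.polylines(im,[q.reshape(-1,1,2)],True,(0,0,255) if z else (0,255,0),1)
    return im
a=ov(s,s["image"],3)[420:780,780:1320]; a=cv2.convertScaleAbs(a,alpha=1.5)
s0=dict(s); b=ov(s,cv2.imread("pics/side0.png"),3)[420:780,780:1320]
c=ov(t,cv2.imread("pics/top0.png"),4)[560:1160,1400:2120]
cv2.imwrite("pics/o1.png",b);cv2.imwrite("pics/o2.png",c);cv2.imwrite("pics/o3.png",ov(d,cv2.convertScaleAbs(d["image"],alpha=1.6),1))
```

```text
(no output)
```

View pics/o1.png

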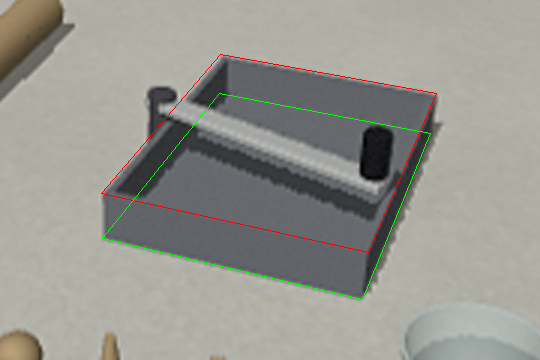

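View pics/o2.png

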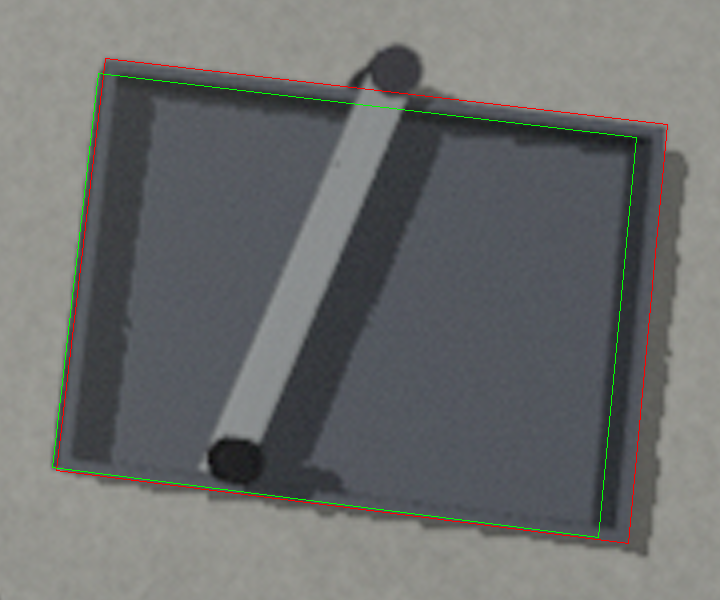

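View pics/o3.png

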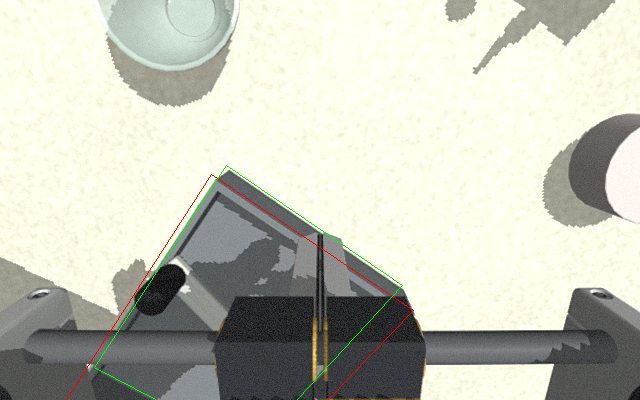

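Run:
```python
from h import *
s=snap("side"); o=st()
q=proj(s,[o["tool_pos"]])[0]; print(q)
im=s["image"].copy(); cv2.circle(im,(int(q[0]),int(q[1])),1,(0,0,255),-1)
x0,y0=int(q[0])-80,int(q[1])-80
cv2.imwrite("pics/s4.png",cv2.resize(cv2.convertScaleAbs(im[y0:y0+130,x0:x0+160],alpha=1.5),None,fx=4.5,fy=4.5,interpolation=cv2.INTER_CUBIC))
```

```text
t4.2 pos [ 0.5494 -0.0264  0.0632] rpy [-3.136 -0.008  2.048] F [ 0.6 -0.6 -1.1] gap 0.0006 q [-0.15  0.14  1.52  0.    1.49 -0.63]
[341.38406618 211.92082357]
```

View pics/s4.png

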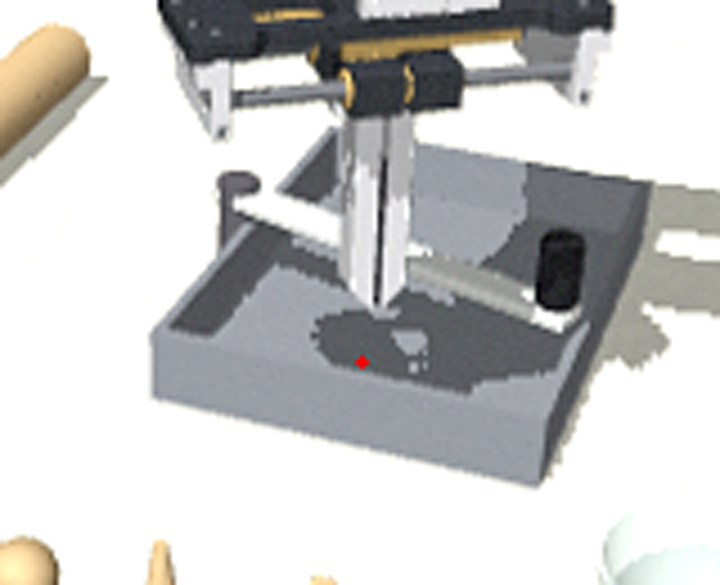

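Run:
```python
from h import *
s=snap("side"); w=snap("wrist"); o=st()
for z in (0,.02,.03,.04): print(z,proj(s,[o["tool_pos"]+[0,0,z]]))
print(tri(s,(344.3,199),w,(320,234)), o["tool_pos"])
```

```text
t4.3 pos [ 0.5496 -0.0264  0.0633] rpy [-3.137 -0.008  2.048] F [-0.1 -0.8 -0.7] gap 0.0007 q [-0.15  0.14  1.52  0.    1.49 -0.63]
0 [[341.31143106 211.86344354]]
0.02 [[341.82484199 203.48054684]]
0.03 [[342.08622957 199.208613  ]]
0.04 [[342.35080629 194.8817778 ]]
(array([ 0.54600294, -0.02092046,  0.09791021]), np.float64(0.0031498412552109184)) [ 0.5495639  -0.02641856  0.06330003]
```

```bash
python3 -m handwheel '[{"tx":0,"ty":0,"tz":-40,"ax":0,"ay":0,"az":0,"gripper":0},{"tx":-20,"ty":-60,"tz":-40,"ax":0,"ay":0,"az":0,"gripper":0},{"tx":-40,"ty":-114,"tz":-40,"ax":0,"ay":0,"az":0,"gripper":0},{"tx":-40,"ty":-114,"tz":-40,"ax":0,"ay":0,"az":0,"gripper":0},{"tx":-40,"ty":-114,"tz":-40,"ax":0,"ay":0,"az":0,"gripper":0},{"tx":-40,"ty":-114,"tz":-40,"ax":0,"ay":0,"az":0,"gripper":0},{"tx":-40,"ty":-114,"tz":-40,"ax":0,"ay":0,"az":0,"gripper":0},{"tx":-40,"ty":-114,"tz":-40,"ax":0,"ay":0,"az":0,"gripper":0},{"tx":-40,"ty":-114,"tz":0,"ax":0,"ay":0,"az":0,"gripper":0},{"tx":-40,"ty":-114,"tz":0,"ax":0,"ay":0,"az":0,"gripper":0}]'
python3 - <<'E'
from h import *
o=st();delta([*knob(.303),.034],[np.pi,0,2.052])
s=snap("side"); q=proj(s,[o["tool_pos"]])[0]; im=s["image"].copy(); cv2.circle(im,(int(q[0]),int(q[1])),1,(0,0,255),-1)
cv2.imwrite("pics/s5.png",cv2.resize(im[100:260,270:450],None,fx=4,fy=3.7,interpolation=cv2.INTER_CUBIC))
w=snap("wrist"); cv2.imwrite("pics/w5.png",w["image"])
E
```

```text
time_s: 5.17
tool_pos: [0.4619, -0.1114, 0.0566]
tool_rot: [-3.128, -0.018, 2.05]
wrist_force: [-2.7, 0.2, -0.8]
finger_gap: 0.0472
t5.2 pos [ 0.4619 -0.1114  0.0566] rpy [-3.128 -0.018  2.05 ] F [-2.7  0.2 -0.8] gap 0.0472 q [-0.36 -0.01  1.7   0.    1.48 -0.84]
t [-5.9  4.4 22.5] a [-0.014 -0.018 -0.002]
```

View pics/s5.png

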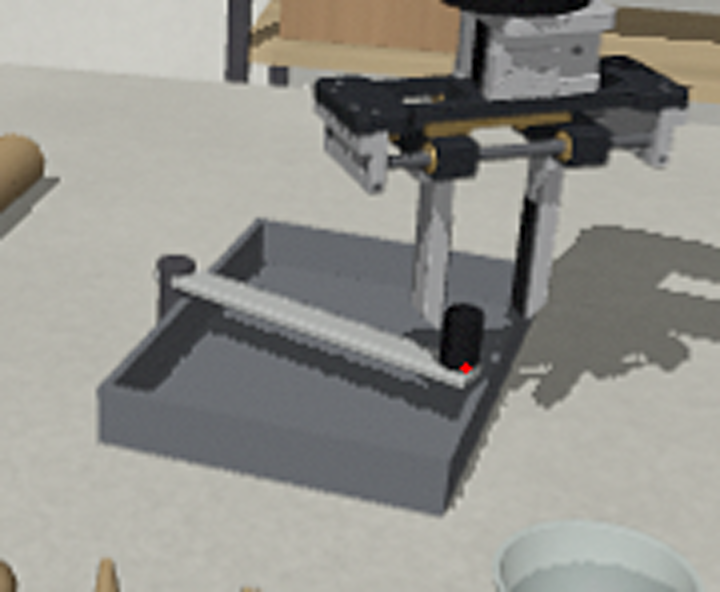

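View pics/w5.png

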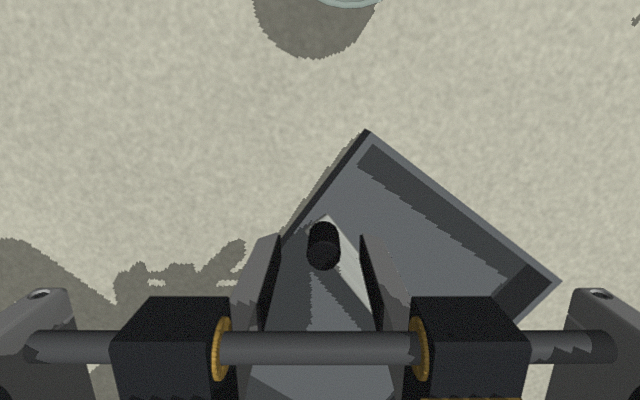

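```bash
python3 -m handwheel '[{"tx":-6,"ty":4,"tz":0,"ax":-0.014,"ay":-0.018,"az":0,"gripper":0},{"tx":-6,"ty":4,"tz":24,"ax":-0.014,"ay":-0.018,"az":0,"gripper":0},{"tx":-6,"ty":4,"tz":24,"ax":-0.014,"ay":-0.018,"az":0,"gripper":0},{"tx":-6,"ty":4,"tz":24,"ax":-0.014,"ay":-0.018,"az":0,"gripper":0},{"tx":-6,"ty":4,"tz":24,"ax":-0.014,"ay":-0.018,"az":0,"gripper":-1},{"tx":-6,"ty":4,"tz":24,"ax":-0.014,"ay":-0.018,"az":0,"gripper":-1},{"tx":-6,"ty":4,"tz":24,"ax":-0.014,"ay":-0.018,"az":0,"gripper":-1},{"tx":-6,"ty":4,"tz":24,"ax":-0.014,"ay":-0.018,"az":0,"gripper":-1},{"tx":-6,"ty":4,"tz":24,"ax":-0.014,"ay":-0.018,"az":0,"gripper":-1},{"tx":-6,"ty":4,"tz":24,"ax":-0.014,"ay":-0.018,"az":0,"gripper":-1}]' 12
python3 - <<'E'
from h import *
o=st(); Rc=R.from_euler("xyz",o["tool_rot"])
j0=.303
for j in np.linspace(.303,1.6,20): 
    p=knob(j)-knob(.303); print("%.2f"%j,np.round(Rc.inv().apply([*p,0])*1000,0))
s=snap("side");im=s["image"]
cv2.imwrite("pics/s6.png",cv2.resize(im[100:260,270:450],None,fx=4,fy=3.7,interpolation=cv2.INTER_CUBIC))
E
```

```text
time_s: 6.1
tool_pos: [0.4714, -0.1163, 0.0384]
tool_rot: [3.136, 0.006, 2.05]
wrist_force: [-1.3, -0.1, 3.9]
finger_gap: 0.0215
t6.1 pos [ 0.4714 -0.1163  0.0384] rpy [3.136 0.006 2.05 ] F [-1.3 -0.1  3.9] gap 0.0215 q [-0.36  0.    1.72 -0.    1.41 -0.84]
0.30 [0. 0. 0.]
0.37 [ 8. 11.  0.]
0.44 [15. 23.  0.]
0.51 [21. 35.  0.]
0.58 [26. 48.  0.]
0.64 [31. 61.  0.]
0.71 [34. 74.  0.]
0.78 [37. 87.  0.]
0.85 [ 38. 101.   0.]
0.92 [ 39. 114.   0.]
0.99 [ 39. 128.   0.]
1.05 [ 38. 142.   1.]
1.12 [ 36. 155.   1.]
1.19 [ 33. 169.   1.]
1.26 [ 29. 182.   1.]
1.33 [ 24. 194.   1.]
1.40 [ 19. 207.   1.]
1.46 [ 12. 219.   1.]
1.53 [  5. 231.   1.]
1.60 [ -3. 242.   1.]
```

View pics/s6.png

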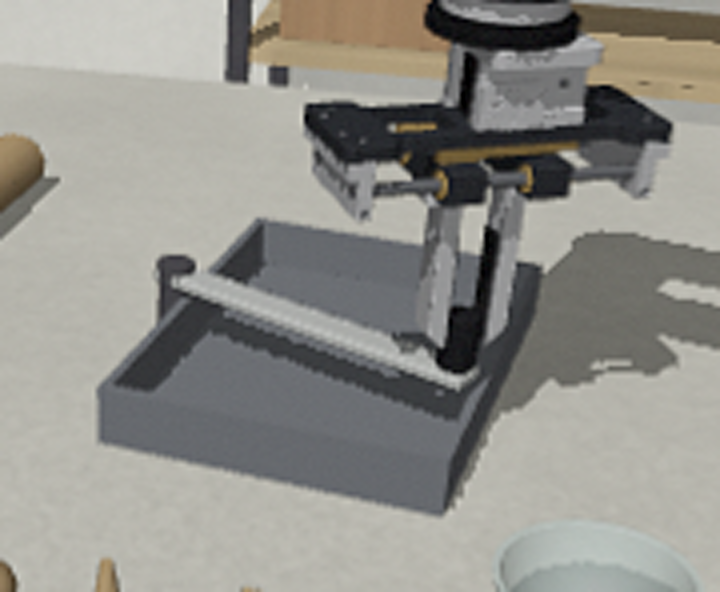

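```bash
python3 -m handwheel '[{"tx":0,"ty":0,"tz":-3,"ax":0,"ay":0,"az":0,"gripper":-1},{"tx":8,"ty":11,"tz":-3,"ax":0,"ay":0,"az":0,"gripper":-1},{"tx":15,"ty":23,"tz":-3,"ax":0,"ay":0,"az":0,"gripper":-1},{"tx":21,"ty":35,"tz":-3,"ax":0,"ay":0,"az":0,"gripper":-1},{"tx":26,"ty":48,"tz":-3,"ax":0,"ay":0,"az":0,"gripper":-1},{"tx":31,"ty":61,"tz":-3,"ax":0,"ay":0,"az":0,"gripper":-1},{"tx":34,"ty":74,"tz":-3,"ax":0,"ay":0,"az":0,"gripper":-1},{"tx":37,"ty":87,"tz":-3,"ax":0,"ay":0,"az":0,"gripper":-1},{"tx":38,"ty":101,"tz":-3,"ax":0,"ay":0,"az":0,"gripper":-1},{"tx":39,"ty":114,"tz":-3,"ax":0,"ay":0,"az":0,"gripper":-1}]'
python3 - <<'E'
from h import *
o=st(); Rc=R.from_euler("xyz",o["tool_rot"]); p=o["tool_pos"][:2]-HG; print(np.linalg.norm(p), np.pi+TY-np.arctan2(p[1],p[0]))
for j in np.linspace(.99,1.59,10):
    p=knob(j)-o["tool_pos"][:2]; print("%.2f"%j,np.round(Rc.inv().apply([*p,0])*1000,0))
a=snap("wrist")["image"];cv2.imwrite("pics/w7.png",cv2.convertScaleAbs(a,alpha=1.7))
E
```

```text
time_s: 6.98
tool_pos: [0.5541, -0.0276, 0.0398]
tool_rot: [3.139, 0.003, 2.05]
wrist_force: [-2.7, -0.3, -7.6]
finger_gap: 0.0217
t7.0 pos [ 0.5541 -0.0276  0.0398] rpy [3.139e+00 3.000e-03 2.050e+00] F [-2.7 -0.3 -7.6] gap 0.0217 q [-0.15  0.15  1.55 -0.    1.43 -0.63]
0.19812471747607482 0.9262594416176144
0.99 [ 2. 13.  0.]
1.06 [ 1. 26.  0.]
1.12 [-1. 39.  0.]
1.19 [-4. 52.  0.]
1.26 [-8. 65.  0.]
1.32 [-13.  78.   0.]
1.39 [-18.  90.   0.]
1.46 [-24. 102.   0.]
1.52 [-31. 113.   0.]
1.59 [-39. 124.   0.]
```

View pics/w7.png

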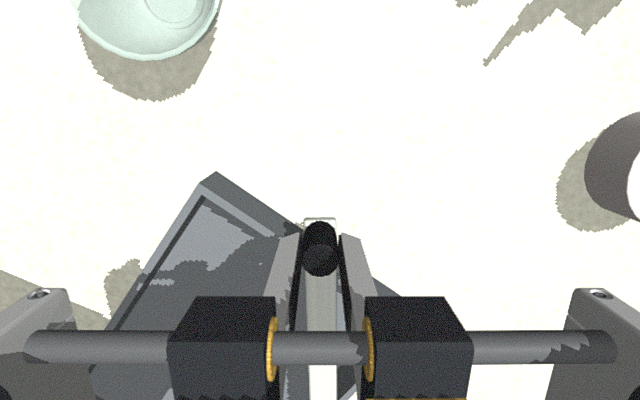

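Knob held between the fingers (320,245) and the bar follows. Finish the swing.

```bash
python3 -m handwheel '[{"tx":2,"ty":13,"tz":-1,"ax":0,"ay":0,"az":0,"gripper":-1},{"tx":1,"ty":26,"tz":-1,"ax":0,"ay":0,"az":0,"gripper":-1},{"tx":-1,"ty":39,"tz":-1,"ax":0,"ay":0,"az":0,"gripper":-1},{"tx":-4,"ty":52,"tz":-1,"ax":0,"ay":0,"az":0,"gripper":-1},{"tx":-8,"ty":65,"tz":-1,"ax":0,"ay":0,"az":0,"gripper":-1},{"tx":-13,"ty":78,"tz":-1,"ax":0,"ay":0,"az":0,"gripper":-1},{"tx":-18,"ty":90,"tz":-1,"ax":0,"ay":0,"az":0,"gripper":-1},{"tx":-24,"ty":102,"tz":-1,"ax":0,"ay":0,"az":0,"gripper":-1},{"tx":-31,"ty":113,"tz":-1,"ax":0,"ay":0,"az":0,"gripper":-1},{"tx":-38,"ty":123,"tz":-1,"ax":0,"ay":0,"az":0,"gripper":-1}]'
python3 - <<'E'
from h import *
o=st(); Rc=R.from_euler("xyz",o["tool_rot"]); p=o["tool_pos"][:2]-HG; print(np.linalg.norm(p), np.pi+TY-np.arctan2(p[1],p[0]))
delta([*knob(1.6),o["tool_pos"][2]])
E
```

```text
time_s: 7.87
tool_pos: [0.6795, -0.003, 0.0401]
tool_rot: [-3.138, -0.002, 2.051]
wrist_force: [-25.9, 2.6, 7.3]
finger_gap: 0.0222
t7.9 pos [ 0.6795 -0.003   0.0401] rpy [-3.138e+00 -2.000e-03  2.051e+00] F [-25.9   2.6   7.3] gap 0.0222 q [-0.09  0.43  1.21 -0.    1.51 -0.57]
0.20169579918552763 1.5769898059645322
t [-4.1  2.7 -0. ] a [0. 0. 0.]
```

```bash
python3 -m handwheel '[{"tx":0,"ty":0,"tz":0,"ax":0,"ay":0,"az":0,"gripper":0},{"tx":0,"ty":0,"tz":0,"ax":0,"ay":0,"az":0,"gripper":0},{"tx":0,"ty":0,"tz":0,"ax":0,"ay":0,"az":0,"gripper":0},{"tx":0,"ty":0,"tz":0,"ax":0,"ay":0,"az":0,"gripper":0},{"tx":0,"ty":0,"tz":-40,"ax":0,"ay":0,"az":0,"gripper":0},{"tx":0,"ty":0,"tz":-80,"ax":0,"ay":0,"az":0,"gripper":0},{"tx":0,"ty":0,"tz":-120,"ax":0,"ay":0,"az":0,"gripper":0},{"tx":0,"ty":0,"tz":-160,"ax":0,"ay":0,"az":0,"gripper":0},{"tx":0,"ty":0,"tz":-200,"ax":0,"ay":0,"az":0,"gripper":0},{"tx":0,"ty":0,"tz":-200,"ax":0,"ay":0,"az":0,"gripper":0}]'
python3 - <<'E'
from h import *
o=st()
s=snap("side"); im=s["image"].copy(); q=proj(s,[o["tool_pos"]])[0];cv2.circle(im,(int(q[0]),int(q[1])),1,(0,0,255),-1);cv2.imwrite("pics/s8.png",im)
cv2.imwrite("pics/t8.png",cv2.resize(snap("top")["image"][100:320,300:560],None,fx=2.7,fy=2.7))
E
```

```text
time_s: 8.7
tool_pos: [0.684, -0.0033, 0.2536]
tool_rot: [3.127, 0.01, 2.051]
wrist_force: [0.4, 0.8, 1.5]
finger_gap: 0.0469
t8.7 pos [ 0.684  -0.0033  0.2536] rpy [3.127 0.01  2.051] F [0.4 0.8 1.5] gap 0.0469 q [-0.09  0.39  0.84 -0.    1.9  -0.57]
```

View pics/s8.png

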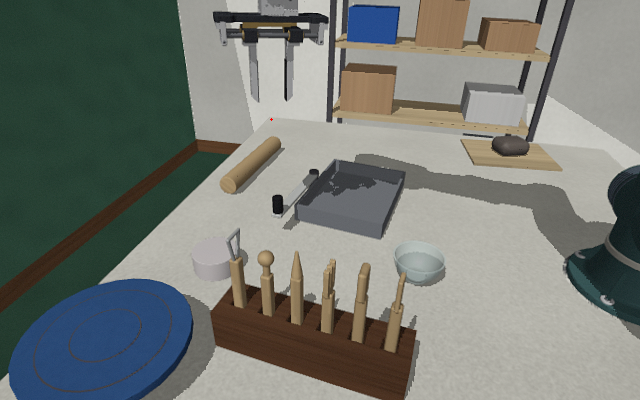

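View pics/t8.png

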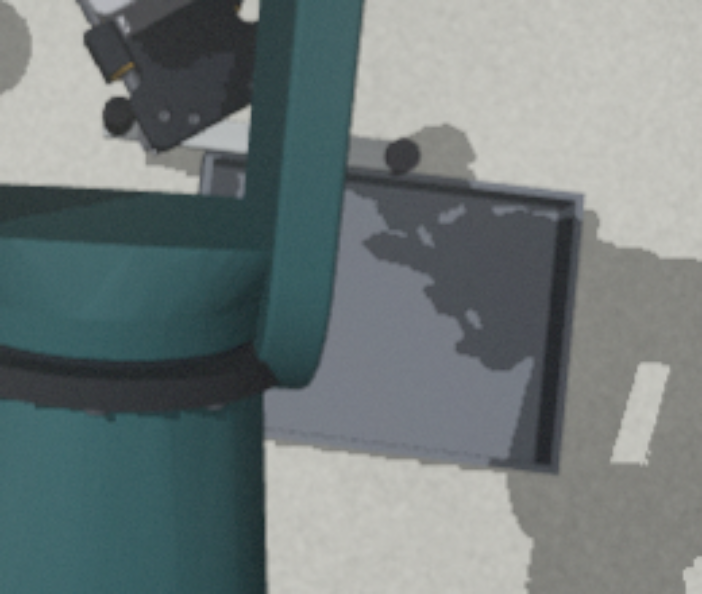

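Run:
```python
from h import *
s=snap("side"); o=st()
for z in (0,.02,.03,.04): print(z,proj(s,[o["tool_pos"]+[0,0,z]]))
```

```text
t8.8 pos [ 0.6808 -0.0031  0.2414] rpy [-3.141  0.     2.051] F [ 0.2 -1.  -0.2] gap 0.0470 q [-0.09  0.39  0.85 -0.    1.89 -0.57]
0 [[273.28410414 126.36623503]]
0.02 [[272.90804473 115.76507262]]
0.03 [[272.71700739 110.35493721]]
0.04 [[272.52393769 104.87002728]]
```

```bash
cat >> h.py <<'E'
K=.052
def stand_pose(sx,back=0,up=0,gz=.105,tilt=25,side=0):
    c,s=np.cos(SY),np.sin(SY); v=np.array([-s,c,0]);u=np.array([c,s,0]);t=np.radians(tilt)
    d=np.cos(t)*v-np.sin(t)*np.array([0,0,1.]); y=u; x=np.cross(y,d)
    M=np.c_[x,y,d]; G=np.array([*sd(sx,side),gz+up])-back*v
    return G+K*d, R.from_matrix(M).as_euler("xyz")
def tray_pose(tx,ty,gz,tilt=25,yaw=0,extra=0):
    # head towards tray +y; approach leans so that tool lies flat
    c,s=np.cos(TY+yaw),np.sin(TY+yaw); v=np.array([-s,c,0]);u=np.array([c,s,0]);t=np.radians(tilt+extra)
    d=-np.sin(t)*v-np.cos(t)*np.array([0,0,1.]); x=np.cross(u,d); M=np.c_[x,u,d]
    return np.array([*tr(tx,ty),gz])+K*d, R.from_matrix(M).as_euler("xyz")
E
python3 - <<'E'
from h import *
p,r=stand_pose(.022,.13,.08); print(p,r); st(); delta(p,r)
E
```

```text
[0.55270869 0.18956076 0.16302385] [-3.14159265 -1.13446401  1.44829633]
t8.8 pos [ 0.6808 -0.0031  0.2414] rpy [-3.141  0.     2.051] F [ 0.2 -1.  -0.2] gap 0.0470 q [-0.09  0.39  0.85 -0.    1.89 -0.57]
t [230.  -24.6  78.4] a [-0.342  1.099  0.536]
```

```bash
python3 -m handwheel '[{"tx":23,"ty":-3,"tz":8,"ax":-0.034,"ay":0.11,"az":0.054,"gripper":-0.36},{"tx":46,"ty":-5,"tz":16,"ax":-0.068,"ay":0.22,"az":0.107,"gripper":-0.36},{"tx":69,"ty":-7,"tz":23,"ax":-0.103,"ay":0.33,"az":0.161,"gripper":-0.36},{"tx":92,"ty":-10,"tz":31,"ax":-0.137,"ay":0.44,"az":0.214,"gripper":-0.36},{"tx":115,"ty":-12,"tz":39,"ax":-0.171,"ay":0.55,"az":0.268,"gripper":-0.36},{"tx":138,"ty":-15,"tz":47,"ax":-0.205,"ay":0.66,"az":0.322,"gripper":-0.36},{"tx":161,"ty":-17,"tz":55,"ax":-0.239,"ay":0.77,"az":0.375,"gripper":-0.36},{"tx":184,"ty":-20,"tz":63,"ax":-0.274,"ay":0.88,"az":0.429,"gripper":-0.36},{"tx":207,"ty":-22,"tz":71,"ax":-0.308,"ay":0.99,"az":0.482,"gripper":-0.36},{"tx":230,"ty":-25,"tz":78,"ax":-0.342,"ay":1.099,"az":0.536,"gripper":-0.36}]' 30
python3 - <<'E'
from h import *
p,r=stand_pose(.022,.13,.08); o=st(); delta(p,r)
s=snap("side");im=s["image"].copy(); q=proj(s,[o["tool_pos"]])[0]; print(q); cv2.circle(im,(int(q[0]),int(q[1])),1,(0,0,255),-1); cv2.imwrite("pics/s9.png",im)
E
```

```text
time_s: 9.68
tool_pos: [0.5513, 0.1898, 0.1614]
tool_rot: [-3.142, -1.124, 1.45]
wrist_force: [0.1, 0.2, -0.6]
finger_gap: 0.0299
t9.7 pos [0.5513 0.1898 0.1614] rpy [-3.142 -1.124  1.45 ] F [ 0.1  0.2 -0.6] gap 0.0299 q [-0.41  0.21  1.7   1.05  1.67 -0.43]
t [ 1.4  1.5 -0.8] a [-0.002  0.011  0.001]
[319.44849146 231.74842709]
```

View pics/s9.png

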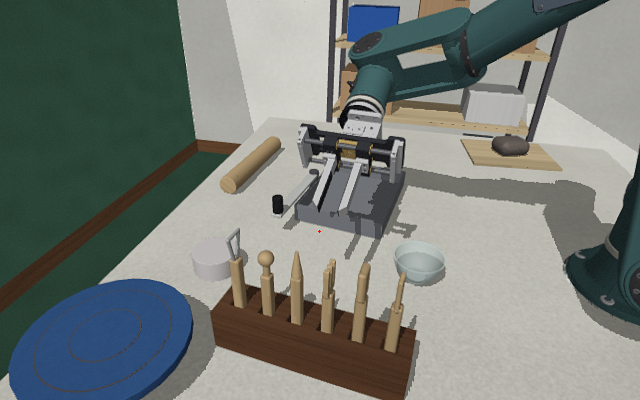

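Run:
```python
from h import *
s=snap("side");t=snap("top"); o=st(); M=R.from_euler("xyz",o["tool_rot"]).as_matrix()
for k in (0,.02,.033,.05): print(k,proj(s,[o["tool_pos"]-k*M[:,2]])[0],proj(t,[o["tool_pos"]-k*M[:,2]])[0])
cv2.imwrite("pics/s10.png",cv2.resize(s["image"][110:250,270:430],None,fx=4.5,fy=4.2,interpolation=cv2.INTER_CUBIC))
im=t["image"];cv2.imwrite("pics/t10.png",cv2.resize(im[120:300,150:390],None,fx=3.3,fy=3.3,interpolation=cv2.INTER_CUBIC))
```

```text
t9.8 pos [0.5456 0.1914 0.1557] rpy [-3.107 -1.121  1.425] F [ 1.1 -0.6  0.7] gap 0.0300 q [-0.4   0.21  1.71  1.05  1.67 -0.43]
0 [322.97221105 236.1603137 ] [230.79051948 213.99790914]
0.02 [326.88338406 224.60692484] [240.27878518 214.51827354]
0.033 [329.34900473 217.32209652] [246.57299144 214.86339013]
0.05 [332.48590856 208.05222148] [254.95925224 215.32312145]
```

View pics/s10.png

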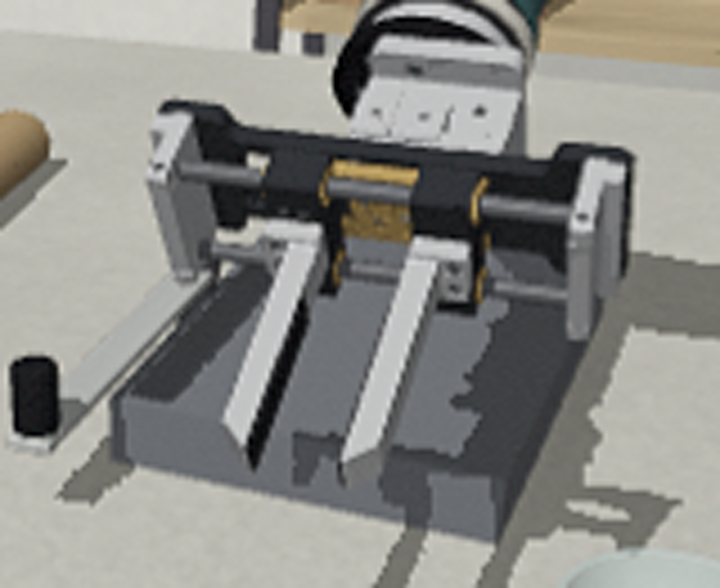

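View pics/t10.png

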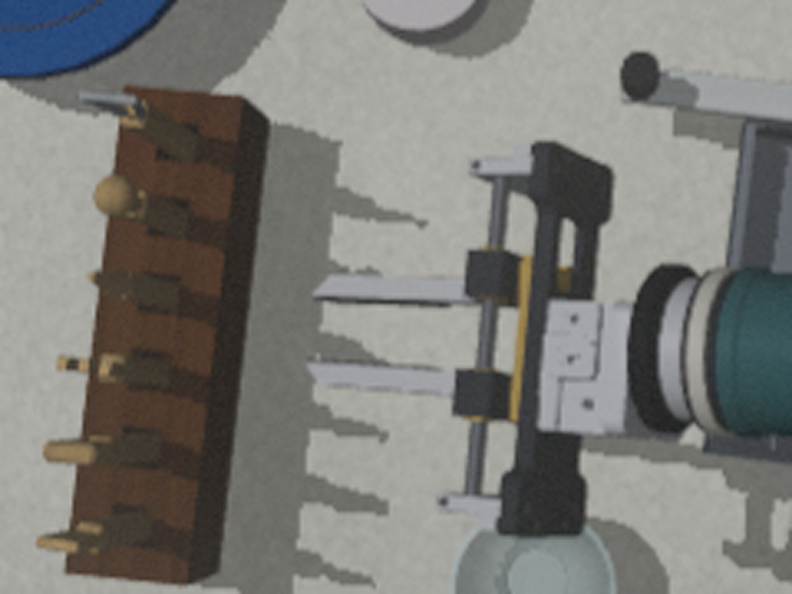

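Run:
```python
from h import *
s=snap("side");t=snap("top"); o=st(); M=R.from_euler("xyz",o["tool_rot"]).as_matrix()
for a,b in [((325.6,220.7),(245.5,209.5)),((346.7,225),(243.8,230))]:
    P,e=tri(s,a,t,b); print(P,e,"in tool",M.T@(P-o["tool_pos"]))
o=st()
```

```text
t9.9 pos [0.5532 0.189  0.1636] rpy [ 3.128 -1.118  1.468] F [0.3 0.7 0.7] gap 0.0303 q [-0.4   0.21  1.69  1.05  1.67 -0.43]
[0.54960134 0.16428382 0.16475846] 0.004304522194782277 in tool [-0.00994317 -0.0007685  -0.02296617]
[0.51635531 0.16772987 0.16456865] 0.002704648467986763 in tool [-0.01011261 -0.03419079 -0.02332828]
t9.9 pos [0.5532 0.189  0.1636] rpy [ 3.128 -1.118  1.468] F [0.3 0.7 0.7] gap 0.0303 q [-0.4   0.21  1.69  1.05  1.67 -0.43]
```

```bash
python3 -m handwheel '[{"tx":0,"ty":0,"tz":0,"ax":0,"ay":0,"az":0,"gripper":-0.36},{"tx":0,"ty":0,"tz":0,"ax":0,"ay":0,"az":0,"gripper":-0.36},{"tx":0,"ty":0,"tz":0,"ax":0,"ay":0,"az":0,"gripper":-0.36},{"tx":0,"ty":0,"tz":0,"ax":0,"ay":0,"az":0,"gripper":-0.36},{"tx":0,"ty":0,"tz":0,"ax":0,"ay":0,"az":0,"gripper":-0.36},{"tx":0,"ty":0,"tz":0,"ax":0,"ay":0,"az":0,"gripper":-0.36},{"tx":0,"ty":0,"tz":0,"ax":0,"ay":0,"az":0,"gripper":-0.36},{"tx":0,"ty":0,"tz":0,"ax":0,"ay":0,"az":0,"gripper":-0.36},{"tx":0,"ty":0,"tz":0,"ax":0,"ay":0,"az":0,"gripper":-0.36},{"tx":0,"ty":0,"tz":0,"ax":0,"ay":0,"az":0,"gripper":-0.36}]' 30
python3 - <<'E'
from h import *
s=snap("side");o=st();t=snap("top");o=st();  M=R.from_euler("xyz",o["tool_rot"]).as_matrix()
cv2.imwrite("pics/s11.png",cv2.resize(s["image"][180:260,290:390],None,fx=7,fy=7,interpolation=cv2.INTER_CUBIC))
cv2.imwrite("pics/t11.png",cv2.resize(t["image"][190:250,220:310],None,fx=8,fy=8,interpolation=cv2.INTER_CUBIC))
E
```

```text
time_s: 10.77
tool_pos: [0.5532, 0.189, 0.1636]
tool_rot: [3.129, -1.118, 1.467]
wrist_force: [-0.2, 0.4, -0.4]
finger_gap: 0.0299
t10.8 pos [0.5532 0.189  0.1636] rpy [ 3.129 -1.118  1.467] F [-0.1 -0.2 -0.4] gap 0.0299 q [-0.4   0.21  1.69  1.05  1.67 -0.43]
t10.9 pos [0.5532 0.1891 0.1636] rpy [ 3.129 -1.118  1.467] F [ 0.3  0.1 -0.4] gap 0.0299 q [-0.4   0.21  1.69  1.05  1.67 -0.43]
```

View pics/s11.png

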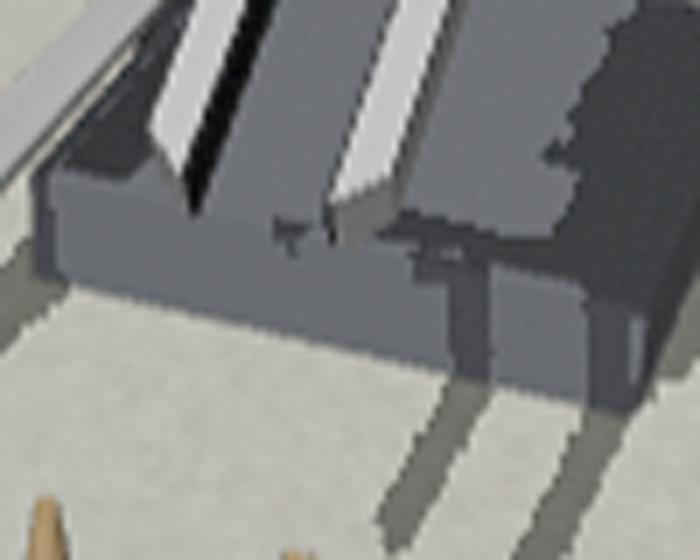

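View pics/t11.png

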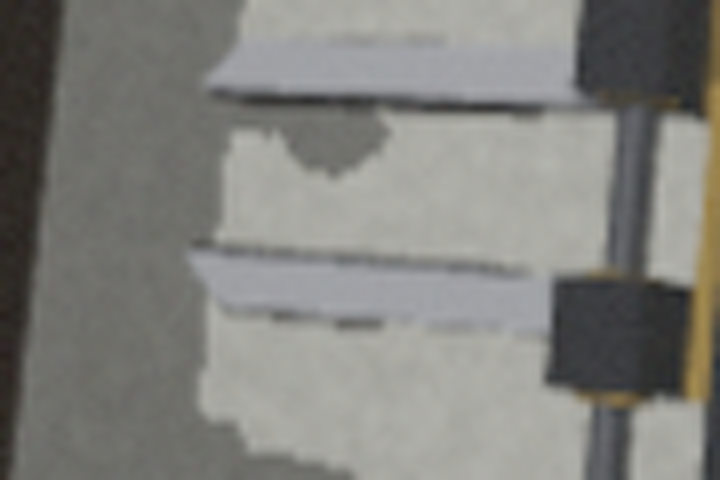

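Run:
```python
from h import *
s=snap("side");t=snap("top"); o=st(); M=R.from_euler("xyz",o["tool_rot"]).as_matrix()
for a,b in [((316.1,205.7),(245.9,201)),((337.1,209.3),(244.,221.))]:
    P,e=tri(s,a,t,b); print(P,e,"in tool",M.T@(P-o["tool_pos"]))
```

```text
t11.0 pos [0.5532 0.189  0.1636] rpy [ 3.128 -1.118  1.467] F [-1.1 -0.9 -0. ] gap 0.0299 q [-0.4   0.21  1.69  1.05  1.67 -0.43]
[0.56365631 0.15960397 0.18578449] 0.0004163888967317276 in tool [ 0.0075941   0.01389307 -0.03489553]
[0.53132937 0.16297196 0.18645799] 0.0002029081746138266 in tool [ 0.00820575 -0.01860231 -0.03560608]
```

```bash
sed -i 's/^K=.052/K=.054; YO=.002/; s/return G+K\*d,/return G+K*d+YO*y,/; s/return np.array(\[\*tr(tx,ty),gz\])+K\*d,/return np.array([*tr(tx,ty),gz])+K*d+YO*u,/' h.py
python3 - <<'E'
from h import *
p,r=stand_pose(.022,.13,.0); delta(p,r)
# find handle x of each tool from top+side? check cone: tip tri
s=snap("side");t=snap("top")
c=[*sd(.022,0)]; print("cone tip pred",proj(s,[[*c,.185]]),proj(t,[[*c,.185]]),"handle top",proj(s,[[*c,.145]]))
E
```

```text
t [-72.2   1.   37.7] a [-0.004  0.017  0.008]
cone tip pred [[296.93151081 251.90747138]] [[177.83336859 203.66789494]] handle top [[297.10581045 276.47050035]]
```

```bash
python3 -m handwheel '[{"tx":-36,"ty":1,"tz":19,"ax":-0.004,"ay":0.017,"az":0.008,"gripper":-0.36},{"tx":-72,"ty":1,"tz":38,"ax":-0.004,"ay":0.017,"az":0.008,"gripper":-0.36},{"tx":-72,"ty":1,"tz":38,"ax":-0.004,"ay":0.017,"az":0.008,"gripper":-0.36},{"tx":-72,"ty":1,"tz":38,"ax":-0.004,"ay":0.017,"az":0.008,"gripper":-0.36},{"tx":-72,"ty":1,"tz":38,"ax":-0.004,"ay":0.017,"az":0.008,"gripper":-0.36},{"tx":-72,"ty":1,"tz":38,"ax":-0.004,"ay":0.017,"az":0.008,"gripper":-0.36},{"tx":-72,"ty":1,"tz":38,"ax":-0.004,"ay":0.017,"az":0.008,"gripper":-0.36},{"tx":-72,"ty":1,"tz":38,"ax":-0.004,"ay":0.017,"az":0.008,"gripper":-0.36},{"tx":-72,"ty":1,"tz":38,"ax":-0.004,"ay":0.017,"az":0.008,"gripper":-0.36},{"tx":-72,"ty":1,"tz":38,"ax":-0.004,"ay":0.017,"az":0.008,"gripper":-0.36}]' 30
python3 - <<'E'
from h import *
p,r=stand_pose(.022,.0,.0); st();delta(p,r)
E
```

```text
time_s: 11.9
tool_pos: [0.5553, 0.1914, 0.0831]
tool_rot: [3.137, -1.134, 1.453]
wrist_force: [-1.3, 0.5, 0.1]
finger_gap: 0.0303
t11.9 pos [0.5553 0.1914 0.0831] rpy [ 3.137 -1.134  1.453] F [-1.3  0.5  0.1] gap 0.0303 q [-0.4   0.33  1.75  1.06  1.59 -0.58]
t [ 54.   -0.3 117.9] a [0.001 0.    0.002]
```

```bash
python3 -m handwheel '[{"tx":9,"ty":0,"tz":20,"ax":0,"ay":0,"az":0.002,"gripper":-0.36},{"tx":18,"ty":0,"tz":40,"ax":0,"ay":0,"az":0.002,"gripper":-0.36},{"tx":27,"ty":0,"tz":60,"ax":0,"ay":0,"az":0.002,"gripper":-0.36},{"tx":36,"ty":0,"tz":79,"ax":0,"ay":0,"az":0.002,"gripper":-0.36},{"tx":45,"ty":0,"tz":99,"ax":0,"ay":0,"az":0.002,"gripper":-0.36},{"tx":54,"ty":0,"tz":118,"ax":0,"ay":0,"az":0.002,"gripper":-0.36},{"tx":54,"ty":0,"tz":118,"ax":0,"ay":0,"az":0.002,"gripper":-0.36},{"tx":54,"ty":0,"tz":118,"ax":0,"ay":0,"az":0.002,"gripper":-0.36},{"tx":54,"ty":0,"tz":118,"ax":0,"ay":0,"az":0.002,"gripper":-0.36},{"tx":54,"ty":0,"tz":118,"ax":0,"ay":0,"az":0.002,"gripper":-0.36}]' 30
python3 - <<'E'
from h import *
p,r=stand_pose(.022,.0,.0); st();delta(p,r)
s=snap("side");cv2.imwrite("pics/s12.png",cv2.resize(s["image"][190:360,200:430],None,fx=3.4,fy=3.4,interpolation=cv2.INTER_CUBIC))
E
```

```text
time_s: 12.73
tool_pos: [0.5715, 0.3193, 0.0822]
tool_rot: [3.141, -1.134, 1.447]
wrist_force: [-0.0, 0.3, -0.5]
finger_gap: 0.03
t12.7 pos [0.5715 0.3193 0.0822] rpy [ 3.141 -1.134  1.447] F [-0.   0.3 -0.5] gap 0.0300 q [-0.16  0.32  1.77  1.17  1.39 -0.49]
t [ 0.3 -0.8  0.7] a [ 0.002  0.    -0.   ]
```

View pics/s12.png

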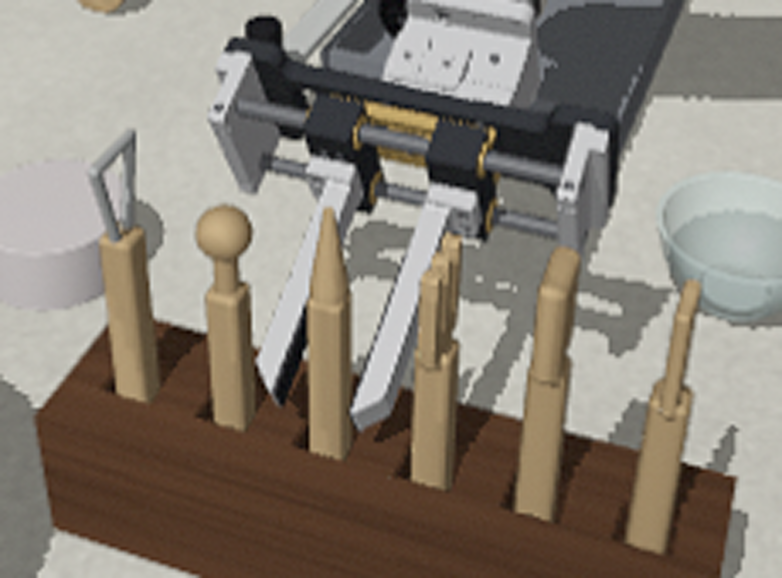

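```bash
python3 -m handwheel '[{"tx":0,"ty":-1,"tz":0,"ax":0,"ay":0,"az":0,"gripper":-1},{"tx":0,"ty":-1,"tz":0,"ax":0,"ay":0,"az":0,"gripper":-1},{"tx":0,"ty":-1,"tz":0,"ax":0,"ay":0,"az":0,"gripper":-1},{"tx":0,"ty":-1,"tz":0,"ax":0,"ay":0,"az":0,"gripper":-1},{"tx":0,"ty":-1,"tz":0,"ax":0,"ay":0,"az":0,"gripper":-1},{"tx":18,"ty":-1,"tz":-8,"ax":0,"ay":0,"az":0,"gripper":-1},{"tx":36,"ty":-1,"tz":-17,"ax":0,"ay":0,"az":0,"gripper":-1},{"tx":54,"ty":-1,"tz":-25,"ax":0,"ay":0,"az":0,"gripper":-1},{"tx":72,"ty":-1,"tz":-34,"ax":0,"ay":0,"az":0,"gripper":-1},{"tx":95,"ty":-1,"tz":-44,"ax":0,"ay":0,"az":0,"gripper":-1}]' 30
python3 - <<'E'
from h import *
st()
s=snap("side");cv2.imwrite("pics/s13.png",cv2.resize(s["image"][130:360,200:430],None,fx=2.6,fy=2.6,interpolation=cv2.INTER_CUBIC))
E
```

```text
time_s: 13.62
tool_pos: [0.5699, 0.3195, 0.1863]
tool_rot: [-3.136, -1.133, 1.441]
wrist_force: [-0.2, -0.0, -0.4]
finger_gap: 0.0146
t13.6 pos [0.5699 0.3195 0.1863] rpy [-3.136 -1.133  1.441] F [-0.2 -0.  -0.4] gap 0.0146 q [-0.16  0.17  1.7   1.14  1.48 -0.29]
```

View pics/s13.png

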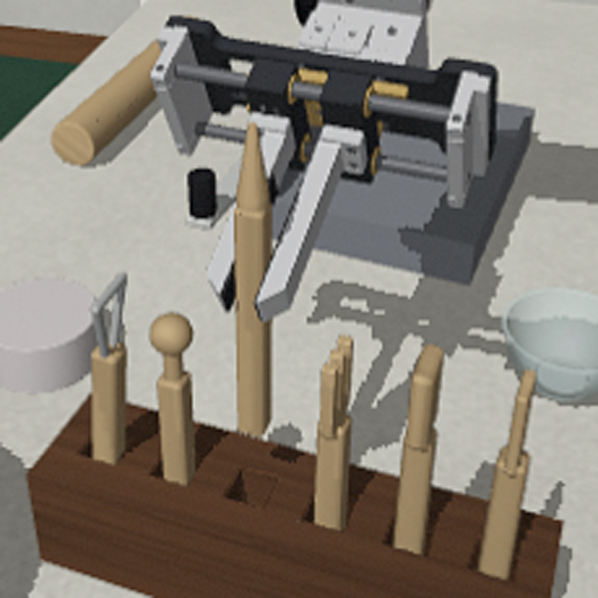

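Run:
```python
from h import *
p,r=tray_pose(-.023,-.025,.12); print(p,r); delta(p,r)
```

```text
[ 0.51400123 -0.23009029  0.07105938] [3.14159265 0.43633231 1.41879633]
t [-344.1    9.2 -450.2] a [-0.002 -1.573  0.032]
```

```bash
python3 -m handwheel '[{"tx":-24,"ty":1,"tz":-32,"ax":0,"ay":-0.11,"az":0.002,"gripper":-1},{"tx":-48,"ty":1,"tz":-63,"ax":0,"ay":-0.22,"az":0.005,"gripper":-1},{"tx":-72,"ty":2,"tz":-95,"ax":0,"ay":-0.33,"az":0.007,"gripper":-1},{"tx":-96,"ty":3,"tz":-126,"ax":0,"ay":-0.44,"az":0.009,"gripper":-1},{"tx":-120,"ty":3,"tz":-158,"ax":0,"ay":-0.55,"az":0.011,"gripper":-1},{"tx":-144,"ty":4,"tz":-189,"ax":0,"ay":-0.66,"az":0.013,"gripper":-1},{"tx":-168,"ty":5,"tz":-221,"ax":0,"ay":-0.77,"az":0.016,"gripper":-1},{"tx":-193,"ty":5,"tz":-252,"ax":0,"ay":-0.88,"az":0.018,"gripper":-1},{"tx":-217,"ty":6,"tz":-284,"ax":0,"ay":-0.99,"az":0.02,"gripper":-1},{"tx":-241,"ty":6,"tz":-315,"ax":0,"ay":-1.1,"az":0.022,"gripper":-1}]' 30
python3 - <<'E'
from h import *
st()
p,r=tray_pose(-.023,-.025,.12);delta(p,r)
E
```

```text
time_s: 14.5
tool_pos: [0.5315, -0.0671, 0.1086]
tool_rot: [-3.14, -0.032, 1.429]
wrist_force: [0.7, 0.6, -1.1]
finger_gap: 0.0145
t14.5 pos [ 0.5315 -0.0671  0.1086] rpy [-3.14  -0.032  1.429] F [ 0.7  0.6 -1.1] gap 0.0145 q [-0.25  0.08  1.5   0.03  1.57 -0.11]
t [-165.     5.7   32.3] a [ 0.001 -0.468  0.011]
```

```bash
python3 -m handwheel '[{"tx":-38,"ty":1,"tz":8,"ax":0,"ay":-0.1,"az":0.002,"gripper":-1},{"tx":-74,"ty":3,"tz":16,"ax":0,"ay":-0.2,"az":0.005,"gripper":-1},{"tx":-110,"ty":4,"tz":22,"ax":0,"ay":-0.3,"az":0.007,"gripper":-1},{"tx":-140,"ty":5,"tz":28,"ax":0,"ay":-0.4,"az":0.01,"gripper":-1},{"tx":-165,"ty":6,"tz":32,"ax":0.001,"ay":-0.468,"az":0.011,"gripper":-1},{"tx":-165,"ty":6,"tz":32,"ax":0.001,"ay":-0.468,"az":0.011,"gripper":-1},{"tx":-165,"ty":6,"tz":32,"ax":0.001,"ay":-0.468,"az":0.011,"gripper":-1},{"tx":-165,"ty":6,"tz":32,"ax":0.001,"ay":-0.468,"az":0.011,"gripper":-1},{"tx":-165,"ty":6,"tz":32,"ax":0.001,"ay":-0.468,"az":0.011,"gripper":-1},{"tx":-165,"ty":6,"tz":32,"ax":0.001,"ay":-0.468,"az":0.011,"gripper":-1}]' 30
python3 - <<'E'
from h import *
st()
p,r=tray_pose(-.023,-.025,.12);delta(p,r)
p,r=tray_pose(-.023,-.025,.016);delta(p,r)
s=snap("side");cv2.imwrite("pics/s14.png",cv2.resize(s["image"][80:260,250:450],None,fx=3.5,fy=3.3,interpolation=cv2.INTER_CUBIC))
t=snap("top");cv2.imwrite("pics/t14.png",cv2.resize(t["image"][120:300,330:550],None,fx=3.5,fy=3.3,interpolation=cv2.INTER_CUBIC))
E
```

```text
time_s: 15.33
tool_pos: [0.5151, -0.23, 0.0726]
tool_rot: [3.139, 0.435, 1.417]
wrist_force: [-0.9, 0.8, 0.4]
finger_gap: 0.0149
t15.3 pos [ 0.5151 -0.23    0.0726] rpy [3.139 0.435 1.417] F [-0.9  0.8  0.4] gap 0.0149 q [-0.23  0.14  1.58 -0.44  1.4  -0.01]
t [ 0.4 -1.1  1.5] a [ 0.002 -0.001 -0.001]
t [44.3 -1.3 95.8] a [ 0.002 -0.001 -0.001]
```

View pics/s14.png

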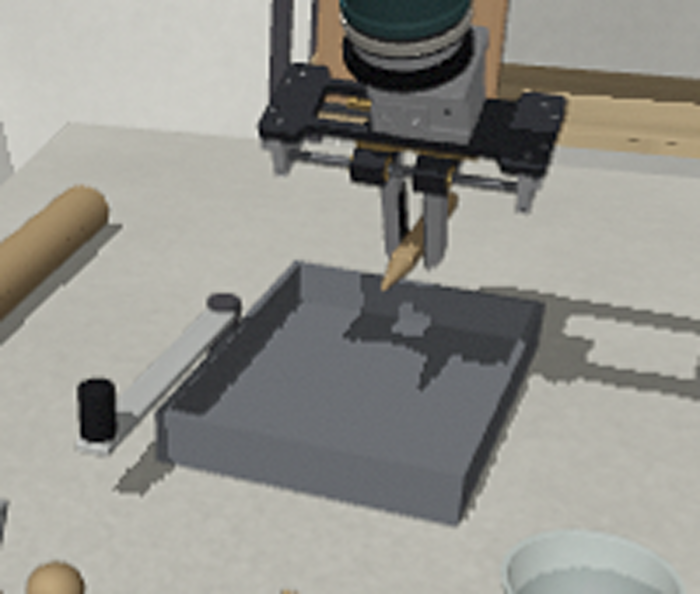

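View pics/t14.png

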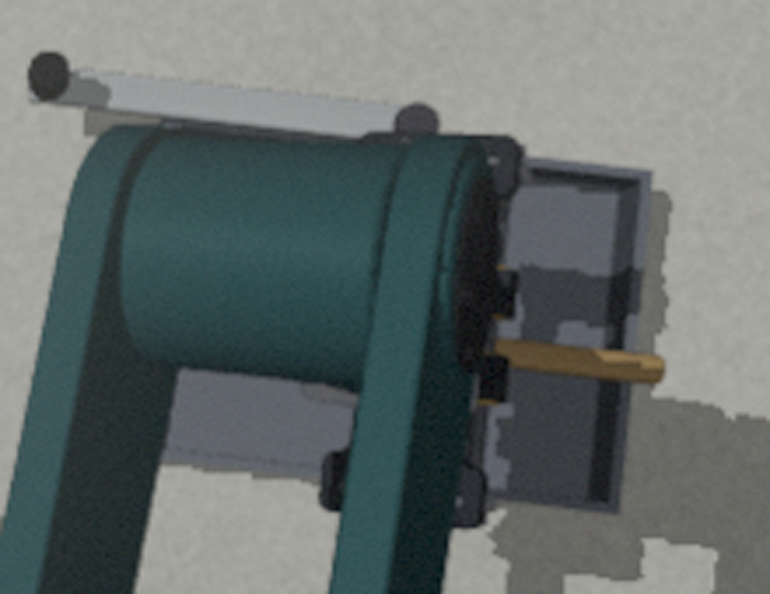

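Run:
```python
from h import *
s=snap("side");t=snap("top")
for z in (.09,.12,.14): print(z,"tip side",proj(s,[[*tr(-.023,.055),z]])[0],"foot top",proj(t,[[*tr(-.023,-.12),z]])[0],"foot side",proj(s,[[*tr(-.023,-.12),z]])[0])
```

```text
0.09 tip side [359.06511833 179.32859999] foot top [513.05201143 233.47462203] foot side [377.36328036 150.79890044]
0.12 tip side [360.08157384 167.15050636] foot top [519.68890214 233.06634878] foot side [378.49697437 139.96876583]
0.14 tip side [360.77762684 158.79470778] foot top [524.39640539 232.77664675] foot side [379.26980063 132.57128102]
```

```bash
python3 -m handwheel '[{"tx":9,"ty":-1,"tz":20,"ax":0,"ay":0,"az":0,"gripper":-1},{"tx":18,"ty":-1,"tz":40,"ax":0,"ay":0,"az":0,"gripper":-1},{"tx":28,"ty":-1,"tz":60,"ax":0,"ay":0,"az":0,"gripper":-1},{"tx":33,"ty":-1,"tz":72,"ax":0,"ay":0,"az":0,"gripper":-1},{"tx":36,"ty":-1,"tz":78,"ax":0,"ay":0,"az":0,"gripper":-1},{"tx":38,"ty":-1,"tz":82,"ax":0,"ay":0,"az":0,"gripper":-1},{"tx":38,"ty":-1,"tz":82,"ax":0,"ay":0,"az":0,"gripper":-1},{"tx":38,"ty":-1,"tz":82,"ax":0,"ay":0,"az":0,"gripper":-1},{"tx":38,"ty":-1,"tz":82,"ax":0,"ay":0,"az":0,"gripper":-1},{"tx":38,"ty":-1,"tz":82,"ax":0,"ay":0,"az":0,"gripper":-1}]' 30
python3 - <<'E'
from h import *
st()
p,r=tray_pose(-.023,-.025,.031);delta(p,r)
s=snap("side");cv2.imwrite("pics/s15.png",cv2.resize(s["image"][110:260,280:430],None,fx=4,fy=4,interpolation=cv2.INTER_CUBIC))
E
```

```text
time_s: 16.37
tool_pos: [0.5147, -0.2304, -0.0171]
tool_rot: [3.138, 0.436, 1.417]
wrist_force: [-1.4, -0.6, -0.0]
finger_gap: 0.0147
t16.4 pos [ 0.5147 -0.2304 -0.0171] rpy [3.138 0.436 1.417] F [-1.4 -0.6 -0. ] gap 0.0147 q [-0.23  0.22  1.68 -0.46  1.24  0.07]
t [ 0.5 -0.8  0.7] a [ 0.003 -0.    -0.002]
```

View pics/s15.png

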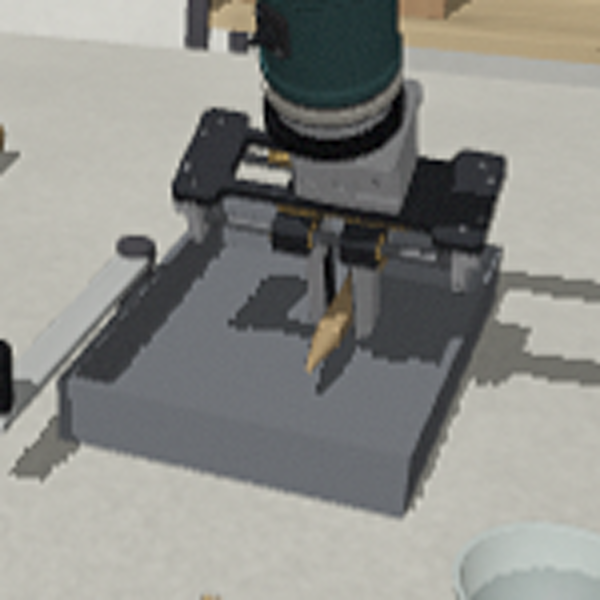

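```bash
python3 -m handwheel '[{"tx":2,"ty":-1,"tz":3,"ax":0,"ay":0,"az":0,"gripper":-1},{"tx":2,"ty":-1,"tz":3,"ax":0,"ay":0,"az":0,"gripper":-0.57},{"tx":2,"ty":-1,"tz":3,"ax":0,"ay":0,"az":0,"gripper":-0.57},{"tx":2,"ty":-1,"tz":3,"ax":0,"ay":0,"az":0,"gripper":-0.57},{"tx":2,"ty":-1,"tz":3,"ax":0,"ay":0,"az":0,"gripper":-0.57},{"tx":2,"ty":-1,"tz":3,"ax":0,"ay":0,"az":0,"gripper":-0.57},{"tx":2,"ty":-1,"tz":-27,"ax":0,"ay":0,"az":0,"gripper":-0.57},{"tx":2,"ty":-1,"tz":-67,"ax":0,"ay":0,"az":0,"gripper":-0.57},{"tx":2,"ty":-1,"tz":-107,"ax":0,"ay":0,"az":0,"gripper":-0.36},{"tx":2,"ty":-1,"tz":-147,"ax":0,"ay":0,"az":0,"gripper":-0.36}]' 30
python3 - <<'E'
from h import *
st()
p,r=stand_pose(-.11,.13,.0,gz=.103);delta(p,r)
s=snap("side");cv2.imwrite("pics/s16.png",cv2.resize(s["image"][110:260,280:430],None,fx=4,fy=4,interpolation=cv2.INTER_CUBIC))
E
```

```text
time_s: 17.25
tool_pos: [0.5223, -0.1664, 0.1163]
tool_rot: [3.139, 0.436, 1.417]
wrist_force: [1.2, 0.4, 0.3]
finger_gap: 0.0292
t17.2 pos [ 0.5223 -0.1664  0.1163] rpy [3.139 0.436 1.417] F [1.2 0.4 0.3] gap 0.0292 q [-0.11  0.11  1.52 -0.44  1.53  0.06]
t [ 336.3 -154.2 -117.1] a [ 0.014  1.57  -0.031]
```

View pics/s16.png

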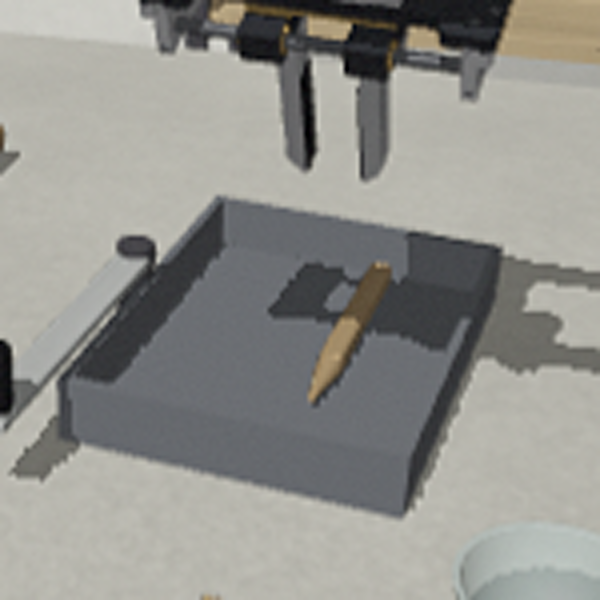

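```bash
sed -i 's/^K=.054/K=.044/' h.py; python3 -m handwheel '[{"tx":25,"ty":-12,"tz":-20,"ax":0.001,"ay":0.11,"az":-0.002,"gripper":-0.36},{"tx":50,"ty":-24,"tz":-40,"ax":0.002,"ay":0.22,"az":-0.004,"gripper":-0.36},{"tx":75,"ty":-36,"tz":-60,"ax":0.003,"ay":0.33,"az":-0.007,"gripper":-0.36},{"tx":100,"ty":-48,"tz":-75,"ax":0.004,"ay":0.44,"az":-0.009,"gripper":-0.36},{"tx":125,"ty":-60,"tz":-85,"ax":0.005,"ay":0.55,"az":-0.011,"gripper":-0.36},{"tx":150,"ty":-72,"tz":-93,"ax":0.006,"ay":0.66,"az":-0.013,"gripper":-0.36},{"tx":175,"ty":-84,"tz":-100,"ax":0.007,"ay":0.77,"az":-0.015,"gripper":-0.36},{"tx":200,"ty":-96,"tz":-107,"ax":0.008,"ay":0.88,"az":-0.018,"gripper":-0.36},{"tx":225,"ty":-108,"tz":-112,"ax":0.009,"ay":0.99,"az":-0.02,"gripper":-0.36},{"tx":250,"ty":-118,"tz":-117,"ax":0.01,"ay":1.1,"az":-0.022,"gripper":-0.36}]' 30
python3 - <<'E'
from h import *
st()
p,r=stand_pose(-.11,.12,.0,gz=.103);delta(p,r)
E
```

```text
time_s: 18.13
tool_pos: [0.453, 0.1263, 0.1253]
tool_rot: [3.123, -0.669, 1.453]
wrist_force: [-0.8, -0.8, 0.3]
finger_gap: 0.0303
t18.1 pos [0.453  0.1263 0.1253] rpy [ 3.123 -0.669  1.453] F [-0.8 -0.8  0.3] gap 0.0303 q [-0.39 -0.12  1.83  0.65  1.61 -0.3 ]
t [ 35.8 -39.9  79.7] a [0.015 0.466 0.007]
```

```bash
python3 -m handwheel '[{"tx":9,"ty":-10,"tz":10,"ax":0.004,"ay":0.11,"az":0.002,"gripper":-0.36},{"tx":18,"ty":-20,"tz":25,"ax":0.008,"ay":0.22,"az":0.004,"gripper":-0.36},{"tx":27,"ty":-30,"tz":45,"ax":0.011,"ay":0.33,"az":0.005,"gripper":-0.36},{"tx":36,"ty":-40,"tz":70,"ax":0.015,"ay":0.44,"az":0.007,"gripper":-0.36},{"tx":36,"ty":-40,"tz":80,"ax":0.015,"ay":0.466,"az":0.007,"gripper":-0.36},{"tx":36,"ty":-40,"tz":80,"ax":0.015,"ay":0.466,"az":0.007,"gripper":-0.36},{"tx":36,"ty":-40,"tz":80,"ax":0.015,"ay":0.466,"az":0.007,"gripper":-0.36},{"tx":36,"ty":-40,"tz":80,"ax":0.015,"ay":0.466,"az":0.007,"gripper":-0.36},{"tx":36,"ty":-40,"tz":80,"ax":0.015,"ay":0.466,"az":0.007,"gripper":-0.36},{"tx":36,"ty":-40,"tz":80,"ax":0.015,"ay":0.466,"az":0.007,"gripper":-0.36}]' 30
python3 - <<'E'
from h import *
st()
p,r=stand_pose(-.11,.0,.0,gz=.103);delta(p,r)
s=snap("side");cv2.imwrite("pics/s17.png",cv2.resize(s["image"][190:360,230:460],None,fx=3.4,fy=3.4,interpolation=cv2.INTER_CUBIC))
E
```

```text
time_s: 18.97
tool_pos: [0.4252, 0.2079, 0.0855]
tool_rot: [3.131, -1.133, 1.459]
wrist_force: [0.3, 0.3, 0.2]
finger_gap: 0.0302
t19.0 pos [0.4252 0.2079 0.0855] rpy [ 3.131 -1.133  1.459] F [0.3 0.3 0.2] gap 0.0302 q [-0.49  0.07  2.06  1.01  1.62 -0.66]
t [ 50.   -1.1 109.3] a [0.001 0.002 0.004]
```

View pics/s17.png

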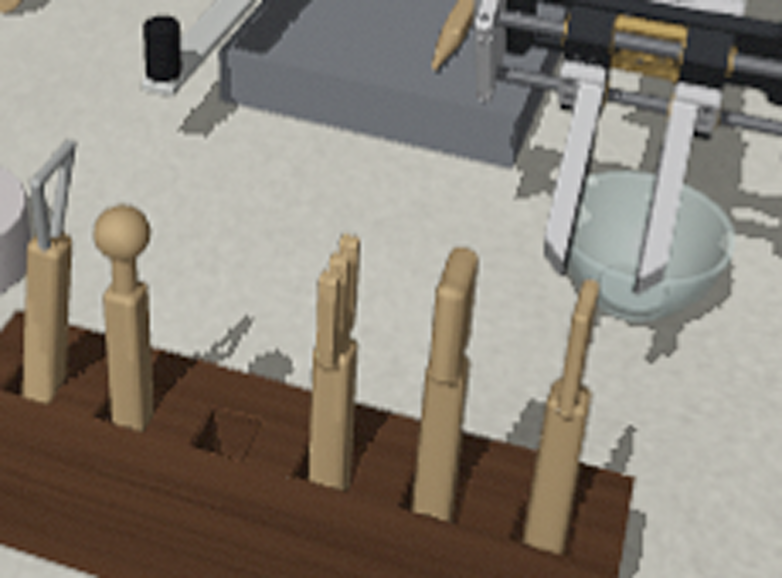

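```bash
python3 -m handwheel '[{"tx":10,"ty":-1,"tz":22,"ax":0,"ay":0.002,"az":0.004,"gripper":-0.36},{"tx":20,"ty":-1,"tz":44,"ax":0,"ay":0.002,"az":0.004,"gripper":-0.36},{"tx":30,"ty":-1,"tz":66,"ax":0,"ay":0.002,"az":0.004,"gripper":-0.36},{"tx":40,"ty":-1,"tz":87,"ax":0,"ay":0.002,"az":0.004,"gripper":-0.36},{"tx":50,"ty":-1,"tz":109,"ax":0,"ay":0.002,"az":0.004,"gripper":-0.36},{"tx":50,"ty":-1,"tz":109,"ax":0,"ay":0.002,"az":0.004,"gripper":-0.36},{"tx":50,"ty":-1,"tz":109,"ax":0,"ay":0.002,"az":0.004,"gripper":-0.36},{"tx":50,"ty":-1,"tz":109,"ax":0,"ay":0.002,"az":0.004,"gripper":-1},{"tx":50,"ty":-1,"tz":109,"ax":0,"ay":0.002,"az":0.004,"gripper":-1},{"tx":50,"ty":-1,"tz":109,"ax":0,"ay":0.002,"az":0.004,"gripper":-1}]' 30
python3 - <<'E'
from h import *
st()
p,r=stand_pose(-.11,.0,.0,gz=.103);delta(p,r)
p,r=stand_pose(-.11,.0,.1,gz=.103);delta(p,r)
s=snap("side");cv2.imwrite("pics/s18.png",cv2.resize(s["image"][190:360,230:460],None,fx=3.4,fy=3.4,interpolation=cv2.INTER_CUBIC))
E
```

```text
time_s: 19.85
tool_pos: [0.4392, 0.3262, 0.0846]
tool_rot: [3.139, -1.135, 1.448]
wrist_force: [0.1, -0.4, 1.2]
finger_gap: 0.0146
t19.9 pos [0.4392 0.3262 0.0846] rpy [ 3.139 -1.135  1.448] F [ 0.1 -0.4  1.2] gap 0.0146 q [-0.2   0.05  2.08  1.16  1.4  -0.55]
t [ 0.2 -0.7  1. ] a [ 0.003 -0.    -0.   ]
t [ 90.8  -0.6 -41.3] a [ 0.003 -0.    -0.   ]
```

View pics/s18.png

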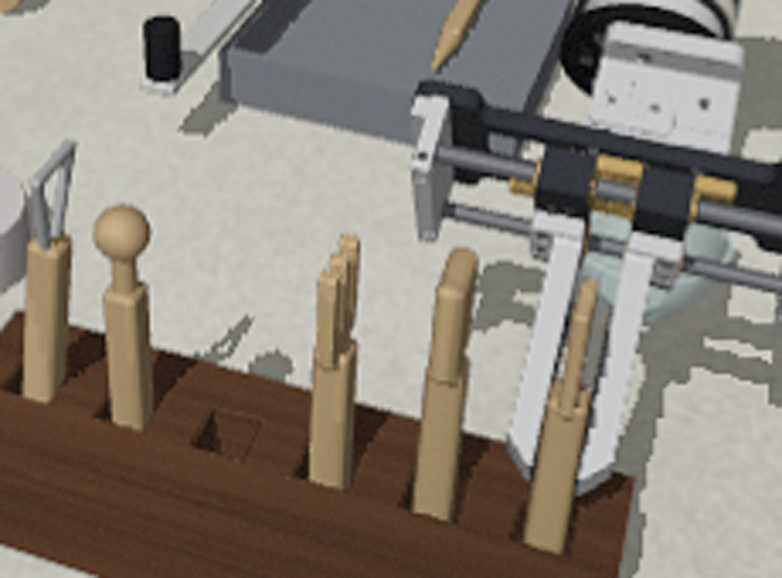

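```bash
cat >> h.py <<'E'
def transfer(L,p,r,n=14,lift=(.35,.7,1)):
    o=observe(); Rc=R.from_euler("xyz",o["tool_rot"]); T=Rc.inv().apply(np.array(p)-o["tool_pos"])*1000; a=(Rc.inv()*R.from_euler("xyz",r)).as_rotvec(); L=np.array(L,float)
    for f in lift: print(np.round(L*f).astype(int),"0")
    for i in range(1,11-len(lift)): f=i/n; print(np.round(L+f*(T-L)).astype(int),np.round(a*f,3))
E
python3 - <<'E'
from h import *
p,r=tray_pose(-.068,-.027,.10); transfer([91,-1,-41],p,r)
E
```

```text
[ 32   0 -14] 0
[ 64  -1 -29] 0
[ 91  -1 -41] 0
[ 67   6 -72] [-0.001 -0.112  0.002]
[  42   13 -103] [-0.001 -0.224  0.004]
[  18   20 -135] [-0.002 -0.337  0.006]
[  -6   27 -166] [-0.003 -0.449  0.008]
[ -31   35 -197] [-0.003 -0.561  0.01 ]
[ -55   42 -228] [-0.004 -0.673  0.012]
[ -79   49 -260] [-0.005 -0.786  0.014]
```

```bash
python3 -m handwheel '[{"tx":32,"ty":0,"tz":-14,"ax":0,"ay":0,"az":0,"gripper":-1},{"tx":64,"ty":-1,"tz":-29,"ax":0,"ay":0,"az":0,"gripper":-1},{"tx":91,"ty":-1,"tz":-41,"ax":0,"ay":0,"az":0,"gripper":-1},{"tx":67,"ty":6,"tz":-72,"ax":-0.001,"ay":-0.112,"az":0.002,"gripper":-1},{"tx":42,"ty":13,"tz":-103,"ax":-0.001,"ay":-0.224,"az":0.004,"gripper":-1},{"tx":18,"ty":20,"tz":-135,"ax":-0.002,"ay":-0.337,"az":0.006,"gripper":-1},{"tx":-6,"ty":27,"tz":-166,"ax":-0.003,"ay":-0.449,"az":0.008,"gripper":-1},{"tx":-31,"ty":35,"tz":-197,"ax":-0.003,"ay":-0.561,"az":0.01,"gripper":-1},{"tx":-55,"ty":42,"tz":-228,"ax":-0.004,"ay":-0.673,"az":0.012,"gripper":-1},{"tx":-79,"ty":49,"tz":-260,"ax":-0.005,"ay":-0.786,"az":0.014,"gripper":-1}]' 30
python3 - <<'E'
from h import *
st()
p,r=tray_pose(-.068,-.027,.10); delta(p,r)
E
```

```text
time_s: 20.73
tool_pos: [0.4548, 0.05, 0.1234]
tool_rot: [-3.138, -0.343, 1.429]
wrist_force: [1.1, 0.8, -0.6]
finger_gap: 0.0146
t20.7 pos [0.4548 0.05   0.1234] rpy [-3.138 -0.343  1.429] F [ 1.1  0.8 -0.6] gap 0.0146 q [-0.31 -0.13  1.71  0.34  1.61 -0.16]
t [-272.    53.2  -30.1] a [-0.003 -0.779  0.011]
```

```bash
python3 -m handwheel '[{"tx":-39,"ty":8,"tz":-4,"ax":0,"ay":-0.111,"az":0.002,"gripper":-1},{"tx":-78,"ty":15,"tz":-9,"ax":-0.001,"ay":-0.222,"az":0.003,"gripper":-1},{"tx":-117,"ty":23,"tz":-13,"ax":-0.001,"ay":-0.334,"az":0.005,"gripper":-1},{"tx":-155,"ty":30,"tz":-17,"ax":-0.002,"ay":-0.445,"az":0.006,"gripper":-1},{"tx":-194,"ty":38,"tz":-21,"ax":-0.002,"ay":-0.556,"az":0.008,"gripper":-1},{"tx":-233,"ty":46,"tz":-26,"ax":-0.003,"ay":-0.668,"az":0.009,"gripper":-1},{"tx":-265,"ty":52,"tz":-29,"ax":-0.003,"ay":-0.76,"az":0.011,"gripper":-1},{"tx":-272,"ty":53,"tz":-30,"ax":-0.003,"ay":-0.779,"az":0.011,"gripper":-1},{"tx":-272,"ty":53,"tz":-30,"ax":-0.003,"ay":-0.779,"az":0.011,"gripper":-1},{"tx":-272,"ty":53,"tz":-30,"ax":-0.003,"ay":-0.779,"az":0.011,"gripper":-1}]' 30
python3 - <<'E'
from h import *
st()
p,r=tray_pose(-.068,-.027,.02); delta(p,r)
s=snap("side")
for n,y in (("tip",.055),("foot",-.12)): print(n,proj(s,[[*tr(-.068,y),.10]]))
cv2.imwrite("pics/s19.png",cv2.resize(s["image"][110:260,280:430],None,fx=4,fy=4,interpolation=cv2.INTER_CUBIC))
E
```

```text
time_s: 21.57
tool_pos: [0.4693, -0.2206, 0.0598]
tool_rot: [-3.141, 0.433, 1.419]
wrist_force: [0.8, 0.5, -0.8]
finger_gap: 0.0146
t21.6 pos [ 0.4693 -0.2206  0.0598] rpy [-3.141  0.433  1.419] F [ 0.8  0.5 -0.8] gap 0.0146 q [-0.23  0.05  1.7  -0.44  1.37  0.  ]
t [33.1  0.7 72.5] a [-0.001 -0.003 -0.   ]
tip [[379.3017484  179.05666037]]
foot [[394.9764777  150.05997719]]
```

View pics/s19.png

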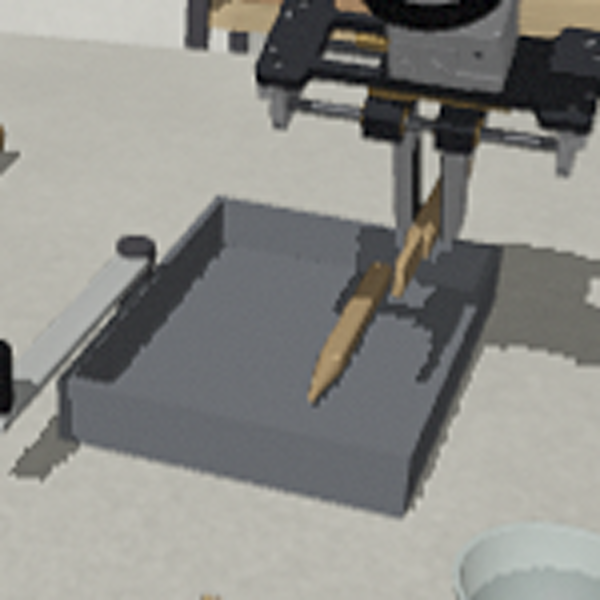

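```bash
python3 -m handwheel '[{"tx":12,"ty":2,"tz":26,"ax":0,"ay":-0.003,"az":0,"gripper":-1},{"tx":22,"ty":2,"tz":48,"ax":0,"ay":-0.003,"az":0,"gripper":-1},{"tx":28,"ty":2,"tz":62,"ax":0,"ay":-0.003,"az":0,"gripper":-1},{"tx":33,"ty":2,"tz":72,"ax":0,"ay":-0.003,"az":0,"gripper":-1},{"tx":33,"ty":2,"tz":72,"ax":0,"ay":-0.003,"az":0,"gripper":-1},{"tx":33,"ty":2,"tz":72,"ax":0,"ay":-0.003,"az":0,"gripper":-1},{"tx":33,"ty":2,"tz":72,"ax":0,"ay":-0.003,"az":0,"gripper":-0.59},{"tx":33,"ty":2,"tz":72,"ax":0,"ay":-0.003,"az":0,"gripper":-0.59},{"tx":33,"ty":2,"tz":72,"ax":0,"ay":-0.003,"az":0,"gripper":-0.59},{"tx":33,"ty":2,"tz":72,"ax":0,"ay":-0.003,"az":0,"gripper":-0.59}]' 30
python3 - <<'E'
from h import *
st()
p,r=tray_pose(-.068,-.027,.02); delta(p,r)
E
```

```text
time_s: 22.45
tool_pos: [0.4727, -0.2216, -0.0174]
tool_rot: [3.138, 0.437, 1.417]
wrist_force: [-0.0, 0.5, -0.8]
finger_gap: 0.0191
t22.4 pos [ 0.4727 -0.2216 -0.0174] rpy [3.138 0.437 1.417] F [-0.   0.5 -0.8] gap 0.0191 q [-0.23  0.13  1.78 -0.47  1.22  0.08]
t [ 1.1 -2.8  2.2] a [ 0.002  0.001 -0.002]
```

```bash
python3 -m handwheel '[{"tx":0,"ty":-1,"tz":-30,"ax":0,"ay":0,"az":0,"gripper":-0.59},{"tx":0,"ty":-1,"tz":-65,"ax":0,"ay":0,"az":0,"gripper":-0.3},{"tx":0,"ty":20,"tz":-70,"ax":0,"ay":0,"az":0,"gripper":0.19},{"tx":0,"ty":40,"tz":-70,"ax":0,"ay":0,"az":0,"gripper":0.19},{"tx":0,"ty":54,"tz":-70,"ax":0,"ay":0,"az":0,"gripper":0.19},{"tx":0,"ty":54,"tz":-70,"ax":0,"ay":0,"az":0,"gripper":0.19},{"tx":0,"ty":54,"tz":-70,"ax":0,"ay":0,"az":0,"gripper":0.19},{"tx":0,"ty":54,"tz":-70,"ax":0,"ay":0,"az":0,"gripper":0.19},{"tx":0,"ty":54,"tz":-70,"ax":0,"ay":0,"az":0,"gripper":0.19},{"tx":0,"ty":54,"tz":-70,"ax":0,"ay":0,"az":0,"gripper":0.19}]' 30
python3 - <<'E'
from h import *
st()
p,r=tray_pose(-.0115,-.027,.021); delta(p,r)
s=snap("side")
cv2.imwrite("pics/s20.png",cv2.resize(s["image"][110:260,280:430],None,fx=4,fy=4,interpolation=cv2.INTER_CUBIC))
E
```

```text
time_s: 23.28
tool_pos: [0.5295, -0.2003, 0.046]
tool_rot: [3.139, 0.437, 1.417]
wrist_force: [0.8, -0.1, -0.6]
finger_gap: 0.0558
t23.3 pos [ 0.5295 -0.2003  0.046 ] rpy [3.139 0.437 1.417] F [ 0.8 -0.1 -0.6] gap 0.0558 q [-0.17  0.18  1.58 -0.45  1.38  0.07]
t [ 0.7  0.6 71.3] a [ 0.002  0.001 -0.002]
```

View pics/s20.png

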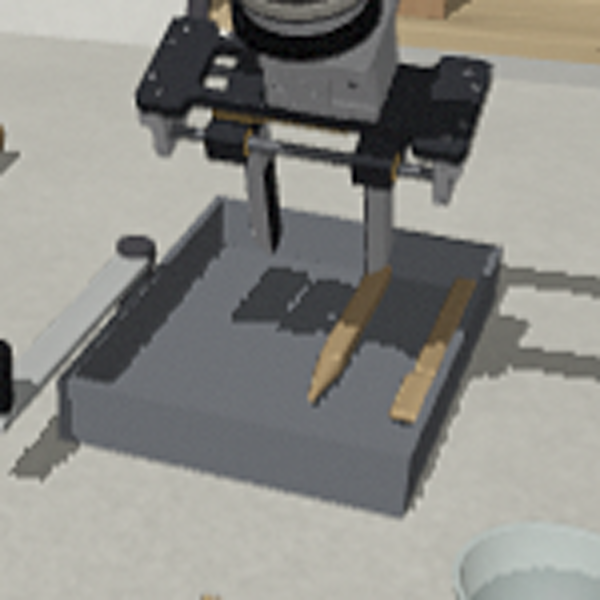

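```bash
cat >> h.py <<'E'
def totray(P):
    P=np.atleast_2d(P)[:,:2]-TC; c,s=np.cos(TY),np.sin(TY); return np.c_[P[:,0]*c+P[:,1]*s,-P[:,0]*s+P[:,1]*c]
E
python3 - <<'E'
from h import *
s=snap("side")
px=np.array([(390,415),(416,420),(465,282),(428,345),(316,400),(380,268),(350,325)])/4+[280,110]
print(np.round(totray(plane(s,px,.013))*1000))
print("wall rim inner -x:",proj(s,[[*tr(-.094,0),.04],[*tr(-.094,.05),.04]]))
E
```

```text
[[ -73.   57.]
 [ -88.   57.]
 [ -81. -124.]
 [ -76.  -31.]
 [ -30.   58.]
 [ -24. -122.]
 [ -25.  -37.]]
wall rim inner -x: [[392.90165716 193.85860955]
 [388.45124456 203.95844294]]
```

```bash
python3 -m handwheel '[{"tx":1,"ty":1,"tz":30,"ax":0,"ay":0,"az":0,"gripper":0.19},{"tx":1,"ty":1,"tz":55,"ax":0,"ay":0,"az":0,"gripper":0.19},{"tx":1,"ty":1,"tz":70,"ax":0,"ay":0,"az":0,"gripper":0.19},{"tx":1,"ty":1,"tz":70,"ax":0,"ay":0,"az":0,"gripper":0.19},{"tx":1,"ty":-10,"tz":70,"ax":0,"ay":0,"az":0,"gripper":0.19},{"tx":1,"ty":-21,"tz":70,"ax":0,"ay":0,"az":0,"gripper":0.19},{"tx":1,"ty":-21,"tz":70,"ax":0,"ay":0,"az":0,"gripper":0.19},{"tx":1,"ty":-5,"tz":70,"ax":0,"ay":0,"az":0,"gripper":0.19},{"tx":1,"ty":8,"tz":70,"ax":0,"ay":0,"az":0,"gripper":0.19},{"tx":1,"ty":16,"tz":70,"ax":0,"ay":0,"az":0,"gripper":0.19}]' 30
python3 - <<'E'
from h import *
st()
p,r=tray_pose(-.0115,-.027,.021); delta(p,r)
E
```

```text
time_s: 24.22
tool_pos: [0.5436, -0.2314, -0.0162]
tool_rot: [3.135, 0.437, 1.416]
wrist_force: [0.2, 0.3, 1.5]
finger_gap: 0.0559
t24.2 pos [ 0.5436 -0.2314 -0.0162] rpy [3.135 0.437 1.416] F [0.2 0.3 1.5] gap 0.0559 q [-0.22  0.28  1.6  -0.46  1.26  0.08]
t [  0.2 -18.    2.8] a [ 0.005  0.001 -0.002]
```

```bash
python3 -m handwheel '[{"tx":0,"ty":0,"tz":-40,"ax":0,"ay":0,"az":0,"gripper":0.19},{"tx":0,"ty":0,"tz":-80,"ax":0,"ay":0,"az":0,"gripper":0.19},{"tx":0,"ty":0,"tz":-120,"ax":0,"ay":0,"az":0,"gripper":-0.36},{"tx":30,"ty":0,"tz":-130,"ax":0,"ay":0.11,"az":0,"gripper":-0.36},{"tx":60,"ty":0,"tz":-140,"ax":0,"ay":0.22,"az":0,"gripper":-0.36},{"tx":90,"ty":0,"tz":-150,"ax":0,"ay":0.33,"az":0,"gripper":-0.36},{"tx":120,"ty":5,"tz":-160,"ax":0,"ay":0.44,"az":0,"gripper":-0.36},{"tx":150,"ty":10,"tz":-170,"ax":0,"ay":0.55,"az":0,"gripper":-0.36},{"tx":180,"ty":15,"tz":-180,"ax":0,"ay":0.66,"az":0,"gripper":-0.36},{"tx":210,"ty":20,"tz":-190,"ax":0,"ay":0.77,"az":0,"gripper":-0.36}]' 30
python3 - <<'E'
from h import *
st()
p,r=stand_pose(.066,.12,.0,gz=.103); delta(p,r)
s=snap("side")
cv2.imwrite("pics/s21.png",cv2.resize(s["image"][110:260,280:430],None,fx=4,fy=4,interpolation=cv2.INTER_CUBIC))
E
```

```text
time_s: 25.05
tool_pos: [0.606, 0.0343, 0.0696]
tool_rot: [3.131, -0.337, 1.423]
wrist_force: [0.3, -0.3, 0.1]
finger_gap: 0.0303
t25.1 pos [0.606  0.0343 0.0696] rpy [ 3.131 -0.337  1.423] F [ 0.3 -0.3  0.1] gap 0.0303 q [-0.25  0.23  1.45  0.34  1.49 -0.13]
t [146.1 -30.1  35.2] a [ 0.028  0.797 -0.015]
```

View pics/s21.png

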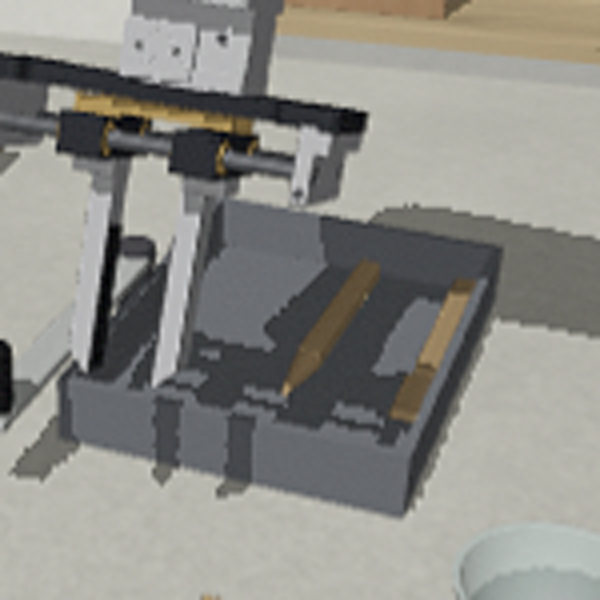

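```bash
python3 -m handwheel '[{"tx":25,"ty":-4,"tz":-5,"ax":0.004,"ay":0.11,"az":-0.002,"gripper":-0.36},{"tx":50,"ty":-8,"tz":-10,"ax":0.008,"ay":0.22,"az":-0.004,"gripper":-0.36},{"tx":75,"ty":-12,"tz":-5,"ax":0.011,"ay":0.33,"az":-0.006,"gripper":-0.36},{"tx":95,"ty":-16,"tz":0,"ax":0.015,"ay":0.44,"az":-0.008,"gripper":-0.36},{"tx":110,"ty":-20,"tz":8,"ax":0.019,"ay":0.55,"az":-0.01,"gripper":-0.36},{"tx":125,"ty":-24,"tz":18,"ax":0.023,"ay":0.66,"az":-0.012,"gripper":-0.36},{"tx":138,"ty":-28,"tz":28,"ax":0.026,"ay":0.76,"az":-0.014,"gripper":-0.36},{"tx":146,"ty":-30,"tz":35,"ax":0.028,"ay":0.797,"az":-0.015,"gripper":-0.36},{"tx":146,"ty":-30,"tz":35,"ax":0.028,"ay":0.797,"az":-0.015,"gripper":-0.36},{"tx":146,"ty":-30,"tz":35,"ax":0.028,"ay":0.797,"az":-0.015,"gripper":-0.36}]' 30
python3 - <<'E'
from h import *
st()
p,r=stand_pose(.066,.0,.0,gz=.103); delta(p,r)
s=snap("side")
cv2.imwrite("pics/s22.png",cv2.resize(s["image"][190:360,200:430],None,fx=3.4,fy=3.4,interpolation=cv2.INTER_CUBIC))
t=snap("top");cv2.imwrite("pics/t22.png",cv2.resize(t["image"][130:300,350:540],None,fx=4,fy=3.5,interpolation=cv2.INTER_CUBIC))
E
```

```text
time_s: 25.93
tool_pos: [0.5971, 0.1877, 0.081]
tool_rot: [-3.123, -1.137, 1.432]
wrist_force: [-0.4, -0.7, -0.6]
finger_gap: 0.03
t25.9 pos [0.5971 0.1877 0.081 ] rpy [-3.123 -1.137  1.432] F [-0.4 -0.7 -0.6] gap 0.0300 q [-0.38  0.41  1.64  1.07  1.59 -0.53]
t [ 53.1   1.7 106.7] a [-0.004 -0.003 -0.007]
```

View pics/s22.png

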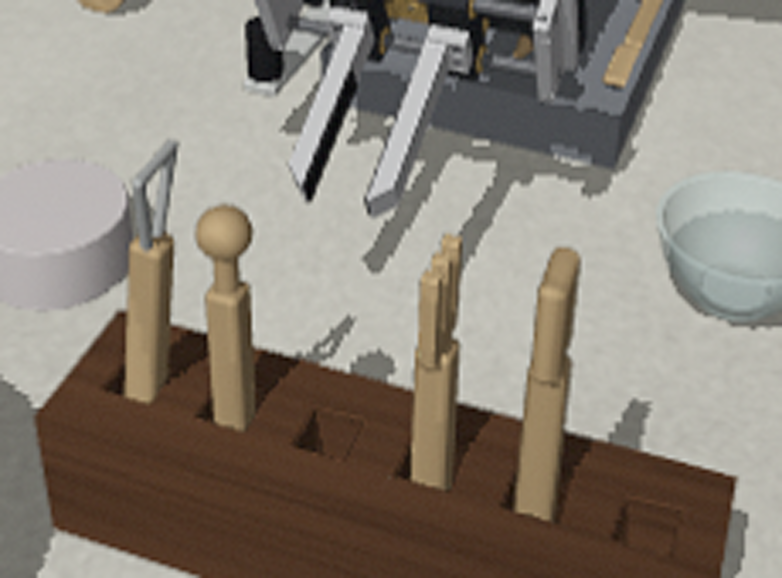

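View pics/t22.png

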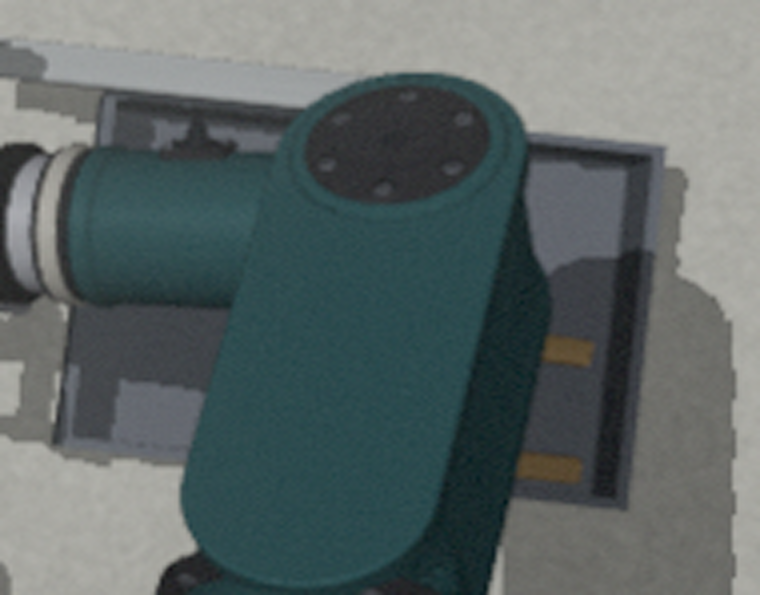

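Run:
```python
from h import *
s=snap("side")
for sx in (.110,.066,-.022,-.066): print(sx,[((proj(s,[[*sd(sx,0),z]])[0]-[200,190])*3.4).round() for z in (.075,.103,.13)])
```

```text
0.11 [array([139., 370.]), array([134., 320.]), array([128., 270.])]
0.066 [array([233., 397.]), array([230., 347.]), array([227., 296.])]
-0.022 [array([434., 454.]), array([436., 403.]), array([439., 352.])]
-0.066 [array([541., 484.]), array([547., 434.]), array([552., 382.])]
```

```bash
python3 -m handwheel '[{"tx":0,"ty":2,"tz":0,"ax":-0.004,"ay":-0.003,"az":-0.007,"gripper":-0.49},{"tx":9,"ty":2,"tz":18,"ax":-0.004,"ay":-0.003,"az":-0.007,"gripper":-0.49},{"tx":18,"ty":2,"tz":36,"ax":-0.004,"ay":-0.003,"az":-0.007,"gripper":-0.49},{"tx":27,"ty":2,"tz":54,"ax":-0.004,"ay":-0.003,"az":-0.007,"gripper":-0.49},{"tx":36,"ty":2,"tz":72,"ax":-0.004,"ay":-0.003,"az":-0.007,"gripper":-0.49},{"tx":45,"ty":2,"tz":90,"ax":-0.004,"ay":-0.003,"az":-0.007,"gripper":-0.49},{"tx":53,"ty":2,"tz":107,"ax":-0.004,"ay":-0.003,"az":-0.007,"gripper":-0.49},{"tx":53,"ty":2,"tz":107,"ax":-0.004,"ay":-0.003,"az":-0.007,"gripper":-0.49},{"tx":53,"ty":2,"tz":107,"ax":-0.004,"ay":-0.003,"az":-0.007,"gripper":-1},{"tx":53,"ty":2,"tz":107,"ax":-0.004,"ay":-0.003,"az":-0.007,"gripper":-1}]' 30
python3 - <<'E'
from h import *
st()
p,r=stand_pose(.066,.0,.0,gz=.103); delta(p,r)
p,r=tray_pose(.030,-.034,.10); transfer([91,-4,-41],p,r)
s=snap("side")
cv2.imwrite("pics/s23.png",cv2.resize(s["image"][190:360,200:430],None,fx=3.4,fy=3.4,interpolation=cv2.INTER_CUBIC))
E
```

```text
time_s: 26.92
tool_pos: [0.6159, 0.305, 0.0876]
tool_rot: [3.121, -1.133, 1.466]
wrist_force: [0.5, 0.6, 1.5]
finger_gap: 0.0147
t26.9 pos [0.6159 0.305  0.0876] rpy [ 3.121 -1.133  1.466] F [0.5 0.6 1.5] gap 0.0147 q [-0.18  0.39  1.65  1.16  1.42 -0.46]
t [-2.7 -2.7  1.8] a [0.005 0.001 0.007]
[ 32  -1 -14] 0
[ 64  -3 -29] 0
[ 91  -4 -41] 0
[ 66  -2 -73] [-0.    -0.112  0.002]
[  41   -1 -105] [-0.    -0.224  0.005]
[  16    1 -136] [-0.    -0.336  0.007]
[  -9    2 -168] [-0.001 -0.448  0.009]
[ -34    4 -200] [-0.001 -0.561  0.012]
[ -59    5 -232] [-0.001 -0.673  0.014]
[ -83    7 -264] [-0.001 -0.785  0.017]
```

View pics/s23.png

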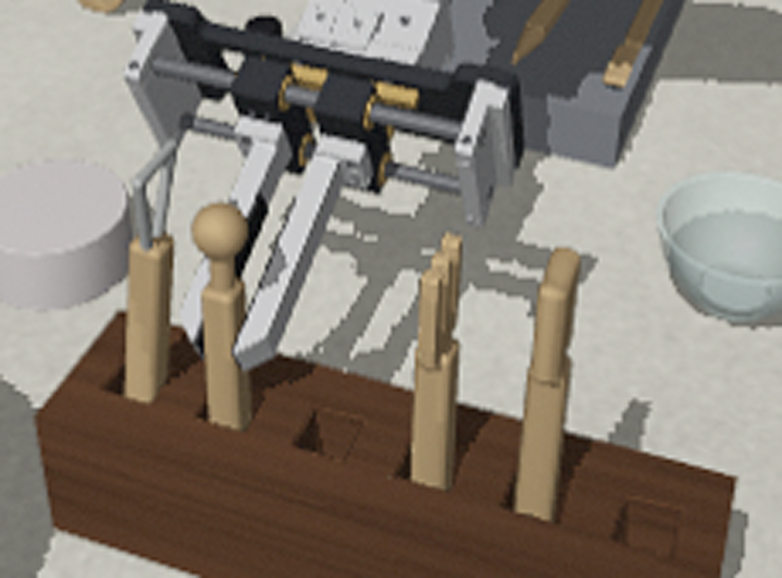

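```bash
python3 -m handwheel '[{"tx":32,"ty":-1,"tz":-14,"ax":0,"ay":0,"az":0,"gripper":-1},{"tx":64,"ty":-3,"tz":-29,"ax":0,"ay":0,"az":0,"gripper":-1},{"tx":91,"ty":-4,"tz":-41,"ax":0,"ay":0,"az":0,"gripper":-1},{"tx":66,"ty":-2,"tz":-73,"ax":0,"ay":-0.112,"az":0.002,"gripper":-1},{"tx":41,"ty":-1,"tz":-105,"ax":0,"ay":-0.224,"az":0.005,"gripper":-1},{"tx":16,"ty":1,"tz":-136,"ax":0,"ay":-0.336,"az":0.007,"gripper":-1},{"tx":-9,"ty":2,"tz":-168,"ax":-0.001,"ay":-0.448,"az":0.009,"gripper":-1},{"tx":-34,"ty":4,"tz":-200,"ax":-0.001,"ay":-0.561,"az":0.012,"gripper":-1},{"tx":-59,"ty":5,"tz":-232,"ax":-0.001,"ay":-0.673,"az":0.014,"gripper":-1},{"tx":-83,"ty":7,"tz":-264,"ax":-0.001,"ay":-0.785,"az":0.017,"gripper":-1}]' 30
python3 - <<'E'
from h import *
st()
p,r=tray_pose(.030,-.034,.10); delta(p,r)
E
```

```text
time_s: 27.8
tool_pos: [0.589, 0.0274, 0.1252]
tool_rot: [-3.141, -0.343, 1.43]
wrist_force: [0.8, -0.2, -0.6]
finger_gap: 0.0147
t27.8 pos [0.589  0.0274 0.1252] rpy [-3.141 -0.343  1.43 ] F [ 0.8 -0.2 -0.6] gap 0.0147 q [-0.27  0.17  1.4   0.34  1.61 -0.13]
t [-277.    14.8  -29.7] a [ 0.    -0.779  0.012]
```

```bash
python3 -m handwheel '[{"tx":-39,"ty":2,"tz":-4,"ax":0,"ay":-0.111,"az":0.002,"gripper":-1},{"tx":-78,"ty":4,"tz":-9,"ax":0,"ay":-0.222,"az":0.003,"gripper":-1},{"tx":-117,"ty":6,"tz":-13,"ax":0,"ay":-0.334,"az":0.005,"gripper":-1},{"tx":-156,"ty":8,"tz":-17,"ax":0,"ay":-0.445,"az":0.006,"gripper":-1},{"tx":-195,"ty":10,"tz":-21,"ax":0,"ay":-0.556,"az":0.008,"gripper":-1},{"tx":-234,"ty":12,"tz":-26,"ax":0,"ay":-0.668,"az":0.009,"gripper":-1},{"tx":-268,"ty":14,"tz":-29,"ax":0,"ay":-0.76,"az":0.011,"gripper":-1},{"tx":-277,"ty":15,"tz":-30,"ax":0,"ay":-0.779,"az":0.012,"gripper":-1},{"tx":-277,"ty":15,"tz":-30,"ax":0,"ay":-0.779,"az":0.012,"gripper":-1},{"tx":-277,"ty":15,"tz":-30,"ax":0,"ay":-0.779,"az":0.012,"gripper":-1}]' 30
python3 - <<'E'
from h import *
st()
p,r=tray_pose(.030,-.034,.0185); delta(p,r)
s=snap("side")
for n,y in (("tip",.034),("foot",-.127)): print(n,(proj(s,[[*tr(.03,y),.10]])-[280,110])*4)
cv2.imwrite("pics/s24.png",cv2.resize(s["image"][110:260,280:430],None,fx=4,fy=4,interpolation=cv2.INTER_CUBIC))
E
```

```text
time_s: 28.63
tool_pos: [0.5656, -0.2429, 0.0603]
tool_rot: [3.142, 0.434, 1.417]
wrist_force: [-0.2, 0.2, -0.7]
finger_gap: 0.0147
t28.6 pos [ 0.5656 -0.2429  0.0603] rpy [3.142 0.434 1.417] F [-0.2  0.2 -0.7] gap 0.0147 q [-0.23  0.26  1.46 -0.44  1.4  -0.01]
t [34.5  0.  74.1] a [-0.001 -0.002 -0.002]
tip [[238.49769161 229.38060726]]
foot [[314.83741789 132.23491854]]
```

View pics/s24.png

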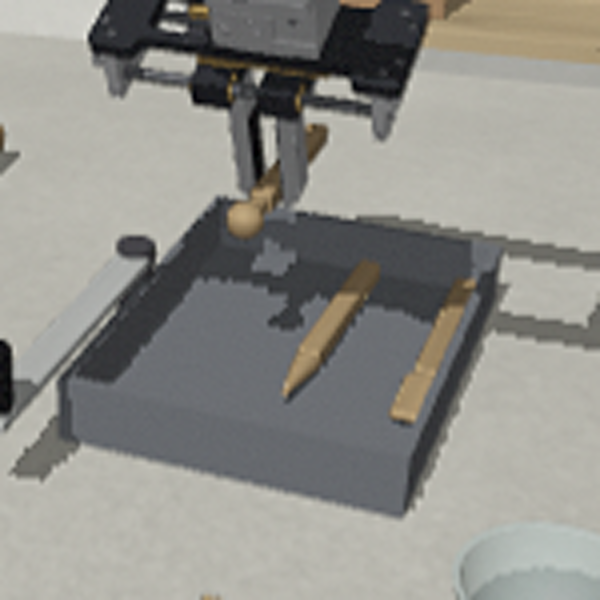

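```bash
python3 -m handwheel '[{"tx":13,"ty":0,"tz":26,"ax":0,"ay":-0.002,"az":0,"gripper":-1},{"tx":25,"ty":0,"tz":48,"ax":0,"ay":-0.002,"az":0,"gripper":-1},{"tx":32,"ty":0,"tz":62,"ax":0,"ay":-0.002,"az":0,"gripper":-1},{"tx":37,"ty":0,"tz":72,"ax":0,"ay":-0.002,"az":0,"gripper":-1},{"tx":37,"ty":0,"tz":72,"ax":0,"ay":-0.002,"az":0,"gripper":-1},{"tx":37,"ty":0,"tz":72,"ax":0,"ay":-0.002,"az":0,"gripper":-0.57},{"tx":37,"ty":0,"tz":72,"ax":0,"ay":-0.002,"az":0,"gripper":-0.57},{"tx":37,"ty":0,"tz":72,"ax":0,"ay":-0.002,"az":0,"gripper":-0.57},{"tx":37,"ty":0,"tz":72,"ax":0,"ay":-0.002,"az":0,"gripper":-0.57},{"tx":37,"ty":0,"tz":30,"ax":0,"ay":-0.002,"az":0,"gripper":-0.57}]' 30
python3 - <<'E'
from h import *
st()
s=snap("side")
cv2.imwrite("pics/s25.png",cv2.resize(s["image"][110:260,280:430],None,fx=4,fy=4,interpolation=cv2.INTER_CUBIC))
E
```

```text
time_s: 29.52
tool_pos: [0.5633, -0.2229, 0.0113]
tool_rot: [-3.128, 0.435, 1.42]
wrist_force: [-0.9, 0.1, -2.1]
finger_gap: 0.0201
t29.5 pos [ 0.5633 -0.2229  0.0113] rpy [-3.128  0.435  1.42 ] F [-0.9  0.1 -2.1] gap 0.0201 q [-0.2   0.3   1.51 -0.45  1.34  0.06]
```

View pics/s25.png

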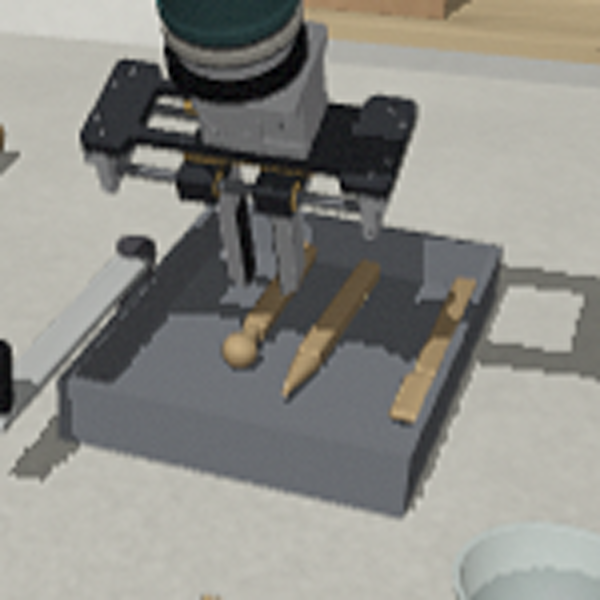

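Run:
```python
from h import *
s=snap("side")
px=np.array([(240,350),(262,322),(308,252),(287,393),(310,352),(372,266),(405,415),(425,375),(467,285)])/4+[280,110]
print(np.round(totray(plane(s,px,[.017,.02,.02,.013,.02,.02,.01,.012,.02]))*1000))
p,r=stand_pose(-.022,.12,.0,gz=.103); delta(p,r)
```

```text
[[  27.   27.]
 [  24.   -6.]
 [  24. -112.]
 [ -12.   57.]
 [ -14.   18.]
 [ -21. -109.]
 [ -80.   49.]
 [ -82.    4.]
 [ -85. -107.]]
t [ 341.3 -124.8 -227. ] a [ 0.025  1.572 -0.025]
```

```bash
python3 -m handwheel '[{"tx":0,"ty":0,"tz":-41,"ax":0,"ay":0,"az":0,"gripper":-0.57},{"tx":5,"ty":0,"tz":-82,"ax":0,"ay":0.05,"az":0,"gripper":-0.36},{"tx":30,"ty":-10,"tz":-110,"ax":0.002,"ay":0.16,"az":-0.002,"gripper":-0.36},{"tx":60,"ty":-22,"tz":-130,"ax":0.004,"ay":0.27,"az":-0.004,"gripper":-0.36},{"tx":90,"ty":-34,"tz":-150,"ax":0.006,"ay":0.38,"az":-0.007,"gripper":-0.36},{"tx":120,"ty":-46,"tz":-170,"ax":0.008,"ay":0.49,"az":-0.009,"gripper":-0.36},{"tx":150,"ty":-58,"tz":-190,"ax":0.01,"ay":0.6,"az":-0.011,"gripper":-0.36},{"tx":180,"ty":-70,"tz":-205,"ax":0.012,"ay":0.71,"az":-0.013,"gripper":-0.36},{"tx":210,"ty":-82,"tz":-217,"ax":0.014,"ay":0.82,"az":-0.015,"gripper":-0.36},{"tx":240,"ty":-94,"tz":-225,"ax":0.016,"ay":0.93,"az":-0.017,"gripper":-0.36}]' 30
python3 - <<'E'
from h import *
st()
p,r=stand_pose(-.022,.12,.0,gz=.103); delta(p,r)
E
```

```text
time_s: 30.45
tool_pos: [0.529, 0.1022, 0.1292]
tool_rot: [3.135, -0.497, 1.439]
wrist_force: [-0.4, 0.2, 0.1]
finger_gap: 0.03
t30.4 pos [0.529  0.1022 0.1292] rpy [ 3.135 -0.497  1.439] F [-0.4  0.2  0.1] gap 0.0300 q [-0.27  0.03  1.6   0.49  1.58 -0.15]
t [ 59.6 -30.5  83.1] a [ 0.013  0.638 -0.005]
```

```bash
python3 -m handwheel '[{"tx":10,"ty":-5,"tz":10,"ax":0.002,"ay":0.11,"az":-0.001,"gripper":-0.36},{"tx":20,"ty":-10,"tz":22,"ax":0.004,"ay":0.22,"az":-0.002,"gripper":-0.36},{"tx":30,"ty":-15,"tz":36,"ax":0.007,"ay":0.33,"az":-0.003,"gripper":-0.36},{"tx":40,"ty":-20,"tz":50,"ax":0.009,"ay":0.44,"az":-0.004,"gripper":-0.36},{"tx":50,"ty":-26,"tz":68,"ax":0.011,"ay":0.55,"az":-0.005,"gripper":-0.36},{"tx":60,"ty":-30,"tz":83,"ax":0.013,"ay":0.638,"az":-0.005,"gripper":-0.36},{"tx":60,"ty":-30,"tz":83,"ax":0.013,"ay":0.638,"az":-0.005,"gripper":-0.36},{"tx":60,"ty":-30,"tz":83,"ax":0.013,"ay":0.638,"az":-0.005,"gripper":-0.36},{"tx":60,"ty":-30,"tz":83,"ax":0.013,"ay":0.638,"az":-0.005,"gripper":-0.36},{"tx":60,"ty":-30,"tz":83,"ax":0.013,"ay":0.638,"az":-0.005,"gripper":-0.36}]' 30
python3 - <<'E'
from h import *
st()
p,r=stand_pose(-.022,.0,.0,gz=.103); delta(p,r)
s=snap("side")
cv2.imwrite("pics/s26.png",cv2.resize(s["image"][190:360,200:430],None,fx=3.4,fy=3.4,interpolation=cv2.INTER_CUBIC))
E
```

```text
time_s: 31.28
tool_pos: [0.5138, 0.1969, 0.0869]
tool_rot: [3.126, -1.132, 1.463]
wrist_force: [0.2, 0.1, -0.0]
finger_gap: 0.03
t31.3 pos [0.5138 0.1969 0.0869] rpy [ 3.126 -1.132  1.463] F [ 0.2  0.1 -0. ] gap 0.0300 q [-0.43  0.24  1.85  1.04  1.59 -0.6 ]
t [ 48.8  -2.4 109.9] a [0.002 0.002 0.006]
```

View pics/s26.png

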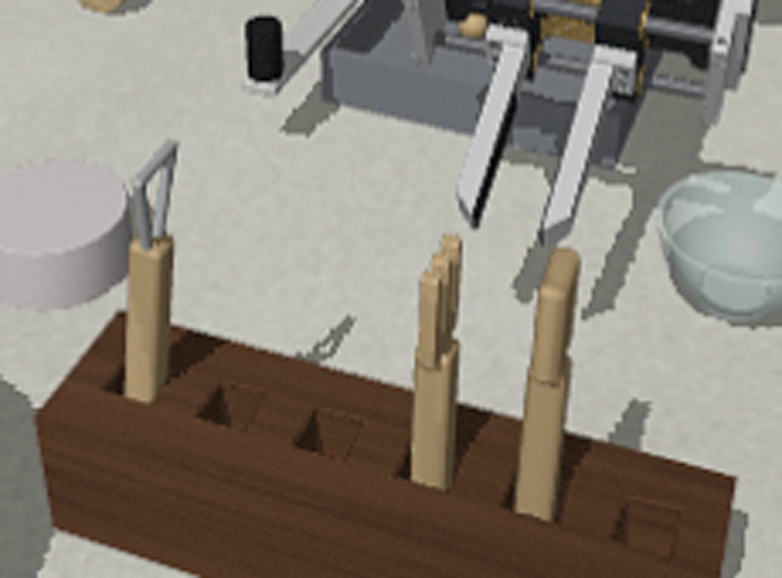

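```bash
python3 -m handwheel '[{"tx":0,"ty":-2,"tz":0,"ax":0.002,"ay":0.002,"az":0.006,"gripper":-0.42},{"tx":8,"ty":-2,"tz":18,"ax":0.002,"ay":0.002,"az":0.006,"gripper":-0.42},{"tx":16,"ty":-2,"tz":37,"ax":0.002,"ay":0.002,"az":0.006,"gripper":-0.42},{"tx":24,"ty":-2,"tz":55,"ax":0.002,"ay":0.002,"az":0.006,"gripper":-0.42},{"tx":33,"ty":-2,"tz":74,"ax":0.002,"ay":0.002,"az":0.006,"gripper":-0.42},{"tx":41,"ty":-2,"tz":92,"ax":0.002,"ay":0.002,"az":0.006,"gripper":-0.42},{"tx":49,"ty":-2,"tz":110,"ax":0.002,"ay":0.002,"az":0.006,"gripper":-0.42},{"tx":49,"ty":-2,"tz":110,"ax":0.002,"ay":0.002,"az":0.006,"gripper":-0.42},{"tx":49,"ty":-2,"tz":110,"ax":0.002,"ay":0.002,"az":0.006,"gripper":-1},{"tx":49,"ty":-2,"tz":110,"ax":0.002,"ay":0.002,"az":0.006,"gripper":-1}]' 30
python3 - <<'E'
from h import *
st()
p,r=stand_pose(-.022,.0,.0,gz=.103); delta(p,r)
p,r=tray_pose(-.043,.048,.10); transfer([91,-1,-41],p,r)
s=snap("side")
cv2.imwrite("pics/s27.png",cv2.resize(s["image"][190:360,200:430],None,fx=3.4,fy=3.4,interpolation=cv2.INTER_CUBIC))
E
```

```text
time_s: 32.17
tool_pos: [0.5267, 0.3164, 0.0853]
tool_rot: [3.136, -1.134, 1.454]
wrist_force: [0.7, -0.4, 0.6]
finger_gap: 0.0174
t32.2 pos [0.5267 0.3164 0.0853] rpy [ 3.136 -1.134  1.454] F [ 0.7 -0.4  0.6] gap 0.0174 q [-0.18  0.23  1.87  1.16  1.4  -0.51]
t [-0.8 -0.7  0.5] a [0.001 0.001 0.002]
[ 32   0 -14] 0
[ 64  -1 -29] 0
[ 91  -1 -41] 0
[ 69   2 -67] [-0.001 -0.112  0.002]
[ 47   4 -94] [-0.001 -0.224  0.005]
[  24    7 -120] [-0.002 -0.336  0.007]
[   2   10 -147] [-0.002 -0.449  0.009]
[ -20   12 -173] [-0.003 -0.561  0.011]
[ -42   15 -200] [-0.004 -0.673  0.014]
[ -65   18 -226] [-0.004 -0.785  0.016]
```

View pics/s27.png

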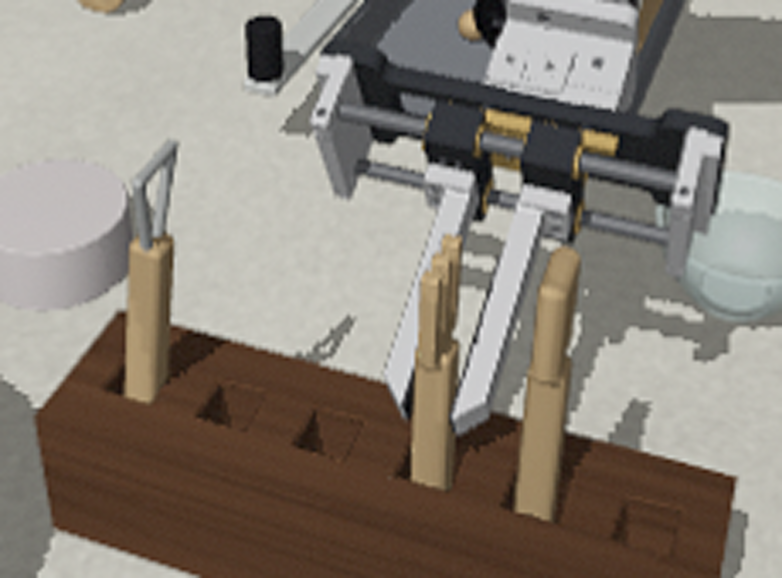

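```bash
python3 -m handwheel '[{"tx":0,"ty":-1,"tz":0,"ax":0,"ay":0,"az":0,"gripper":-1},{"tx":0,"ty":-1,"tz":0,"ax":0,"ay":0,"az":0,"gripper":-1},{"tx":32,"ty":0,"tz":-14,"ax":0,"ay":0,"az":0,"gripper":-1},{"tx":64,"ty":-1,"tz":-29,"ax":0,"ay":0,"az":0,"gripper":-1},{"tx":91,"ty":-1,"tz":-41,"ax":0,"ay":0,"az":0,"gripper":-1},{"tx":69,"ty":2,"tz":-67,"ax":-0.001,"ay":-0.112,"az":0.002,"gripper":-1},{"tx":47,"ty":4,"tz":-94,"ax":-0.001,"ay":-0.224,"az":0.005,"gripper":-1},{"tx":24,"ty":7,"tz":-120,"ax":-0.002,"ay":-0.336,"az":0.007,"gripper":-1},{"tx":2,"ty":10,"tz":-147,"ax":-0.002,"ay":-0.449,"az":0.009,"gripper":-1},{"tx":-20,"ty":12,"tz":-173,"ax":-0.003,"ay":-0.561,"az":0.011,"gripper":-1}]' 30
python3 - <<'E'
from h import *
st()
p,r=tray_pose(-.043,.048,.10); delta(p,r)
E
```

```text
time_s: 33.05
tool_pos: [0.519, 0.1475, 0.141]
tool_rot: [-3.139, -0.567, 1.434]
wrist_force: [0.4, 1.3, -0.5]
finger_gap: 0.0151
t33.0 pos [0.519  0.1475 0.141 ] rpy [-3.139 -0.567  1.434] F [ 0.4  1.3 -0.5] gap 0.0151 q [-0.23 -0.    1.64  0.56  1.57 -0.12]
t [-294.1   27.5  -91.5] a [-0.004 -1.003  0.017]
```

```bash
python3 -m handwheel '[{"tx":-33,"ty":3,"tz":-10,"ax":0,"ay":-0.112,"az":0.002,"gripper":-1},{"tx":-65,"ty":6,"tz":-20,"ax":-0.001,"ay":-0.223,"az":0.004,"gripper":-1},{"tx":-98,"ty":9,"tz":-30,"ax":-0.001,"ay":-0.335,"az":0.006,"gripper":-1},{"tx":-131,"ty":12,"tz":-41,"ax":-0.002,"ay":-0.446,"az":0.008,"gripper":-1},{"tx":-163,"ty":15,"tz":-51,"ax":-0.002,"ay":-0.557,"az":0.009,"gripper":-1},{"tx":-196,"ty":18,"tz":-61,"ax":-0.003,"ay":-0.669,"az":0.011,"gripper":-1},{"tx":-229,"ty":21,"tz":-71,"ax":-0.003,"ay":-0.78,"az":0.013,"gripper":-1},{"tx":-261,"ty":24,"tz":-81,"ax":-0.004,"ay":-0.89,"az":0.015,"gripper":-1},{"tx":-294,"ty":27,"tz":-91,"ax":-0.004,"ay":-1.003,"az":0.017,"gripper":-1},{"tx":-294,"ty":27,"tz":-91,"ax":-0.004,"ay":-1.003,"az":0.017,"gripper":-1}]' 30
python3 - <<'E'
from h import *
st()
p,r=tray_pose(-.043,.048,.021); delta(p,r)
s=snap("side")
for n,y in (("tip",.122),("foot",-.045)): print(n,(proj(s,[[*tr(-.043,y),.10]])-[280,110])*4)
cv2.imwrite("pics/s28.png",cv2.resize(s["image"][110:260,280:430],None,fx=4,fy=4,interpolation=cv2.INTER_CUBIC))
E
```

```text
time_s: 33.88
tool_pos: [0.5019, -0.1508, 0.055]
tool_rot: [-3.131, 0.439, 1.423]
wrist_force: [-1.0, 1.1, -0.8]
finger_gap: 0.0145
t33.9 pos [ 0.5019 -0.1508  0.055 ] rpy [-3.131  0.439  1.423] F [-1.   1.1 -0.8] gap 0.0145 q [-0.09  0.12  1.63 -0.44  1.44  0.14]
t [32.   4.7 66.6] a [-0.009  0.002  0.004]
tip [[319.79948238 322.37690489]]
foot [[394.54675789 198.43253994]]
```

View pics/s28.png

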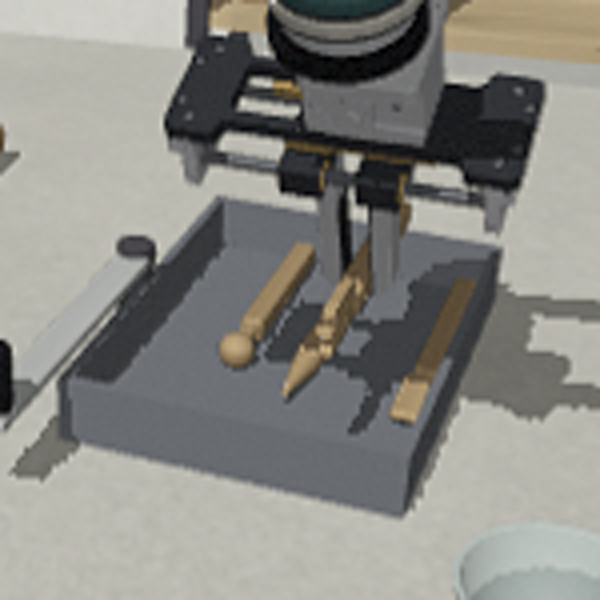

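```bash
python3 -m handwheel '[{"tx":4,"ty":3,"tz":5,"ax":-0.009,"ay":0.002,"az":0.004,"gripper":-1},{"tx":12,"ty":3,"tz":24,"ax":-0.009,"ay":0.002,"az":0.004,"gripper":-1},{"tx":22,"ty":3,"tz":44,"ax":-0.009,"ay":0.002,"az":0.004,"gripper":-1},{"tx":28,"ty":3,"tz":58,"ax":-0.009,"ay":0.002,"az":0.004,"gripper":-1},{"tx":32,"ty":3,"tz":66,"ax":-0.009,"ay":0.002,"az":0.004,"gripper":-1},{"tx":32,"ty":3,"tz":66,"ax":-0.009,"ay":0.002,"az":0.004,"gripper":-1},{"tx":32,"ty":3,"tz":66,"ax":-0.009,"ay":0.002,"az":0.004,"gripper":-1},{"tx":32,"ty":3,"tz":66,"ax":-0.009,"ay":0.002,"az":0.004,"gripper":-0.59},{"tx":32,"ty":3,"tz":66,"ax":-0.009,"ay":0.002,"az":0.004,"gripper":-0.59},{"tx":32,"ty":3,"tz":66,"ax":-0.009,"ay":0.002,"az":0.004,"gripper":-0.59}]' 30
python3 - <<'E'
from h import *
st()
p,r=tray_pose(-.043,.048,.021); delta(p,r)
s=snap("side")
cv2.imwrite("pics/s29.png",cv2.resize(s["image"][110:260,280:430],None,fx=4,fy=4,interpolation=cv2.INTER_CUBIC))
E
```

```text
time_s: 34.77
tool_pos: [0.5068, -0.1487, -0.0154]
tool_rot: [3.136, 0.432, 1.416]
wrist_force: [0.3, -0.2, -0.2]
finger_gap: 0.0192
t34.8 pos [ 0.5068 -0.1487 -0.0154] rpy [3.136 0.432 1.416] F [ 0.3 -0.2 -0.2] gap 0.0192 q [-0.08  0.19  1.71 -0.45  1.3   0.2 ]
t [-0.5 -0.5  4. ] a [ 0.005 -0.005 -0.003]
```

View pics/s29.png

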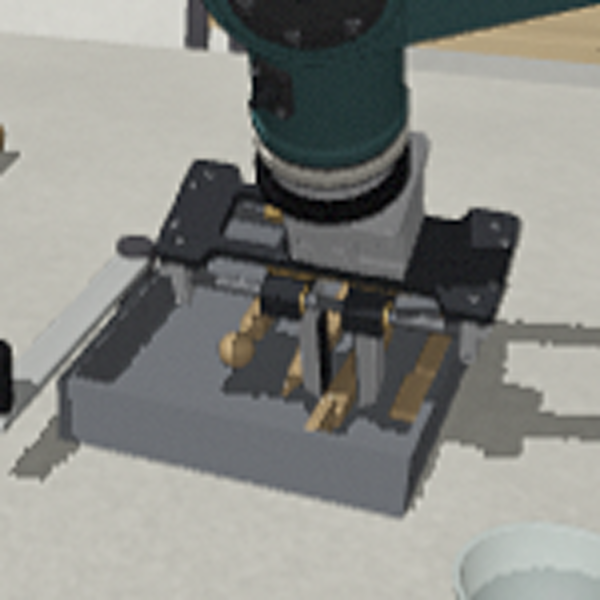

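```bash
python3 -m handwheel '[{"tx":0,"ty":0,"tz":-30,"ax":0,"ay":0,"az":0,"gripper":-0.59},{"tx":0,"ty":0,"tz":-70,"ax":0,"ay":0,"az":0,"gripper":-0.59},{"tx":-20,"ty":20,"tz":-75,"ax":0,"ay":0,"az":0,"gripper":0.064},{"tx":-45,"ty":40,"tz":-60,"ax":0,"ay":0,"az":0,"gripper":0.064},{"tx":-65,"ty":60,"tz":-50,"ax":0,"ay":0,"az":0,"gripper":0.064},{"tx":-70,"ty":77,"tz":-40,"ax":0,"ay":0,"az":0,"gripper":0.064},{"tx":-70,"ty":77,"tz":-40,"ax":0,"ay":0,"az":0,"gripper":0.064},{"tx":-70,"ty":77,"tz":-40,"ax":0,"ay":0,"az":0,"gripper":0.064},{"tx":-70,"ty":77,"tz":-40,"ax":0,"ay":0,"az":0,"gripper":0.064},{"tx":-70,"ty":77,"tz":-40,"ax":0,"ay":0,"az":0,"gripper":0.064}]' 30
python3 - <<'E'
from h import *
st()
p,r=tray_pose(.035,-.03,.021); delta(p,r)
s=snap("side")
cv2.imwrite("pics/s30.png",cv2.resize(s["image"][110:260,280:430],None,fx=4,fy=4,interpolation=cv2.INTER_CUBIC))
E
```

```text
time_s: 35.65
tool_pos: [0.5748, -0.2057, 0.0506]
tool_rot: [3.136, 0.431, 1.417]
wrist_force: [-0.8, 0.3, -0.0]
finger_gap: 0.0504
t35.6 pos [ 0.5748 -0.2057  0.0506] rpy [3.136 0.431 1.417] F [-0.8  0.3 -0. ] gap 0.0504 q [-0.17  0.27  1.47 -0.44  1.41  0.06]
t [-1.9  1.3 77.4] a [ 0.005 -0.005 -0.002]
```

View pics/s30.png

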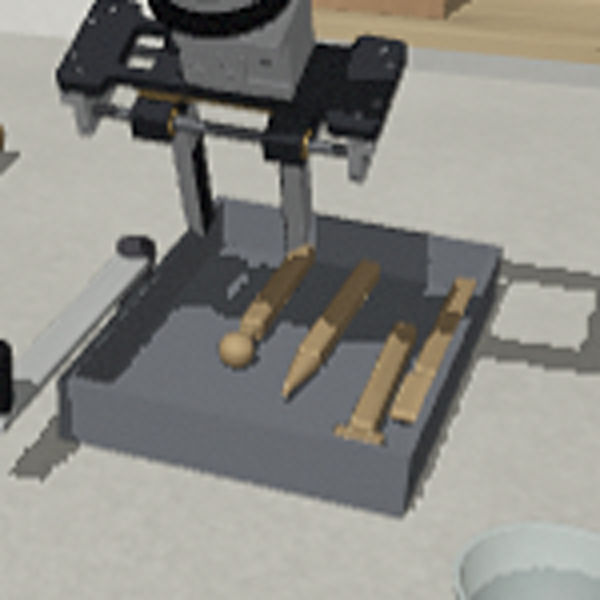

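Run:
```python
from h import *
s=snap("side")
px=np.array([(403,328),(382,385),(361,428),(341,432),(381,440)])/4+[280,110]
print(np.round(totray(plane(s,px,[.02,.02,.02,.016,.016]))*1000))
```

```text
[[-59. -33.]
 [-63.  38.]
 [-63.  88.]
 [-53.  90.]
 [-75.  89.]]
```

```bash
python3 -m handwheel '[{"tx":-2,"ty":1,"tz":30,"ax":0.005,"ay":-0.005,"az":0,"gripper":0.064},{"tx":-2,"ty":1,"tz":58,"ax":0.005,"ay":-0.005,"az":0,"gripper":0.064},{"tx":-2,"ty":1,"tz":76,"ax":0.005,"ay":-0.005,"az":0,"gripper":0.064},{"tx":-2,"ty":1,"tz":76,"ax":0.005,"ay":-0.005,"az":0,"gripper":0.064},{"tx":-2,"ty":-10,"tz":76,"ax":0.005,"ay":-0.005,"az":0,"gripper":0.064},{"tx":-2,"ty":-20,"tz":76,"ax":0.005,"ay":-0.005,"az":0,"gripper":0.064},{"tx":-2,"ty":-20,"tz":76,"ax":0.005,"ay":-0.005,"az":0,"gripper":0.064},{"tx":-2,"ty":-4,"tz":76,"ax":0.005,"ay":-0.005,"az":0,"gripper":0.064},{"tx":-2,"ty":9,"tz":76,"ax":0.005,"ay":-0.005,"az":0,"gripper":0.064},{"tx":-2,"ty":16,"tz":76,"ax":0.005,"ay":-0.005,"az":0,"gripper":0.064}]' 30
python3 - <<'E'
from h import *
st()
p,r=tray_pose(.035,-.03,.021); delta(p,r)
p,r=stand_pose(-.066,.12,.0,gz=.103); delta(p,r)
E
```

```text
time_s: 36.58
tool_pos: [0.5884, -0.2412, -0.0155]
tool_rot: [3.137, 0.437, 1.417]
wrist_force: [-0.4, 1.3, 0.6]
finger_gap: 0.05
t36.6 pos [ 0.5884 -0.2412 -0.0155] rpy [3.137 0.437 1.417] F [-0.4  1.3  0.6] gap 0.0500 q [-0.22  0.37  1.48 -0.46  1.28  0.06]
t [  0.4 -17.3   3.4] a [ 0.004  0.    -0.002]
t [ 338.4 -186.3 -269.1] a [ 0.016  1.571 -0.03 ]
```

```bash
python3 -m handwheel '[{"tx":0,"ty":0,"tz":-41,"ax":0,"ay":0,"az":0,"gripper":0.064},{"tx":0,"ty":0,"tz":-82,"ax":0,"ay":0,"az":0,"gripper":0.064},{"tx":10,"ty":-5,"tz":-120,"ax":0.002,"ay":0.09,"az":-0.002,"gripper":-0.36},{"tx":40,"ty":-20,"tz":-145,"ax":0.004,"ay":0.2,"az":-0.004,"gripper":-0.36},{"tx":70,"ty":-38,"tz":-165,"ax":0.005,"ay":0.31,"az":-0.006,"gripper":-0.36},{"tx":100,"ty":-55,"tz":-185,"ax":0.006,"ay":0.42,"az":-0.008,"gripper":-0.36},{"tx":130,"ty":-72,"tz":-205,"ax":0.007,"ay":0.53,"az":-0.011,"gripper":-0.36},{"tx":160,"ty":-90,"tz":-225,"ax":0.008,"ay":0.64,"az":-0.013,"gripper":-0.36},{"tx":190,"ty":-107,"tz":-240,"ax":0.009,"ay":0.75,"az":-0.015,"gripper":-0.36},{"tx":220,"ty":-124,"tz":-252,"ax":0.01,"ay":0.86,"az":-0.017,"gripper":-0.36}]' 30
python3 - <<'E'
from h import *
st()
p,r=stand_pose(-.066,.12,.0,gz=.103); delta(p,r)
s=snap("side")
cv2.imwrite("pics/s31.png",cv2.resize(s["image"][110:260,280:430],None,fx=4,fy=4,interpolation=cv2.INTER_CUBIC))
E
```

```text
time_s: 37.42
tool_pos: [0.513, 0.0818, 0.1229]
tool_rot: [3.141, -0.428, 1.437]
wrist_force: [-0.7, -0.8, -0.2]
finger_gap: 0.0298
t37.4 pos [0.513  0.0818 0.1229] rpy [ 3.141 -0.428  1.437] F [-0.7 -0.8 -0.2] gap 0.0298 q [-0.27 -0.    1.62  0.42  1.58 -0.15]
t [ 87.6 -61.1  82.1] a [ 0.009  0.707 -0.008]
```

View pics/s31.png

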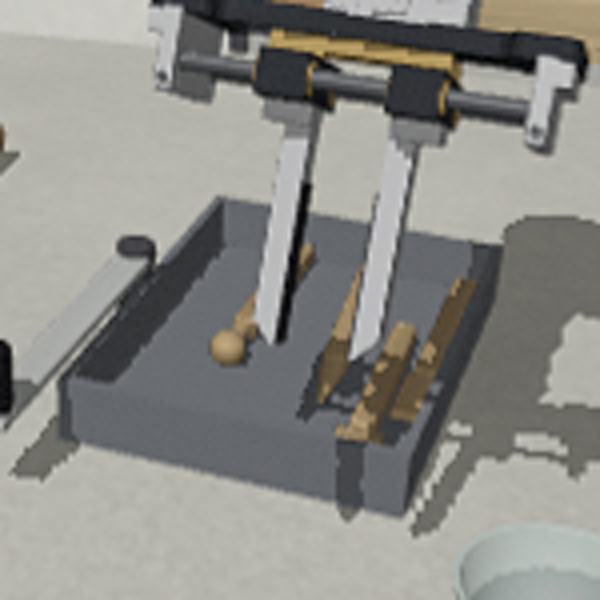

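```bash
python3 -m handwheel '[{"tx":14,"ty":-9,"tz":8,"ax":0.001,"ay":0.11,"az":-0.001,"gripper":-0.36},{"tx":28,"ty":-18,"tz":18,"ax":0.003,"ay":0.22,"az":-0.002,"gripper":-0.36},{"tx":42,"ty":-27,"tz":30,"ax":0.004,"ay":0.33,"az":-0.004,"gripper":-0.36},{"tx":56,"ty":-37,"tz":44,"ax":0.006,"ay":0.44,"az":-0.005,"gripper":-0.36},{"tx":70,"ty":-47,"tz":58,"ax":0.007,"ay":0.55,"az":-0.006,"gripper":-0.36},{"tx":82,"ty":-56,"tz":74,"ax":0.008,"ay":0.66,"az":-0.007,"gripper":-0.36},{"tx":88,"ty":-61,"tz":82,"ax":0.009,"ay":0.707,"az":-0.008,"gripper":-0.36},{"tx":88,"ty":-61,"tz":82,"ax":0.009,"ay":0.707,"az":-0.008,"gripper":-0.36},{"tx":88,"ty":-61,"tz":82,"ax":0.009,"ay":0.707,"az":-0.008,"gripper":-0.36},{"tx":88,"ty":-61,"tz":82,"ax":0.009,"ay":0.707,"az":-0.008,"gripper":-0.36}]' 30
python3 - <<'E'
from h import *
st()
p,r=stand_pose(-.066,.0,.0,gz=.103); delta(p,r)
s=snap("side")
cv2.imwrite("pics/s32.png",cv2.resize(s["image"][190:360,200:430],None,fx=3.4,fy=3.4,interpolation=cv2.INTER_CUBIC))
E
```

```text
time_s: 38.3
tool_pos: [0.463, 0.2051, 0.0826]
tool_rot: [-3.122, -1.138, 1.432]
wrist_force: [-0.2, 0.1, 0.9]
finger_gap: 0.0299
t38.3 pos [0.463  0.2051 0.0826] rpy [-3.122 -1.138  1.432] F [-0.2  0.1  0.9] gap 0.0299 q [-0.46  0.16  1.97  1.03  1.61 -0.64]
t [ 51.3   5.1 106.5] a [-0.005 -0.003 -0.007]
```

View pics/s32.png

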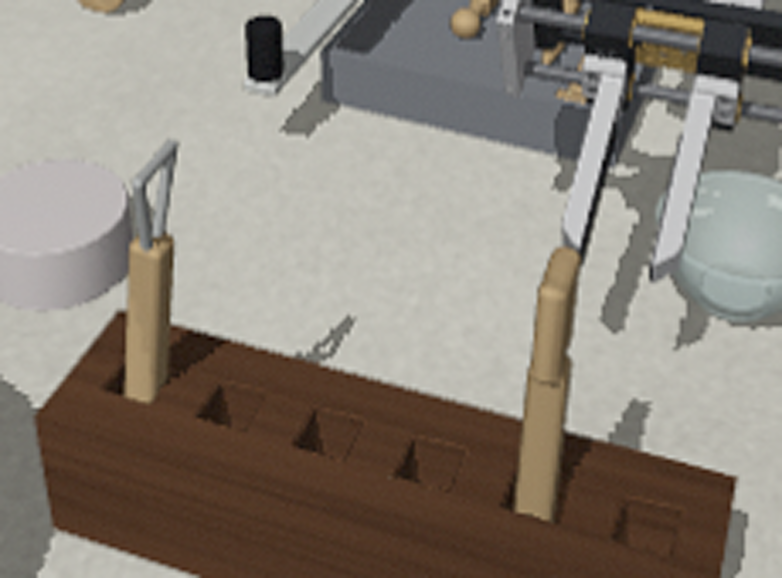

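```bash
python3 -m handwheel '[{"tx":8,"ty":3,"tz":18,"ax":-0.005,"ay":-0.003,"az":-0.007,"gripper":-0.36},{"tx":17,"ty":4,"tz":36,"ax":-0.005,"ay":-0.003,"az":-0.007,"gripper":-0.36},{"tx":26,"ty":5,"tz":54,"ax":-0.005,"ay":-0.003,"az":-0.007,"gripper":-0.36},{"tx":35,"ty":5,"tz":72,"ax":-0.005,"ay":-0.003,"az":-0.007,"gripper":-0.36},{"tx":43,"ty":5,"tz":90,"ax":-0.005,"ay":-0.003,"az":-0.007,"gripper":-0.36},{"tx":51,"ty":5,"tz":106,"ax":-0.005,"ay":-0.003,"az":-0.007,"gripper":-0.36},{"tx":51,"ty":5,"tz":106,"ax":-0.005,"ay":-0.003,"az":-0.007,"gripper":-0.36},{"tx":51,"ty":5,"tz":106,"ax":-0.005,"ay":-0.003,"az":-0.007,"gripper":-1},{"tx":51,"ty":5,"tz":106,"ax":-0.005,"ay":-0.003,"az":-0.007,"gripper":-1},{"tx":51,"ty":5,"tz":106,"ax":-0.005,"ay":-0.003,"az":-0.007,"gripper":-1}]' 30
python3 - <<'E'
from h import *
st()
p,r=stand_pose(-.066,.0,.0,gz=.103); delta(p,r)
p,r=tray_pose(.0,.036,.10); transfer([91,-1,-41],p,r)
s=snap("side")
cv2.imwrite("pics/s33.png",cv2.resize(s["image"][190:360,200:430],None,fx=3.4,fy=3.4,interpolation=cv2.INTER_CUBIC))
E
```

```text
time_s: 39.18
tool_pos: [0.4832, 0.3205, 0.0854]
tool_rot: [3.134, -1.134, 1.455]
wrist_force: [0.7, -0.3, 1.3]
finger_gap: 0.0142
t39.2 pos [0.4832 0.3205 0.0854] rpy [ 3.134 -1.134  1.455] F [ 0.7 -0.3  1.3] gap 0.0142 q [-0.19  0.14  1.98  1.16  1.4  -0.53]
t [-0.4 -1.   1.6] a [0.002 0.    0.003]
[ 32   0 -14] 0
[ 64  -1 -29] 0
[ 91  -1 -41] 0
[ 68   8 -68] [-0.001 -0.112  0.002]
[ 46  17 -95] [-0.001 -0.224  0.004]
[  23   26 -123] [-0.002 -0.337  0.007]
[   1   34 -150] [-0.002 -0.449  0.009]
[ -22   43 -177] [-0.003 -0.561  0.011]
[ -45   52 -204] [-0.003 -0.673  0.013]
[ -67   61 -232] [-0.004 -0.785  0.016]
```

View pics/s33.png

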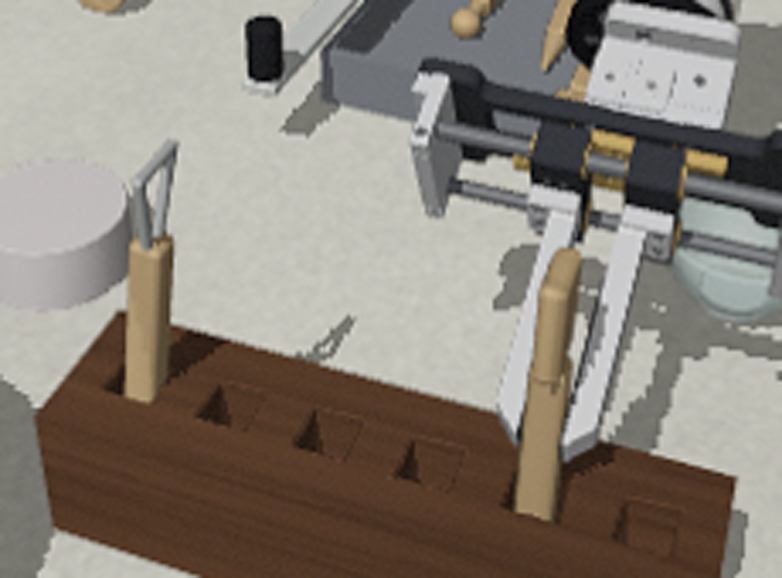

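```bash
python3 -m handwheel '[{"tx":32,"ty":0,"tz":-14,"ax":0,"ay":0,"az":0,"gripper":-1},{"tx":64,"ty":-1,"tz":-29,"ax":0,"ay":0,"az":0,"gripper":-1},{"tx":91,"ty":-1,"tz":-41,"ax":0,"ay":0,"az":0,"gripper":-1},{"tx":68,"ty":8,"tz":-68,"ax":-0.001,"ay":-0.112,"az":0.002,"gripper":-1},{"tx":46,"ty":17,"tz":-95,"ax":-0.001,"ay":-0.224,"az":0.004,"gripper":-1},{"tx":23,"ty":26,"tz":-123,"ax":-0.002,"ay":-0.337,"az":0.007,"gripper":-1},{"tx":1,"ty":34,"tz":-150,"ax":-0.002,"ay":-0.449,"az":0.009,"gripper":-1},{"tx":-22,"ty":43,"tz":-177,"ax":-0.003,"ay":-0.561,"az":0.011,"gripper":-1},{"tx":-45,"ty":52,"tz":-204,"ax":-0.003,"ay":-0.673,"az":0.013,"gripper":-1},{"tx":-67,"ty":61,"tz":-232,"ax":-0.004,"ay":-0.785,"az":0.016,"gripper":-1}]' 30
python3 - <<'E'
from h import *
st()
p,r=tray_pose(.0,.036,.10); delta(p,r)
s=snap("side")
cv2.imwrite("pics/s34.png",cv2.resize(s["image"][110:260,280:430],None,fx=4,fy=4,interpolation=cv2.INTER_CUBIC))
E
```

```text
time_s: 40.07
tool_pos: [0.515, 0.0728, 0.1235]
tool_rot: [-3.138, -0.344, 1.429]
wrist_force: [-0.7, 0.6, -0.8]
finger_gap: 0.0144
t40.1 pos [0.515  0.0728 0.1235] rpy [-3.138 -0.344  1.429] F [-0.7  0.6 -0.8] gap 0.0144 q [-0.23  0.    1.59  0.34  1.58 -0.09]
t [-242.6   65.4  -19.8] a [-0.003 -0.78   0.012]
```

View pics/s34.png

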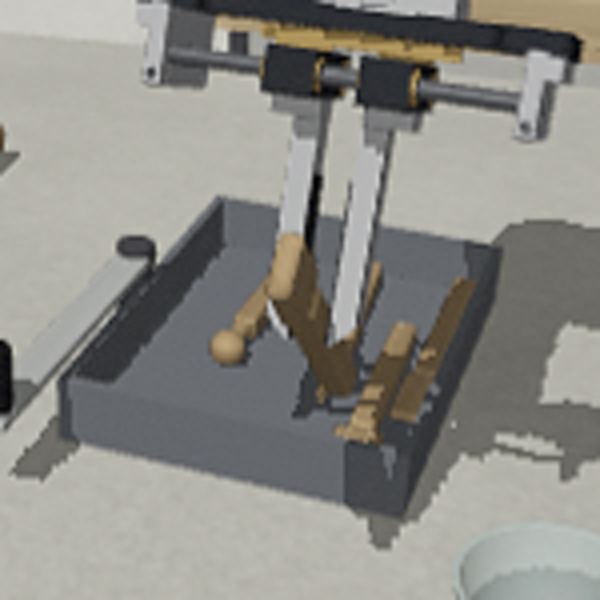

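```bash
python3 -m handwheel '[{"tx":-34,"ty":9,"tz":-3,"ax":0,"ay":-0.111,"az":0.002,"gripper":-1},{"tx":-69,"ty":18,"tz":-6,"ax":-0.001,"ay":-0.222,"az":0.003,"gripper":-1},{"tx":-104,"ty":28,"tz":-8,"ax":-0.001,"ay":-0.334,"az":0.005,"gripper":-1},{"tx":-139,"ty":37,"tz":-11,"ax":-0.002,"ay":-0.445,"az":0.006,"gripper":-1},{"tx":-173,"ty":46,"tz":-14,"ax":-0.002,"ay":-0.556,"az":0.008,"gripper":-1},{"tx":-208,"ty":56,"tz":-17,"ax":-0.003,"ay":-0.668,"az":0.009,"gripper":-1},{"tx":-236,"ty":64,"tz":-19,"ax":-0.003,"ay":-0.76,"az":0.011,"gripper":-1},{"tx":-243,"ty":65,"tz":-20,"ax":-0.003,"ay":-0.78,"az":0.012,"gripper":-1},{"tx":-243,"ty":65,"tz":-20,"ax":-0.003,"ay":-0.78,"az":0.012,"gripper":-1},{"tx":-243,"ty":65,"tz":-20,"ax":-0.003,"ay":-0.78,"az":0.012,"gripper":-1}]' 30
python3 - <<'E'
from h import *
st()
p,r=tray_pose(.0,.036,.021); delta(p,r)
s=snap("side")
for n,y in (("tip",.118),("foot",-.057)): print(n,(proj(s,[[*tr(0,y),.10]])-[280,110])*4)
cv2.imwrite("pics/s35.png",cv2.resize(s["image"][110:260,280:430],None,fx=4,fy=4,interpolation=cv2.INTER_CUBIC))
px=np.array([(403,328),(361,428),(318,402),(340,350),(362,270),(228,345),(308,250)])/4+[280,110]
print(np.round(totray(plane(s,px,[.02,.02,.013,.02,.02,.017,.02]))*1000))
E
```

```text
time_s: 40.95
tool_pos: [0.5473, -0.1716, 0.0615]
tool_rot: [3.139, 0.439, 1.416]
wrist_force: [0.1, 0.1, 0.1]
finger_gap: 0.0151
t41.0 pos [ 0.5473 -0.1716  0.0615] rpy [3.139 0.439 1.416] F [0.1 0.1 0.1] gap 0.0151 q [-0.11  0.21  1.53 -0.44  1.44  0.11]
t [36.3 -1.2 71.8] a [ 0.001  0.003 -0.003]
tip [[242.72637684 303.18025842]]
foot [[330.82214101 179.18643354]]
[[ -59.  -33.]
 [ -63.   88.]
 [ -31.   60.]
 [ -30.    8.]
 [ -16. -100.]
 [  36.   24.]
 [  25. -115.]]
```

View pics/s35.png

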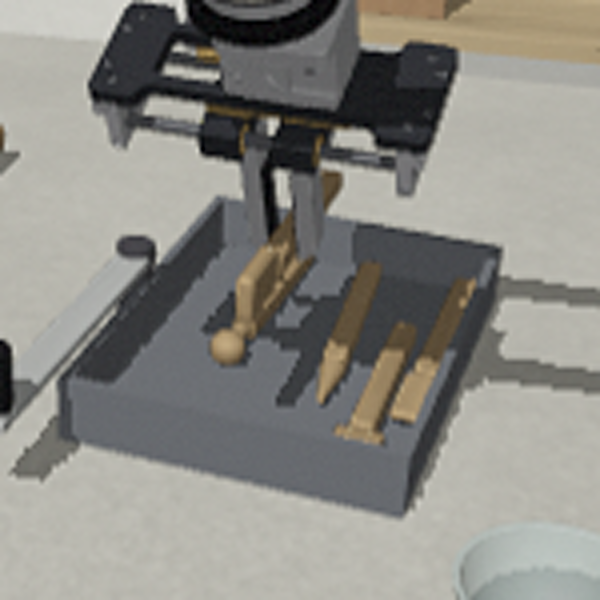

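```bash
python3 -m handwheel '[{"tx":13,"ty":0,"tz":26,"ax":0,"ay":0.003,"az":-0.002,"gripper":-1},{"tx":24,"ty":0,"tz":48,"ax":0,"ay":0.003,"az":-0.002,"gripper":-1},{"tx":31,"ty":0,"tz":62,"ax":0,"ay":0.003,"az":-0.002,"gripper":-1},{"tx":36,"ty":0,"tz":72,"ax":0,"ay":0.003,"az":-0.002,"gripper":-1},{"tx":36,"ty":0,"tz":72,"ax":0,"ay":0.003,"az":-0.002,"gripper":-1},{"tx":36,"ty":0,"tz":72,"ax":0,"ay":0.003,"az":-0.002,"gripper":-1},{"tx":36,"ty":0,"tz":72,"ax":0,"ay":0.003,"az":-0.002,"gripper":-0.59},{"tx":36,"ty":0,"tz":72,"ax":0,"ay":0.003,"az":-0.002,"gripper":-0.59},{"tx":36,"ty":0,"tz":72,"ax":0,"ay":0.003,"az":-0.002,"gripper":-0.59},{"tx":36,"ty":0,"tz":72,"ax":0,"ay":0.003,"az":-0.002,"gripper":-0.59}]' 30
python3 - <<'E'
from h import *
st()
p,r=stand_pose(.11,.13,.0,gz=.103); delta(p,r)
s=snap("side")
cv2.imwrite("pics/s36.png",cv2.resize(s["image"][110:260,280:430],None,fx=4,fy=4,interpolation=cv2.INTER_CUBIC))
E
```

```text
time_s: 41.83
tool_pos: [0.5491, -0.1699, -0.0169]
tool_rot: [3.136, 0.436, 1.417]
wrist_force: [0.1, 0.5, -0.2]
finger_gap: 0.0193
t41.8 pos [ 0.5491 -0.1699 -0.0169] rpy [3.136 0.436 1.417] F [ 0.1  0.5 -0.2] gap 0.0193 q [-0.11  0.28  1.6  -0.45  1.3   0.17]
t [ 275.6   39.8 -240.1] a [ 0.016  1.571 -0.029]
```

View pics/s36.png

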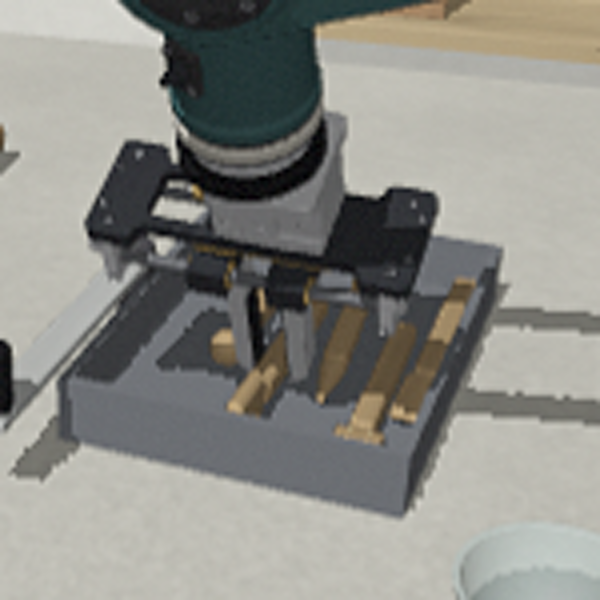

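Retract and go for the loop, the last tool.

```bash
python3 -m handwheel '[{"tx":0,"ty":0,"tz":-35,"ax":0,"ay":0,"az":0,"gripper":-0.59},{"tx":0,"ty":0,"tz":-76,"ax":0,"ay":0,"az":0,"gripper":-0.59},{"tx":0,"ty":0,"tz":-117,"ax":0,"ay":0.02,"az":0,"gripper":-0.36},{"tx":10,"ty":5,"tz":-150,"ax":0.002,"ay":0.13,"az":-0.003,"gripper":-0.36},{"tx":30,"ty":10,"tz":-180,"ax":0.004,"ay":0.24,"az":-0.005,"gripper":-0.36},{"tx":50,"ty":15,"tz":-205,"ax":0.005,"ay":0.35,"az":-0.007,"gripper":-0.36},{"tx":75,"ty":20,"tz":-220,"ax":0.006,"ay":0.46,"az":-0.009,"gripper":-0.36},{"tx":100,"ty":25,"tz":-232,"ax":0.007,"ay":0.57,"az":-0.011,"gripper":-0.36},{"tx":125,"ty":30,"tz":-242,"ax":0.008,"ay":0.68,"az":-0.013,"gripper":-0.36},{"tx":150,"ty":35,"tz":-250,"ax":0.009,"ay":0.79,"az":-0.015,"gripper":-0.36}]' 30
python3 - <<'E'
from h import *
st()
p,r=stand_pose(.11,.13,.0,gz=.103); delta(p,r)
s=snap("side")
cv2.imwrite("pics/s37.png",cv2.resize(s["image"][110:360,200:430],None,fx=3.,fy=2.4,interpolation=cv2.INTER_CUBIC))
for z in (.075,.09,.103,.12): print(z,(proj(s,[[*sd(.11,0),z]])-[200,110])*[3,2.4])
E
```

```text
time_s: 42.72
tool_pos: [0.6212, 0.0647, 0.149]
tool_rot: [3.141, -0.358, 1.433]
wrist_force: [-0.1, 1.1, -0.0]
finger_gap: 0.03
t42.7 pos [0.6212 0.0647 0.149 ] rpy [ 3.141 -0.358  1.433] F [-0.1  1.1 -0. ] gap 0.0300 q [-0.21  0.22  1.3   0.36  1.64 -0.05]
t [78.9  5.2 98.5] a [ 0.011  0.776 -0.011]
0.075 [[122.62375696 452.94881617]]
0.09 [[120.1166047  434.48601363]]
0.103 [[117.89258597 418.06266625]]
0.12 [[114.91009905 395.97078563]]
```

View pics/s37.png

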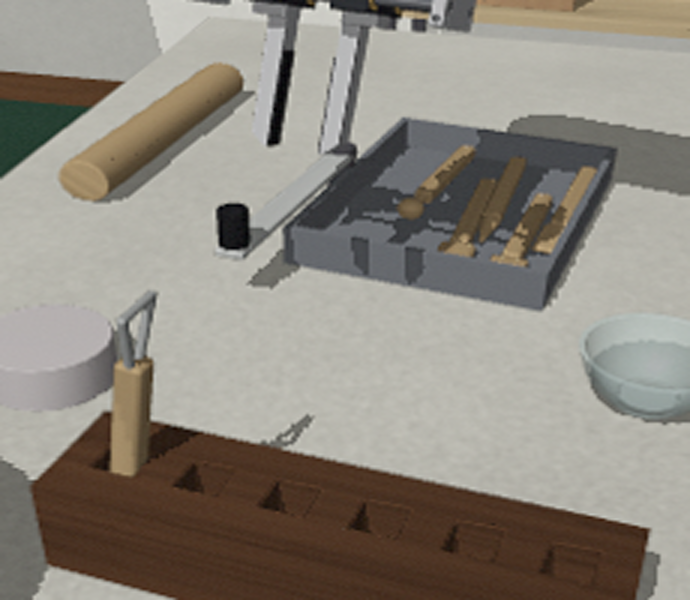

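```bash
python3 -m handwheel '[{"tx":12,"ty":1,"tz":10,"ax":0.002,"ay":0.11,"az":-0.002,"gripper":-0.2},{"tx":24,"ty":2,"tz":20,"ax":0.003,"ay":0.22,"az":-0.003,"gripper":-0.2},{"tx":36,"ty":3,"tz":32,"ax":0.005,"ay":0.33,"az":-0.005,"gripper":-0.2},{"tx":48,"ty":3,"tz":46,"ax":0.006,"ay":0.44,"az":-0.006,"gripper":-0.2},{"tx":60,"ty":3,"tz":62,"ax":0.008,"ay":0.55,"az":-0.008,"gripper":-0.2},{"tx":70,"ty":3,"tz":80,"ax":0.009,"ay":0.66,"az":-0.01,"gripper":-0.2},{"tx":78,"ty":2,"tz":96,"ax":0.011,"ay":0.76,"az":-0.011,"gripper":-0.2},{"tx":79,"ty":2,"tz":98,"ax":0.011,"ay":0.776,"az":-0.011,"gripper":-0.2},{"tx":79,"ty":2,"tz":98,"ax":0.011,"ay":0.776,"az":-0.011,"gripper":-0.2},{"tx":79,"ty":2,"tz":98,"ax":0.011,"ay":0.776,"az":-0.011,"gripper":-0.2}]' 30
python3 - <<'E'
from h import *
st()
p,r=stand_pose(.105,.0,.0,gz=.103,side=.004); delta(p,r)
s=snap("side"); t=snap("top"); w=snap("wrist")
cv2.imwrite("pics/s38.png",cv2.resize(s["image"][200:360,200:330],None,fx=4.5,fy=3.7,interpolation=cv2.INTER_CUBIC))
cv2.imwrite("pics/t38.png",cv2.resize(t["image"][120:320,140:340],None,fx=3.5,fy=3,interpolation=cv2.INTER_CUBIC))
cv2.imwrite("pics/t38b.png",cv2.resize(t["image"][140:290,350:540],None,fx=4,fy=4,interpolation=cv2.INTER_CUBIC))
E
```

```text
time_s: 43.6
tool_pos: [0.6371, 0.1718, 0.0816]
tool_rot: [-3.127, -1.136, 1.434]
wrist_force: [0.1, 0.3, 0.6]
finger_gap: 0.0375
t43.6 pos [0.6371 0.1718 0.0816] rpy [-3.127 -1.136  1.434] F [0.1 0.3 0.6] gap 0.0375 q [-0.38  0.49  1.53  1.07  1.6  -0.5 ]
t [ 58.9  -1.  120.4] a [-0.002 -0.002 -0.006]
```

View pics/s38.png

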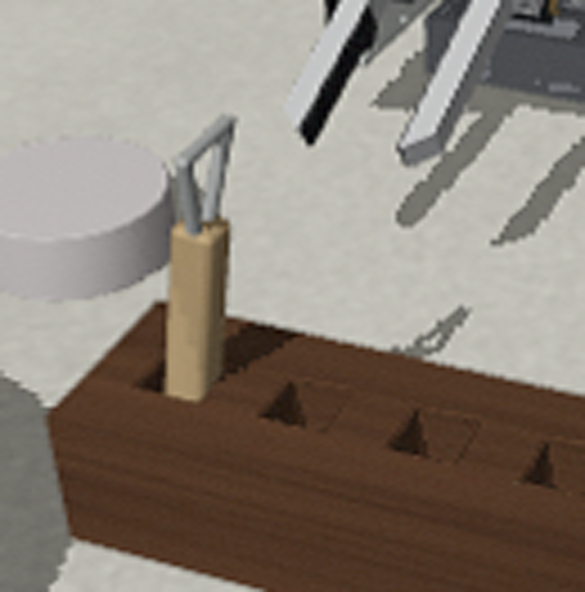

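View pics/t38.png

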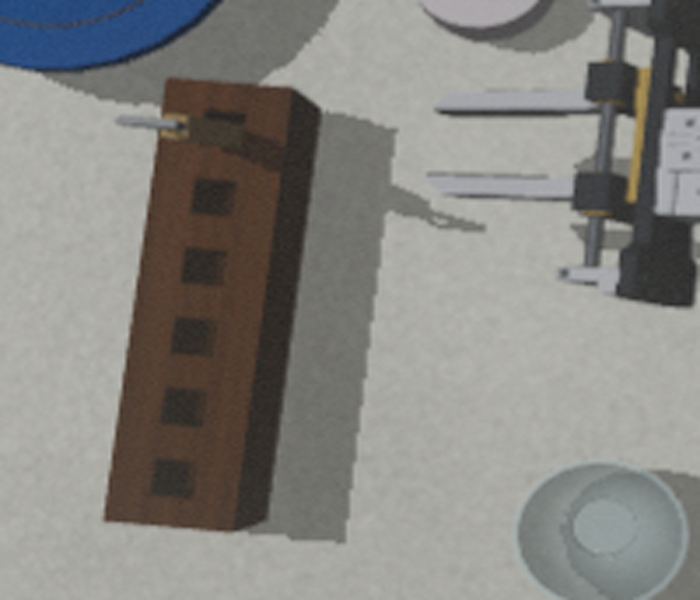

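View pics/t38b.png

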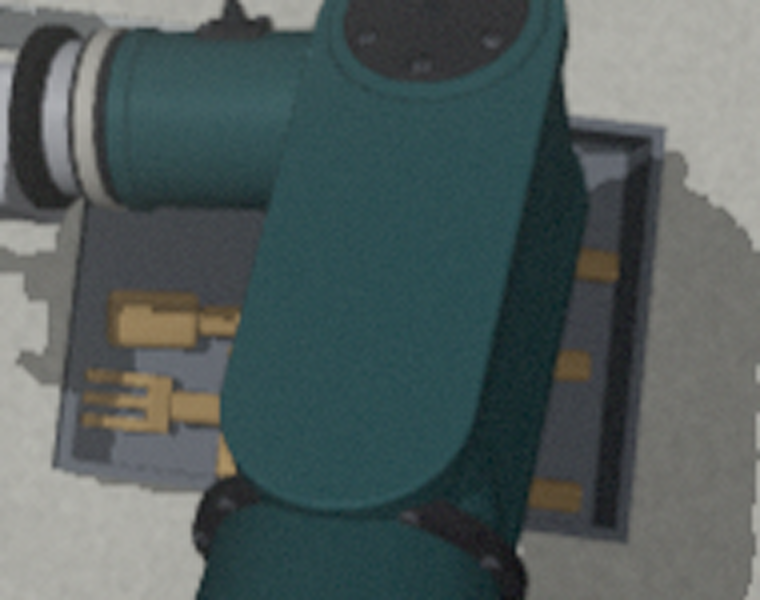

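Run:
```python
from h import *
s=snap("side"); t=snap("top")
P,e=tri(s,(244.4,261.8),t,(190.,162.3)); 
c,si=np.cos(SY),np.sin(SY); d=P[:2]-SC; print("handle top",P,e,"stand frame",c*d[0]+si*d[1],-si*d[0]+c*d[1])
P,e=tri(s,(200+208/4.5,200+143/3.7),t,(140+135/3.5,120+121.5/3)); d=P[:2]-SC; print("loop end mid",P,e,c*d[0]+si*d[1],-si*d[0]+c*d[1])
```

```text
handle top [0.6378398  0.26351545 0.14779534] 0.00040232248448353997 stand frame 0.09745635692339763 0.0009309899233866173
loop end mid [0.6317575  0.26824717 0.19089114] 0.002675577771027959 0.09084144735110125 0.004884039247241041
```

```bash
python3 -m handwheel '[{"tx":10,"ty":1,"tz":20,"ax":-0.002,"ay":-0.002,"az":-0.006,"gripper":-0.2},{"tx":20,"ty":1,"tz":40,"ax":-0.002,"ay":-0.002,"az":-0.006,"gripper":-0.2},{"tx":30,"ty":1,"tz":60,"ax":-0.002,"ay":-0.002,"az":-0.006,"gripper":-0.2},{"tx":40,"ty":0,"tz":80,"ax":-0.002,"ay":-0.002,"az":-0.006,"gripper":-0.2},{"tx":50,"ty":0,"tz":100,"ax":-0.002,"ay":-0.002,"az":-0.006,"gripper":-0.2},{"tx":59,"ty":0,"tz":120,"ax":-0.002,"ay":-0.002,"az":-0.006,"gripper":-0.2},{"tx":59,"ty":0,"tz":120,"ax":-0.002,"ay":-0.002,"az":-0.006,"gripper":-0.2},{"tx":59,"ty":0,"tz":120,"ax":-0.002,"ay":-0.002,"az":-0.006,"gripper":-0.2},{"tx":59,"ty":0,"tz":120,"ax":-0.002,"ay":-0.002,"az":-0.006,"gripper":-0.2},{"tx":59,"ty":0,"tz":120,"ax":-0.002,"ay":-0.002,"az":-0.006,"gripper":-0.2}]' 30
python3 - <<'E'
from h import *
st()
p,r=stand_pose(.105,.0,.0,gz=.103,side=.004); delta(p,r)
s=snap("side"); 
cv2.imwrite("pics/s39.png",cv2.resize(s["image"][200:360,200:330],None,fx=4.5,fy=3.7,interpolation=cv2.INTER_CUBIC))
E
```

```text
time_s: 44.68
tool_pos: [0.6548, 0.3034, 0.0868]
tool_rot: [3.129, -1.134, 1.458]
wrist_force: [0.5, 0.7, -0.4]
finger_gap: 0.0379
t44.7 pos [0.6548 0.3034 0.0868] rpy [ 3.129 -1.134  1.458] F [ 0.5  0.7 -0.4] gap 0.0379 q [-0.17  0.46  1.55  1.16  1.42 -0.42]
t [-1.6 -2.4  2.2] a [0.004 0.001 0.004]
```

View pics/s39.png

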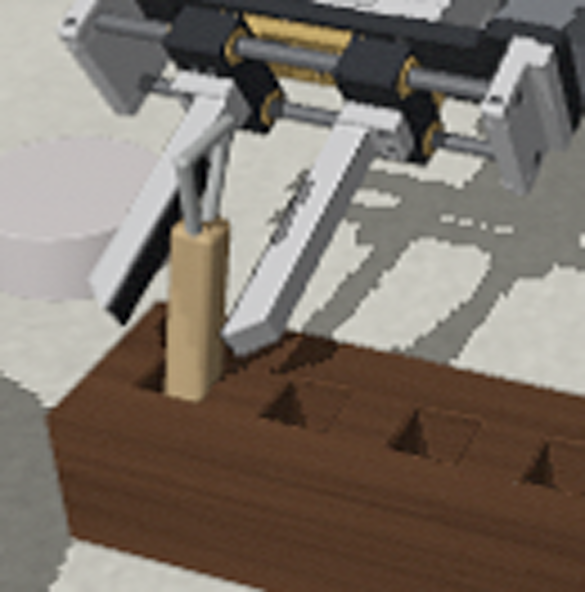

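```bash
python3 -m handwheel '[{"tx":-1,"ty":-3,"tz":2,"ax":0.004,"ay":0,"az":-0.05,"gripper":-0.2},{"tx":-1,"ty":-5,"tz":2,"ax":0.004,"ay":0,"az":-0.1,"gripper":-0.2},{"tx":-1,"ty":-5,"tz":2,"ax":0.004,"ay":0,"az":-0.1,"gripper":-0.2},{"tx":-1,"ty":-5,"tz":2,"ax":0.004,"ay":0,"az":-0.1,"gripper":-1},{"tx":-1,"ty":-5,"tz":2,"ax":0.004,"ay":0,"az":-0.1,"gripper":-1},{"tx":-1,"ty":-5,"tz":2,"ax":0.004,"ay":0,"az":-0.1,"gripper":-1},{"tx":-1,"ty":-5,"tz":2,"ax":0.004,"ay":0,"az":-0.1,"gripper":-1},{"tx":-1,"ty":-5,"tz":2,"ax":0.004,"ay":0,"az":-0.1,"gripper":-1},{"tx":-1,"ty":-5,"tz":2,"ax":0.004,"ay":0,"az":-0.1,"gripper":-1},{"tx":-1,"ty":-5,"tz":2,"ax":0.004,"ay":0,"az":-0.1,"gripper":-1}]' 30
python3 - <<'E'
from h import *
st()
p,r=stand_pose(.105,.0,.1,gz=.103,side=.004); delta(p,r)
p,r=tray_pose(.068,.030,.10); delta(p,r)
s=snap("side"); 
cv2.imwrite("pics/s40.png",cv2.resize(s["image"][200:360,200:330],None,fx=4.5,fy=3.7,interpolation=cv2.INTER_CUBIC))
E
```

```text
time_s: 45.57
tool_pos: [0.651, 0.3049, 0.085]
tool_rot: [2.921, -1.122, 1.69]
wrist_force: [2.5, -0.1, -1.4]
finger_gap: 0.0148
t45.6 pos [0.651  0.3049 0.085 ] rpy [ 2.921 -1.122  1.69 ] F [ 2.5 -0.1 -1.4] gap 0.0148 q [-0.17  0.46  1.56  1.16  1.42 -0.53]
t [ 89.5  11.  -41.9] a [0.002 0.001 0.104]
t [-231.8   -1.3 -434.4] a [ 0.072 -1.569  0.111]
```

View pics/s40.png

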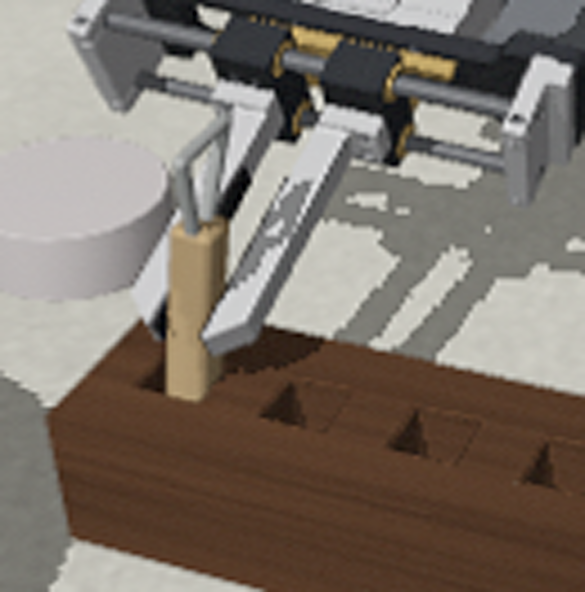

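```bash
python3 -m handwheel '[{"tx":30,"ty":0,"tz":-14,"ax":0,"ay":0,"az":0,"gripper":-1},{"tx":60,"ty":1,"tz":-28,"ax":0,"ay":0,"az":0,"gripper":-1},{"tx":92,"ty":3,"tz":-42,"ax":0,"ay":0,"az":0.03,"gripper":-1},{"tx":80,"ty":8,"tz":-68,"ax":0.005,"ay":-0.1,"az":0.06,"gripper":-1},{"tx":58,"ty":8,"tz":-96,"ax":0.01,"ay":-0.2,"az":0.104,"gripper":-1},{"tx":35,"ty":8,"tz":-124,"ax":0.016,"ay":-0.31,"az":0.104,"gripper":-1},{"tx":12,"ty":7,"tz":-152,"ax":0.022,"ay":-0.42,"az":0.104,"gripper":-1},{"tx":-11,"ty":6,"tz":-180,"ax":0.027,"ay":-0.53,"az":0.104,"gripper":-1},{"tx":-34,"ty":5,"tz":-208,"ax":0.032,"ay":-0.64,"az":0.104,"gripper":-1},{"tx":-57,"ty":4,"tz":-236,"ax":0.037,"ay":-0.75,"az":0.105,"gripper":-1}]' 30
python3 - <<'E'
from h import *
st()
p,r=tray_pose(.068,.030,.10); delta(p,r)
s=snap("side"); 
cv2.imwrite("pics/s41.png",s["image"])
E
```

```text
time_s: 46.45
tool_pos: [0.6306, 0.0658, 0.1346]
tool_rot: [-3.139, -0.377, 1.44]
wrist_force: [0.5, 0.7, -1.0]
finger_gap: 0.0147
t46.5 pos [0.6306 0.0658 0.1346] rpy [-3.139 -0.377  1.44 ] F [ 0.5  0.7 -1. ] gap 0.0147 q [-0.22  0.26  1.3   0.38  1.62 -0.07]
t [-261.    15.1  -23.3] a [-0.002 -0.813  0.023]
```

View pics/s41.png

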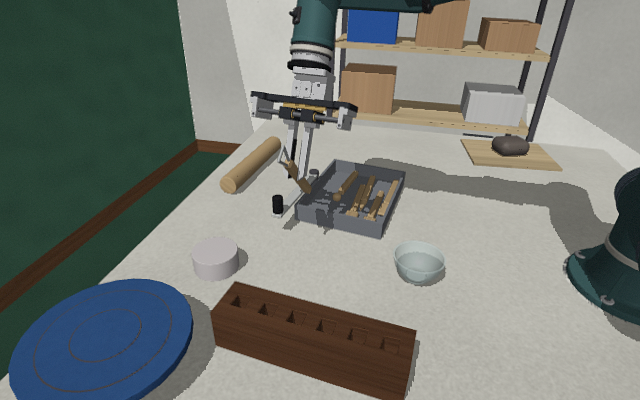

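```bash
python3 -m handwheel '[{"tx":-32,"ty":2,"tz":-6,"ax":0,"ay":-0.1,"az":0.003,"gripper":-1},{"tx":-64,"ty":4,"tz":-10,"ax":0,"ay":-0.2,"az":0.006,"gripper":-1},{"tx":-98,"ty":6,"tz":-14,"ax":-0.001,"ay":-0.31,"az":0.009,"gripper":-1},{"tx":-132,"ty":8,"tz":-17,"ax":-0.001,"ay":-0.42,"az":0.012,"gripper":-1},{"tx":-167,"ty":10,"tz":-19,"ax":-0.001,"ay":-0.53,"az":0.015,"gripper":-1},{"tx":-202,"ty":12,"tz":-21,"ax":-0.002,"ay":-0.64,"az":0.018,"gripper":-1},{"tx":-238,"ty":14,"tz":-22,"ax":-0.002,"ay":-0.75,"az":0.021,"gripper":-1},{"tx":-261,"ty":15,"tz":-23,"ax":-0.002,"ay":-0.813,"az":0.023,"gripper":-1},{"tx":-261,"ty":15,"tz":-23,"ax":-0.002,"ay":-0.813,"az":0.023,"gripper":-1},{"tx":-261,"ty":15,"tz":-23,"ax":-0.002,"ay":-0.813,"az":0.023,"gripper":-1}]' 30
python3 - <<'E'
from h import *
st()
p,r=tray_pose(.068,.030,.025); delta(p,r)
s=snap("side")
for n,y in (("tip",.119),("foot",-.063)): print(n,(proj(s,[[*tr(0.068,y),.10]])-[260,90])*4)
cv2.imwrite("pics/s42.png",cv2.resize(s["image"][90:240,260:420],None,fx=4,fy=4,interpolation=cv2.INTER_CUBIC))
E
```

```text
time_s: 47.33
tool_pos: [0.6116, -0.1861, 0.059]
tool_rot: [-3.138, 0.438, 1.42]
wrist_force: [-0.1, 0.4, -0.0]
finger_gap: 0.0151
t47.3 pos [ 0.6116 -0.1861  0.059 ] rpy [-3.138  0.438  1.42 ] F [-0.1  0.4 -0. ] gap 0.0151 q [-0.13  0.35  1.35 -0.44  1.47  0.08]
t [32.2  1.4 66.5] a [-0.003  0.002  0.001]
tip [[201.66380895 360.07026921]]
foot [[309.40172104 237.85482948]]
```

View pics/s42.png

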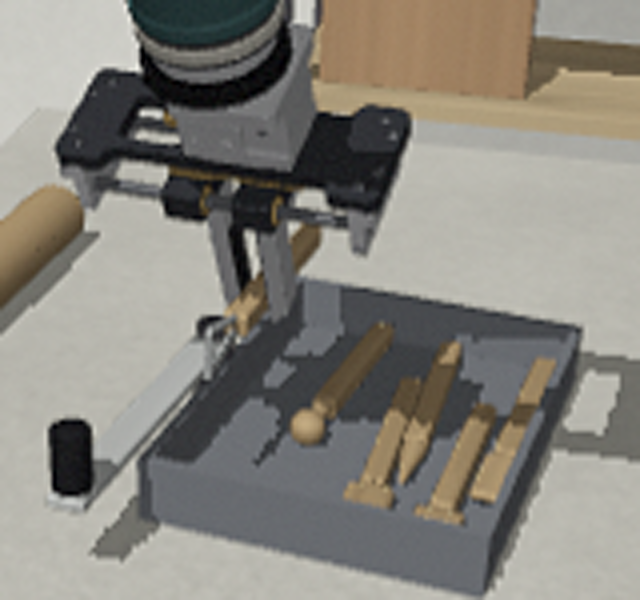

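```bash
python3 -m handwheel '[{"tx":13,"ty":3,"tz":24,"ax":-0.003,"ay":0.002,"az":0.001,"gripper":-1},{"tx":23,"ty":3,"tz":44,"ax":-0.003,"ay":0.002,"az":0.001,"gripper":-1},{"tx":29,"ty":3,"tz":57,"ax":-0.003,"ay":0.002,"az":0.001,"gripper":-1},{"tx":33,"ty":3,"tz":66,"ax":-0.003,"ay":0.002,"az":0.001,"gripper":-1},{"tx":33,"ty":3,"tz":66,"ax":-0.003,"ay":0.002,"az":0.001,"gripper":-1},{"tx":33,"ty":3,"tz":66,"ax":-0.003,"ay":0.002,"az":0.001,"gripper":-1},{"tx":33,"ty":3,"tz":66,"ax":-0.003,"ay":0.002,"az":0.001,"gripper":-0.6},{"tx":33,"ty":3,"tz":66,"ax":-0.003,"ay":0.002,"az":0.001,"gripper":-0.6},{"tx":33,"ty":3,"tz":66,"ax":-0.003,"ay":0.002,"az":0.001,"gripper":-0.6},{"tx":33,"ty":3,"tz":66,"ax":-0.003,"ay":0.002,"az":0.001,"gripper":-0.6}]' 30
python3 - <<'E'
from h import *
st()
s=snap("side")
cv2.imwrite("pics/s43.png",cv2.resize(s["image"][90:240,260:420],None,fx=4,fy=4,interpolation=cv2.INTER_CUBIC))
E
```

```text
time_s: 48.22
tool_pos: [0.6169, -0.1853, -0.0116]
tool_rot: [3.135, 0.437, 1.416]
wrist_force: [0.7, 0.2, -0.0]
finger_gap: 0.0191
t48.2 pos [ 0.6169 -0.1853 -0.0116] rpy [3.135 0.437 1.416] F [ 0.7  0.2 -0. ] gap 0.0191 q [-0.12  0.41  1.42 -0.45  1.35  0.14]
```

View pics/s43.png

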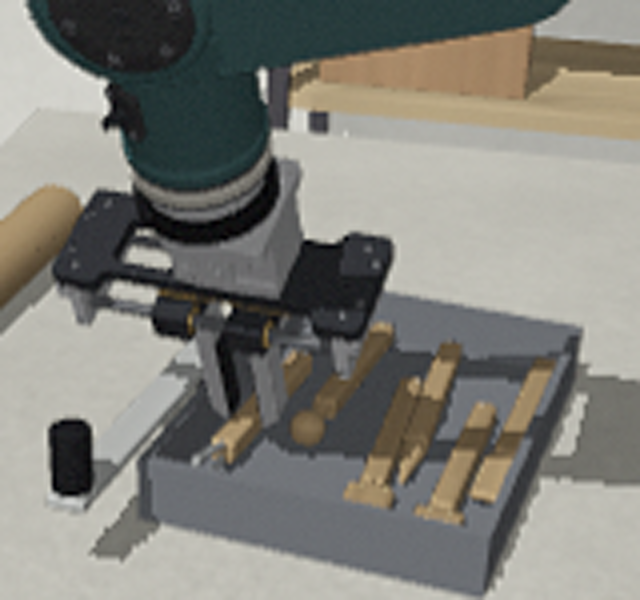

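```bash
cat >> h.py <<'E'
def knob_pose(j,z=.034,yaw=2.205):
    a=yaw-np.pi/2; return np.array([*(knob(j)+YO*np.array([np.cos(a),np.sin(a)])),z]),[np.pi,0,yaw]
E
python3 - <<'E'
from h import *
p,r=knob_pose(1.571,.14); delta(p,r)
E
```

```text
t [ 107.4   35.5 -217.6] a [-0.167  0.416 -0.775]
```

```bash
python3 -m handwheel '[{"tx":0,"ty":0,"tz":-38,"ax":0,"ay":0,"az":0,"gripper":-0.6},{"tx":0,"ty":0,"tz":-78,"ax":0,"ay":0,"az":0,"gripper":-0.6},{"tx":0,"ty":0,"tz":-118,"ax":0,"ay":0,"az":0,"gripper":-0.6},{"tx":10,"ty":5,"tz":-158,"ax":-0.02,"ay":0.05,"az":-0.09,"gripper":-0.3},{"tx":25,"ty":10,"tz":-190,"ax":-0.04,"ay":0.1,"az":-0.18,"gripper":0},{"tx":40,"ty":15,"tz":-210,"ax":-0.06,"ay":0.15,"az":-0.28,"gripper":0},{"tx":55,"ty":20,"tz":-218,"ax":-0.08,"ay":0.2,"az":-0.38,"gripper":0},{"tx":70,"ty":25,"tz":-218,"ax":-0.1,"ay":0.25,"az":-0.48,"gripper":0},{"tx":85,"ty":30,"tz":-218,"ax":-0.12,"ay":0.3,"az":-0.58,"gripper":0},{"tx":100,"ty":34,"tz":-218,"ax":-0.145,"ay":0.36,"az":-0.67,"gripper":0}]' 12
python3 - <<'E'
from h import *
st()
p,r=knob_pose(1.571,.11); delta(p,r)
s=snap("side");t=snap("top")
cv2.imwrite("pics/s44.png",cv2.resize(s["image"][90:240,260:420],None,fx=4,fy=4,interpolation=cv2.INTER_CUBIC))
cv2.imwrite("pics/t44.png",cv2.resize(t["image"][110:290,330:540],None,fx=3.7,fy=3.3,interpolation=cv2.INTER_CUBIC))
E
```

```text
time_s: 49.1
tool_pos: [0.6779, -0.0082, 0.1445]
tool_rot: [-3.126, 0.056, 2.107]
wrist_force: [0.2, -0.1, -0.5]
finger_gap: 0.0467
t49.1 pos [ 0.6779 -0.0082  0.1445] rpy [-3.126  0.056  2.107] F [ 0.2 -0.1 -0.5] gap 0.0467 q [-0.06  0.37  1.08 -0.06  1.67 -0.61]
t [ 5.2  4.5 34.2] a [-0.019  0.055 -0.099]
```

View pics/s44.png

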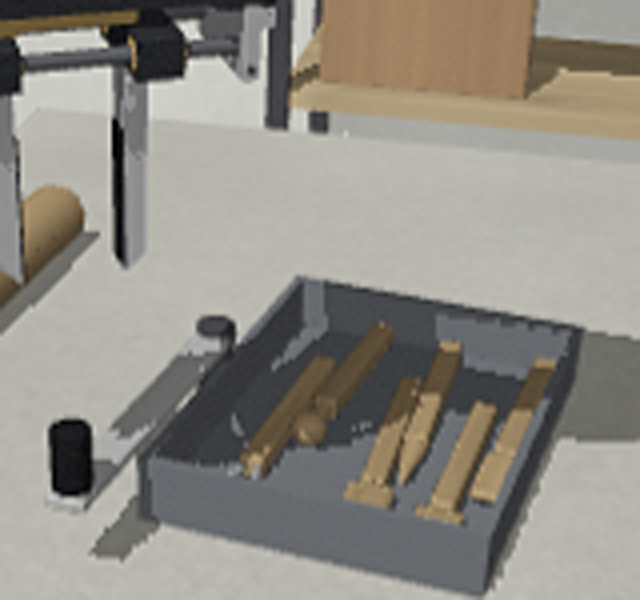

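View pics/t44.png

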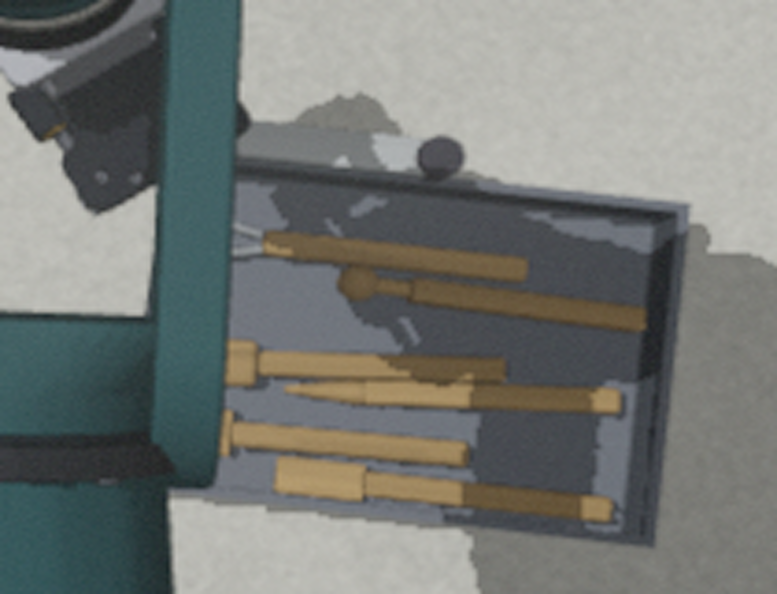

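```bash
python3 -m handwheel '[{"tx":5,"ty":4,"tz":10,"ax":-0.019,"ay":0.055,"az":-0.099,"gripper":0},{"tx":5,"ty":4,"tz":20,"ax":-0.019,"ay":0.055,"az":-0.099,"gripper":0},{"tx":5,"ty":4,"tz":20,"ax":-0.019,"ay":0.055,"az":-0.099,"gripper":0},{"tx":5,"ty":4,"tz":20,"ax":-0.019,"ay":0.055,"az":-0.099,"gripper":0},{"tx":5,"ty":4,"tz":20,"ax":-0.019,"ay":0.055,"az":-0.099,"gripper":0},{"tx":5,"ty":4,"tz":20,"ax":-0.019,"ay":0.055,"az":-0.099,"gripper":0},{"tx":5,"ty":4,"tz":20,"ax":-0.019,"ay":0.055,"az":-0.099,"gripper":0},{"tx":5,"ty":4,"tz":20,"ax":-0.019,"ay":0.055,"az":-0.099,"gripper":0},{"tx":5,"ty":4,"tz":20,"ax":-0.019,"ay":0.055,"az":-0.099,"gripper":0},{"tx":5,"ty":4,"tz":20,"ax":-0.019,"ay":0.055,"az":-0.099,"gripper":0}]' 12
python3 - <<'E'
from h import *
st()
p,r=knob_pose(1.571,.034); delta(p,r)
w=snap("wrist"); cv2.imwrite("pics/w45.png",w["image"])
E
```

```text
time_s: 50.03
tool_pos: [0.6785, -0.0053, 0.1223]
tool_rot: [-3.138, 0.0, 2.197]
wrist_force: [-0.4, -0.4, 1.3]
finger_gap: 0.0474
t50.0 pos [ 0.6785 -0.0053  0.1223] rpy [-3.138  0.     2.197] F [-0.4 -0.4  1.3] gap 0.0474 q [-0.09  0.39  1.1  -0.    1.66 -0.72]
t [ 0.9  2.5 88.3] a [-0.004  0.    -0.008]
```

View pics/w45.png

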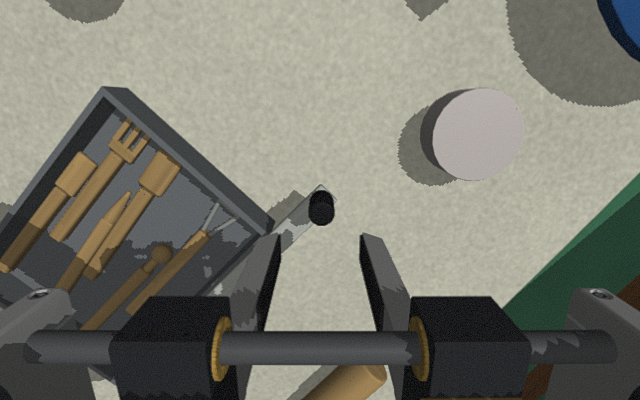

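```bash
python3 -m handwheel '[{"tx":1,"ty":2,"tz":35,"ax":-0.004,"ay":0,"az":-0.008,"gripper":0},{"tx":1,"ty":2,"tz":65,"ax":-0.004,"ay":0,"az":-0.008,"gripper":0},{"tx":1,"ty":2,"tz":87,"ax":-0.004,"ay":0,"az":-0.008,"gripper":0},{"tx":1,"ty":2,"tz":87,"ax":-0.004,"ay":0,"az":-0.008,"gripper":0},{"tx":1,"ty":2,"tz":87,"ax":-0.004,"ay":0,"az":-0.008,"gripper":-1},{"tx":1,"ty":2,"tz":87,"ax":-0.004,"ay":0,"az":-0.008,"gripper":-1},{"tx":1,"ty":2,"tz":87,"ax":-0.004,"ay":0,"az":-0.008,"gripper":-1},{"tx":1,"ty":2,"tz":87,"ax":-0.004,"ay":0,"az":-0.008,"gripper":-1},{"tx":1,"ty":2,"tz":87,"ax":-0.004,"ay":0,"az":-0.008,"gripper":-1},{"tx":1,"ty":2,"tz":87,"ax":-0.004,"ay":0,"az":-0.008,"gripper":-1}]' 15
python3 - <<'E'
from h import *
o=st(); Rc=R.from_euler("xyz",o["tool_rot"])
for j in np.linspace(1.571,0,21)[1:]:
    p,_=knob_pose(j); print("%.2f"%j,np.round(Rc.inv().apply(p-o["tool_pos"])*1000,0))
t=snap("top");cv2.imwrite("pics/t46.png",cv2.resize(t["image"][110:290,330:540],None,fx=3.7,fy=3.3,interpolation=cv2.INTER_CUBIC))
E
```

```text
time_s: 50.92
tool_pos: [0.6794, -0.0049, 0.0379]
tool_rot: [3.141, 0.003, 2.205]
wrist_force: [-4.0, -1.3, 5.2]
finger_gap: 0.0217
t50.9 pos [ 0.6794 -0.0049  0.0379] rpy [3.141e+00 3.000e-03 2.205e+00] F [-4.  -1.3  5.2] gap 0.0217 q [-0.09  0.42  1.22 -0.    1.5  -0.72]
1.49 [ 12. -10.   4.]
1.41 [ 22. -23.   4.]
1.34 [ 30. -36.   4.]
1.26 [ 38. -49.   4.]
1.18 [ 45. -64.   4.]
1.10 [ 50. -78.   4.]
1.02 [ 54. -94.   4.]
0.94 [  57. -109.    4.]
0.86 [  59. -125.    4.]
0.79 [  60. -140.    4.]
0.71 [  59. -156.    4.]
0.63 [  57. -172.    4.]
0.55 [  54. -187.    4.]
0.47 [  50. -202.    4.]
0.39 [  45. -217.    4.]
0.31 [  38. -231.    4.]
0.24 [  30. -245.    4.]
0.16 [  22. -258.    4.]
0.08 [  12. -270.    4.]
0.00 [   1. -282.    4.]
```

View pics/t46.png

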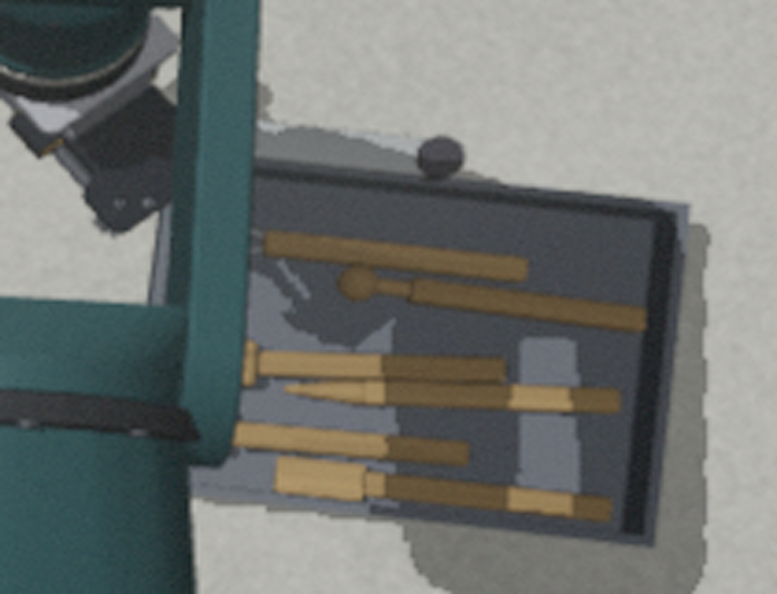

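```bash
python3 -m handwheel '[{"tx":12,"ty":-10,"tz":-2,"ax":0,"ay":0,"az":0,"gripper":-1},{"tx":22,"ty":-23,"tz":-2,"ax":0,"ay":0,"az":0,"gripper":-1},{"tx":30,"ty":-36,"tz":-2,"ax":0,"ay":0,"az":0,"gripper":-1},{"tx":38,"ty":-49,"tz":-2,"ax":0,"ay":0,"az":0,"gripper":-1},{"tx":45,"ty":-64,"tz":-2,"ax":0,"ay":0,"az":0,"gripper":-1},{"tx":50,"ty":-78,"tz":-2,"ax":0,"ay":0,"az":0,"gripper":-1},{"tx":54,"ty":-94,"tz":-2,"ax":0,"ay":0,"az":0,"gripper":-1},{"tx":57,"ty":-109,"tz":-2,"ax":0,"ay":0,"az":0,"gripper":-1},{"tx":59,"ty":-125,"tz":-2,"ax":0,"ay":0,"az":0,"gripper":-1},{"tx":60,"ty":-140,"tz":-2,"ax":0,"ay":0,"az":0,"gripper":-1}]' 15
python3 - <<'E'
from h import *
o=st(); Rc=R.from_euler("xyz",o["tool_rot"])
for j in np.linspace(.785,0,11)[1:]:
    p,_=knob_pose(j); print("%.2f"%j,np.round(Rc.inv().apply(p-o["tool_pos"])*1000,0))
p,_=knob_pose(-.03);print(np.round(Rc.inv().apply(p-o["tool_pos"])*1000,0))
s=snap("side");cv2.imwrite("pics/s47.png",cv2.resize(s["image"][90:240,260:420],None,fx=4,fy=4,interpolation=cv2.INTER_CUBIC))
E
```

```text
time_s: 51.8
tool_pos: [0.5298, -0.0374, 0.0389]
tool_rot: [3.14, -0.001, 2.206]
wrist_force: [-0.0, 2.8, -4.2]
finger_gap: 0.0218
t51.8 pos [ 0.5298 -0.0374  0.0389] rpy [ 3.140e+00 -1.000e-03  2.206e+00] F [-0.   2.8 -4.2] gap 0.0218 q [-0.18  0.11  1.61  0.    1.42 -0.81]
0.71 [ -3. -16.   5.]
0.63 [ -5. -32.   5.]
0.55 [ -8. -47.   5.]
0.47 [-12. -62.   5.]
0.39 [-18. -77.   5.]
0.31 [-24. -91.   5.]
0.24 [ -32. -105.    5.]
0.16 [ -41. -118.    5.]
0.08 [ -50. -131.    5.]
0.00 [ -61. -142.    5.]
[ -65. -146.    5.]
```

View pics/s47.png

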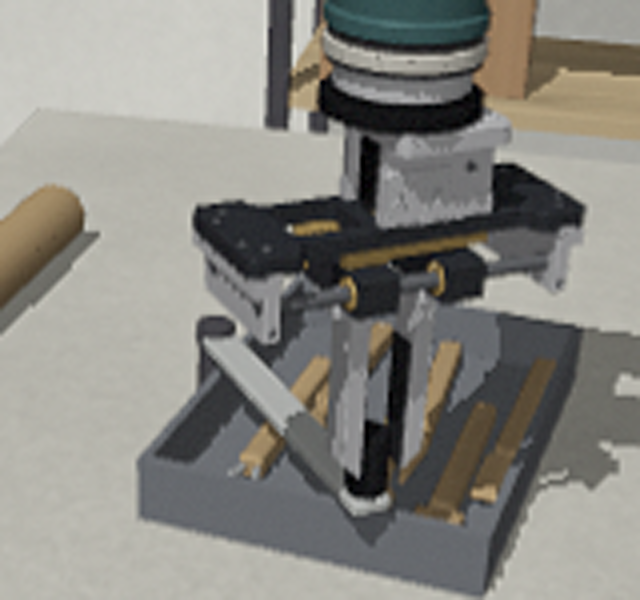

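```bash
python3 -m handwheel '[{"tx":-3,"ty":-16,"tz":0,"ax":0,"ay":0,"az":0,"gripper":-1},{"tx":-5,"ty":-32,"tz":0,"ax":0,"ay":0,"az":0,"gripper":-1},{"tx":-8,"ty":-47,"tz":0,"ax":0,"ay":0,"az":0,"gripper":-1},{"tx":-12,"ty":-62,"tz":0,"ax":0,"ay":0,"az":0,"gripper":-1},{"tx":-18,"ty":-77,"tz":0,"ax":0,"ay":0,"az":0,"gripper":-1},{"tx":-24,"ty":-91,"tz":0,"ax":0,"ay":0,"az":0,"gripper":-1},{"tx":-32,"ty":-105,"tz":0,"ax":0,"ay":0,"az":0,"gripper":-1},{"tx":-41,"ty":-118,"tz":0,"ax":0,"ay":0,"az":0,"gripper":-1},{"tx":-50,"ty":-131,"tz":0,"ax":0,"ay":0,"az":0,"gripper":-1},{"tx":-61,"ty":-142,"tz":0,"ax":0,"ay":0,"az":0,"gripper":-1}]' 15
python3 - <<'E'
from h import *
o=st(); p,_=knob_pose(0,z=o["tool_pos"][2]); delta(p); p,_=knob_pose(-.04,z=o["tool_pos"][2]); delta(p)
E
```

```text
time_s: 52.68
tool_pos: [0.4501, -0.1713, 0.0396]
tool_rot: [3.139, -0.002, 2.206]
wrist_force: [6.3, 27.6, 0.4]
finger_gap: 0.0217
t52.7 pos [ 0.4501 -0.1713  0.0396] rpy [ 3.139e+00 -2.000e-03  2.206e+00] F [ 6.3 27.6  0.4] gap 0.0217 q [-0.48 -0.    1.72  0.    1.42 -1.12]
t [-0.5  1.6  0. ] a [0. 0. 0.]
t [-6.2 -3.9 -0. ] a [0. 0. 0.]
```

```bash
python3 -m handwheel '[{"tx":-1,"ty":1,"tz":0,"ax":0,"ay":0,"az":0,"gripper":-1},{"tx":-1,"ty":1,"tz":0,"ax":0,"ay":0,"az":0,"gripper":0},{"tx":-1,"ty":1,"tz":0,"ax":0,"ay":0,"az":0,"gripper":0},{"tx":-1,"ty":1,"tz":0,"ax":0,"ay":0,"az":0,"gripper":0},{"tx":-1,"ty":1,"tz":0,"ax":0,"ay":0,"az":0,"gripper":0},{"tx":-1,"ty":1,"tz":-40,"ax":0,"ay":0,"az":0,"gripper":0},{"tx":-1,"ty":1,"tz":-80,"ax":0,"ay":0,"az":0,"gripper":0},{"tx":-1,"ty":1,"tz":-120,"ax":0,"ay":0,"az":0,"gripper":0},{"tx":-1,"ty":1,"tz":-160,"ax":0,"ay":0,"az":0,"gripper":0},{"tx":-1,"ty":1,"tz":-200,"ax":0,"ay":0,"az":0,"gripper":0}]' 15
python3 - <<'E'
from h import *
st()
delta([.3,-.02,.28],[np.pi,0,2.2])
E
```

```text
time_s: 53.52
tool_pos: [0.4515, -0.1718, 0.242]
tool_rot: [3.139, -0.001, 2.206]
wrist_force: [0.6, -0.7, -0.1]
finger_gap: 0.0469
t53.5 pos [ 0.4515 -0.1718  0.242 ] rpy [ 3.139e+00 -1.000e-03  2.206e+00] F [ 0.6 -0.7 -0.1] gap 0.0469 q [-0.48 -0.07  1.38  0.    1.83 -1.12]
t [212.1 -31.7 -38. ] a [ 0.003 -0.001  0.006]
```

```bash
python3 -m handwheel '[{"tx":30,"ty":-4,"tz":-6,"ax":0,"ay":0,"az":0,"gripper":0},{"tx":60,"ty":-8,"tz":-12,"ax":0,"ay":0,"az":0,"gripper":0},{"tx":90,"ty":-13,"tz":-18,"ax":0,"ay":0,"az":0,"gripper":0},{"tx":120,"ty":-18,"tz":-24,"ax":0,"ay":0,"az":0,"gripper":0},{"tx":150,"ty":-22,"tz":-30,"ax":0,"ay":0,"az":0,"gripper":0},{"tx":180,"ty":-27,"tz":-36,"ax":0,"ay":0,"az":0,"gripper":0},{"tx":212,"ty":-32,"tz":-38,"ax":0,"ay":0,"az":0,"gripper":0},{"tx":212,"ty":-32,"tz":-38,"ax":0,"ay":0,"az":0,"gripper":0},{"tx":212,"ty":-32,"tz":-38,"ax":0,"ay":0,"az":0,"gripper":0},{"tx":212,"ty":-32,"tz":-38,"ax":0,"ay":0,"az":0,"gripper":0}]' 15
python3 - <<'E'
from h import *
st()
s=snap("side");t=snap("top");w=snap("wrist")
cv2.imwrite("pics/s49.png",s["image"])
cv2.imwrite("pics/t49.png",t["image"])
cv2.imwrite("pics/t49z.png",cv2.resize(t["image"][130:300,350:540],None,fx=4,fy=3.5,interpolation=cv2.INTER_CUBIC))
print("pred knob closed",proj(t,[[*knob(0),.094]]),(proj(t,[[*knob(0),.094]])-[350,130])*[4,3.5])
E
```

```text
time_s: 54.35
tool_pos: [0.3003, -0.0205, 0.2801]
tool_rot: [3.138, 0.001, 2.207]
wrist_force: [0.1, 0.6, 0.6]
finger_gap: 0.0466
t54.4 pos [ 0.3003 -0.0205  0.2801] rpy [3.138e+00 1.000e-03 2.207e+00] F [0.1 0.6 0.6] gap 0.0466 q [-0.26 -0.47  1.61  0.    1.99 -0.9 ]
pred knob closed [[442.21258744 264.15777563]] [[368.85034976 469.55221471]]
```

View pics/s49.png

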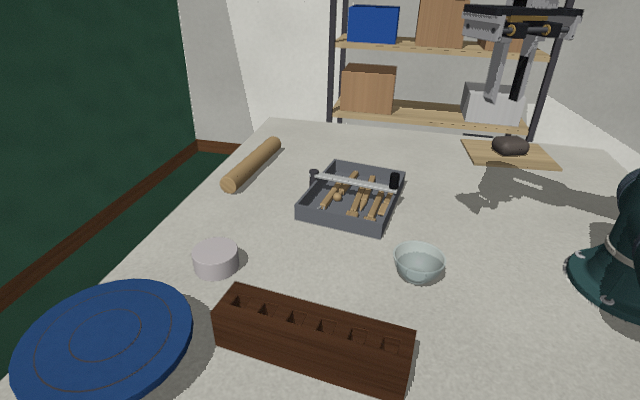

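View pics/t49.png

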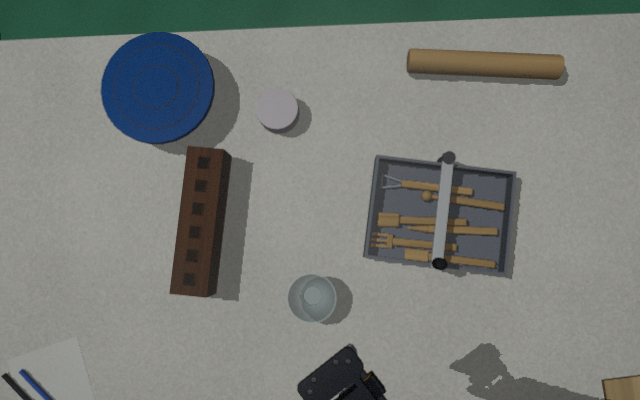

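View pics/t49z.png

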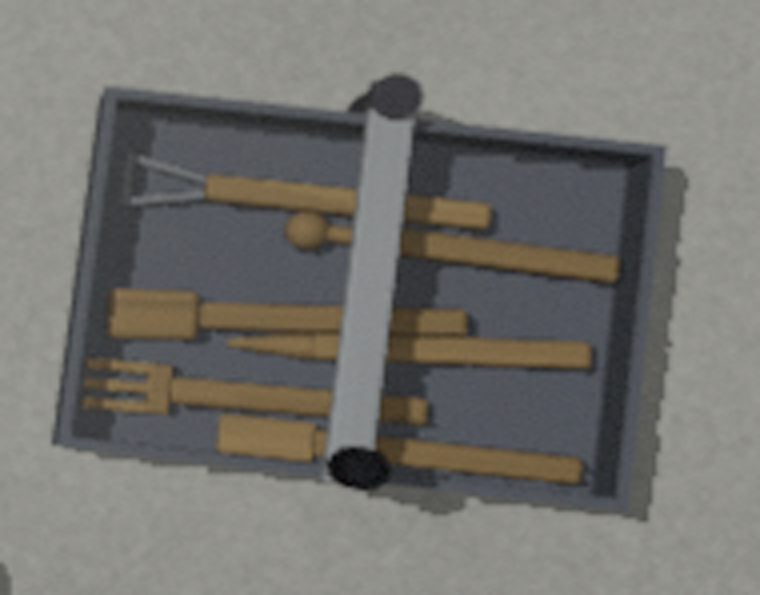

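Run:
```python
from h import *
t=snap("top");s=snap("side");im=t["image"]
k=plane(t,[(350+358/4,130+467/3.5)],.094)[0]; h=plane(t,[(350+397/4,130+97/3.5)],.06)[0]
print(k,h); d=k-h; print("len",np.hypot(d[0],d[1]),"j rel tray", np.pi+TY-np.arctan2(d[1],d[0]))
k0=plane(t,[(350+236/4,140+413/3.6)],.094)[0]; d=k0-h; print(np.hypot(d[0],d[1]))
# bar edge line angles on plane .056
e=plane(t,np.array([(369,115),(330,455),(413,120),(380,450)])/[4,3.5]+[350,130],.056)
for a,b in ((0,1),(2,3)): v=e[b]-e[a]; print("bar edge j",np.pi+TY-np.arctan2(v[1],v[0]))
cv2.imwrite("pics/s50.png",cv2.resize(s["image"][145:245,285:415],None,fx=6,fy=5.9,interpolation=cv2.INTER_CUBIC))
print((proj(s,[[*knob(0),.094],[*knob(0),.056],[*knob(0.03),.056]])-[285,145])*[6,5.9])
```

```text
[ 0.45147733 -0.16719679  0.094     ] [ 0.64708166 -0.20243003  0.06      ]
len 0.19875219343494505 j rel tray 0.026214048945757185
0.19954001639941363
bar edge j -0.005362993028641405
bar edge j -0.015859721609405852
[[661.43988884 166.55961173]
 [649.7022052  252.6043199 ]
 [646.38494331 259.28907998]]
```

View pics/s50.png

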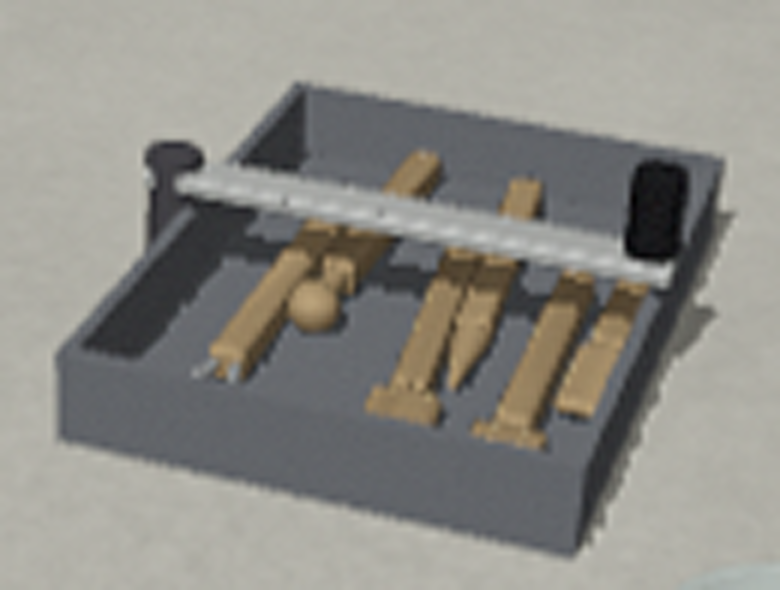

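Run:
```python
from cell import *
print(close_job())
```

```text
the job is handed in; nothing more can be done
None
```

The job is handed in at about 54 s of the 210 s allowed. I swung the bar fully open, laid all six tools (loop, ball, cone, comb, paddle, spatula) flat in the tray, and then swung the bar fully closed across them.

**Last checks**
- **Tools:** the final top and side pictures show all six lying flat inside the walls under the bar. The stand is empty, and the bowl and tub look unmoved.
- **Bar:** it pressed against its stop with about 26 N when opened and 28 N when closed. In the final top picture, its edges put it within 0.02 rad of closed.

**Failures and disagreements**
- **Fingertip position:** the real fingertips sat about 35 mm short of the reported TCP. My first grasp at the bar knob closed above it and missed, so I measured this offset and used it for every later grasp.
- **Closed angle:** one measurement from the knob in the top picture read 0.026 rad open. I put that down to the knob's visible side face, because the bar edges, the side view and the stop force all agreed on closed.
- **Leaning loop tool:** before I gripped it, the loop tool was leaning in its socket. I turned the gripper to match.
- **Tools in the tray:** some tools turned onto their flat side when released. I nudged the cone and ball sideways, and meant to nudge the spatula too, to make room.

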